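# Mix and load culture bottles on a laboratory shaker

## Task

Take the amber bottles on the bench one at a time in the order red cap, blue cap, yellow cap (those that are there): turn each one over so that its cap points steeply down for a moment, turn it back and stand it upright in a free pocket of the shaker's deck before you take the next. When all are loaded, swing the red keeper bar fully shut past its detent in front of them, then slide the yellow safety catch all the way off the start button, and then press the green button fully in and let it go, and finally slide the catch all the way back over the button. Leave the dishes, the wash bottle and the tip box as they stand.

Things in the scene. Friction and masses are not known exactly. Their poses are not given: they have to be found in the camera images.
- red_bottle: Amber bottle with a red screw cap and a heavy base, 108 mm tall: straight round body 60 mm in diameter from the base to 75 mm up (white band from 16 to 42 mm), short neck, cap 34 mm in diameter from 85 to 108 mm; 0.17 to 0.33 kg. Origin at the centre of its underside, z along its axis to the cap. Starts upright on the bench. May be absent.
- blue_bottle: Amber bottle with a blue screw cap and a heavy base, 108 mm tall: straight round body 60 mm in diameter from the base to 75 mm up (white band from 16 to 42 mm), short neck, cap 34 mm in diameter from 85 to 108 mm; 0.17 to 0.33 kg. Origin at the centre of its underside, z along its axis to the cap. Starts upright on the bench. May be absent.
- yellow_bottle: Amber bottle with a yellow screw cap and a heavy base, 108 mm tall: straight round body 60 mm in diameter from the base to 75 mm up (white band from 16 to 42 mm), short neck, cap 34 mm in diameter from 85 to 108 mm; 0.17 to 0.33 kg. Origin at the centre of its underside, z along its axis to the cap. Starts upright on the bench. May be absent.
- shaker: Cream shaker, fixed, x -100 to 100 mm, y -165 to 255 mm; deck and console tops 80 mm above the bench. Origin on the bench under the deck's centre; -x side faces the robot, z up. Three black pockets in a row along y, pitch 90 mm, each 84 (y) x 86 mm (x), lips 16 mm high. Fixed steel rail behind them (front face x = 45, 53 to 67 mm above the deck). Console with button and catch: y 155 to 255.
- deck (a point): Centre of the pocket deck, on the pocket floor, 80 mm above the bench; axes as the shaker's. The middle of the middle pocket.
- pocket0 (a point): Centre of the floor of the right-hand (-y) pocket, seen from the robot; axes as the shaker's. Bottles stand here.
- pocket1 (a point): Centre of the floor of the middle pocket, seen from the robot; axes as the shaker's. Bottles stand here.
- pocket2 (a point): Centre of the floor of the left-hand (+y) pocket, seen from the robot; axes as the shaker's. Bottles stand here.
- keeper (a joint): Angle q of the red keeper bar on its upright hinge: 0 shut, 2.0 fully open; starts at 1.5 to 1.8. Level bar 297 mm long, 10 thick, 14 tall. From the hinge it points along (-sin q, cos q) in the shaker's x, y: shut, it runs along +y in front of the pockets. Stays where left (0.1 N m friction); from about 0.07 to 0.03 it rides over a spring nub (5 to 12 N at the pin) that then holds it shut.
- keeper_hinge (a point): On the keeper's upright hinge axis, at the bar's centre line, at x = -50, y = -150 mm in the shaker's frame, 140 mm above the bench; axes as the shaker's.
- keeper_pin (a point): Centre of the top of the black upright grip pin on the keeper bar, 125 mm from the hinge axis along the bar. The pin is 14 mm in diameter and stands 45 mm above the bar's top face. Axes turn with the bar: y along it to the free end.
- catch (a joint): Travel of the yellow safety catch in m: 0 covers the button (start 0 to 0.008), 0.060 is its end stop, fully off. It slides towards the shaker's -x, to the robot, with about 1.5 N of friction, and stays where it is left.
- catch_tab (a point): Centre of the top of the catch's upright tab: 10 mm thick (x), 36 mm wide (y), standing 30 mm above the catch's plate, which is 56 mm long (x, from 40 mm on the tab's +x side to 16 mm on its -x side), 66 mm wide and 4 mm thick. Axes as the shaker's.
- start (a joint): Travel of the green start button in m: 0 is out, 0.006 fully in, which takes 5 N; springs back. It moves straight down.
- start_top (a point): Centre of the top of the button, 28 mm in diameter, 102 mm above the bench; axes as the shaker's. Hidden beneath the catch at first: the button lies 12 mm on the +x side of the tab's centre while the catch is at 0.
- dishes: Bystander: stack of clear round dishes, 90 mm in diameter, 86 mm tall, moving as one. Origin at the centre of its underside.
- wash_bottle: Bystander: white wash bottle with red cap and thin spout, 72 mm in diameter, 200 mm tall. Origin at the centre of its underside.
- tip_box: Bystander: blue box with clear lid, 85 x 120 x 59 mm. Origin at the centre of its underside.
There are look-alikes about, which are no part of the job. Leave any purple or turquoise look-alike of the yellow_bottle alone. What is shaped like the blue_bottle but purple is not meant.

How it is judged:
By the outcome, as a careful person would: the job done as asked, in the order asked, and still so for the second after the job is handed in, with the robot touching nothing.
Of red_bottle, blue_bottle, yellow_bottle only 2 to 3 are there at a start; the rules pass over those that are not, and their reading is None.
At some moment in a run one of red_bottle, blue_bottle, yellow_bottle may be knocked a few centimetres aside while the robot is not near it.
It also fails if it takes over 210 s, if anything falls off the work surface, if the arm or the gripper's body presses on something with over 40 N, if the wrist force passes 120 N, or if a joint passes its speed limit or range.

## Robot

A 7-joint arm with a two-finger parallel gripper is mounted at the origin on the work surface. World frame = base frame: x ahead of the robot, y to its left, z up, the work surface at z = 0. Lengths are in mm, angles in rad, forces in N, time in s.
With the tool pointing down it reaches from about 350 to 775 mm from the base axis. Payload 3.1 kg.
Tool frame: the origin (TCP) lies at the very end of the fingers, on their centre line; the grasp point (between the pads) lies 19 mm behind it; z points along the fingers, y is the direction in which the jaws open and shut (so a half turn about z gives the same grasp; the last joint's range is limited). The gripper opens to 85 mm and grips with 20 to 120 N. Pads are 22 mm wide; open, the fingers measure 114 mm over their backs; the gripper's body (76 mm by 85 mm) begins 54 mm behind the grasp point. The pads swing forward as they close: fully open they stand 13 mm farther back than shut.
Start: joints at [1.251, 0.311, 0.014, 1.512, -0.004, 1.319, -0.027], TCP at [150.865, -528.921, 231.304] pointing down, gripper open.
Joint ranges: [-2.7, 2.7], [-0.3, 1.91], [-1.27, 1.3], [0.12, 2.57], [-1.44, 4.58], [0.2, 2.03], [-3.05, 3.05]. Speed limits (rad/s): [2.79, 2.79, 3.14, 3.14, 3.14, 3.14, 3.14].

## Interface

Orientations are given as a unit quaternion [w, x, y, z].
In Python, from rig import * gives the robot as it stands. The module is installed in compiled form; this text tells all that it offers.
- The arm moves only by the tool carry_out, never from a script. Its argument "rows" is a list of rows, each a list of 7 numbers: the opening, from 0 (shut) to 1 (fully open), then the shift along the tool's x, y, z in m, then the turn, a rotation vector about the tool's x, y, z in rad. In form: [[claw, dx, dy, dz, rx, ry, rz], ...]. A call has 1 to 20 rows; each row is the pose to reach, as a shift and turn from the pose measured when the call began, along the tool's axes at that moment; what a row does not reach only later rows make up. A row lasts 1/10 s, in which the tool goes at most 50 mm and 8.59 degrees, less where a joint would pass 70% of its speed; a pose out of reach is approached as far as the arm can. A call with a gripper value outside its range is refused whole. The fingers move at their own pace and stop on an object; the grip force is fixed at half the most. Time passes only in rows, so rows that repeat a pose let the fingers close. It gives the time, the measured TCP pose, the force and the opening at its end, in the units of the state.
- state(): the state, without advancing time (a new reading comes with each control period).
- camera(name): name is "scene" or "top" or "wrist"; returns (picture, depth): 420x560x3 uint8, red, green, blue; 420x560 float32, mm along the optical axis (not along the pixel's ray), 0 where there is no reading.
- calibration(name): a dict with "K" (3x3 intrinsics, pixels), "R" (3x3) and "t" (3): a world point X has camera coordinates R X + t; the wrist camera has in their place "hand_eye" (4x4, takes a point from camera to tool coordinates, whose origin is the TCP and whose axes are the flange's). Camera axes: x right, y down, z forward; pixel columns grow to the right and rows downward; lengths in mm; the calibration is good to about 2 mm. A picture is of the moment at which its call begins: read the wrist's pose just before it. calibration takes no time and is no camera call.
- sign_off(): hands the job in, once; it reports no verdict.
The state is a dict: "time": time; "joint_pos": joint angles; "qvel": joint speeds; "joint_torque": joint torques, N m; "eef_pos": TCP position; "tool_rot": TCP orientation; "wrist_force": force on the tool from outside, world axes, zero at the start; "torque": the same for the moment, N m; "opening": opening from 0.0 (shut) to 1.0 (fully open).
Only numpy, scipy, OpenCV 4.12 (cv2) and the standard library are available. Lean on these libraries where they do the work, as an engineer would, in place of code of your own. Each camera call takes 0.05 s, during which the arm holds its last target.

## Working session

There is one attempt and no reset: what is moved stays moved. The work goes in short steps, Python scripts to look and compute and a tool call to move; the robot and the scene stay as the last step left them, time stands still between calls to the robot, and variables do not carry over. Pictures are saved under pics/ and viewed, and the job is handed in when it is done.

Besides the shell and the picture viewer there is one more tool, called as name(argument=value, ...), one argument or row to a line, values as JSON. carry_out: Moves the arm, as the interface text tells. Its arguments: {"type":"object","properties":{"rows":{"type":"array"}},"required":["rows"]}

```bash
mkdir -p pics
cat > h.py <<'E'
from rig import *
import numpy as np, cv2
from scipy.spatial.transform import Rotation as Rn
def save(n,fn):
    p,d=camera(n); cv2.imwrite('pics/'+fn+'.png',p[:,:,::-1]); np.savez('pics/'+fn+'.npz',p=p,d=d); return p,d
def world(n,d):
    c=calibration(n);K=np.array(c['K']);R=np.array(c['R']);t=np.array(c['t'])
    v,u=np.mgrid[:d.shape[0],:d.shape[1]]
    P=np.stack([(u-K[0,2])/K[0,0]*d,(v-K[1,2])/K[1,1]*d,d],-1)
    return (P-t)@R
E
python3 - <<'E'
from h import *
for n in('scene','top','wrist'):
    save(n,n+'0')
    c=calibration(n)
    print(n,{k:np.round(v,3).tolist() for k,v in c.items()})
print(state())
E
```

```text
scene {'K': [[462.572, 0.0, 276.084], [0.0, 462.572, 214.525], [0.0, 0.0, 1.0]], 'R': [[-0.775, 0.632, 0.002], [0.549, 0.673, -0.496], [-0.315, -0.383, -0.868]], 't': [430.383, -291.107, 1884.183]}
top {'K': [[412.686, 0.0, 284.868], [0.0, 412.686, 209.62], [0.0, 0.0, 1.0]], 'R': [[0.016, -1.0, -0.003], [-0.981, -0.015, -0.192], [0.192, 0.006, -0.981]], 't': [32.896, 615.098, 1480.879]}
wrist {'K': [[376.59, 0.0, 280.302], [0.0, 376.59, 214.334], [0.0, 0.0, 1.0]], 'hand_eye': [[-0.0, -0.96, -0.282, 71.42], [1.0, -0.0, -0.0, 1.639], [0.0, -0.282, 0.96, -143.65], [0.0, 0.0, 0.0, 1.0]]}
{'time': 0.15, 'joint_pos': array([ 1.25130149,  0.31151797,  0.01402062,  1.51268524, -0.00440397,
        1.31920264, -0.02722366]), 'qvel': array([-8.51026803e-04, -2.32072206e-03, -9.79915813e-05, -3.19354695e-03,
        8.50134386e-04,  1.37593581e-03, -1.11934550e-05]), 'joint_torque': array([-4.36650328e-05, -3.80273151e+01,  1.46058337e-01, -2.30848324e+01,
        1.24181405e-02,  9.71169298e-03, -3.36332494e-05]), 'eef_pos': array([ 150.68183095, -528.38231739,  230.48526573]), 'tool_rot': array([-8.75995844e-04,  9.90367026e-01,  1.38464290e-01, -1.64069286e-04]), 'wrist_force': array([1.40804821, 0.00811236, 0.08510648]), 'torque': array([-0.00852113,  0.01943645,  0.03791479]), 'opening': 1.0018307881840098}
```

View pics/scene0.png

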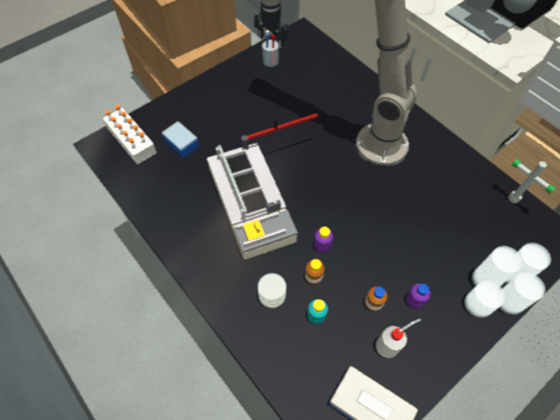

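View pics/top0.png

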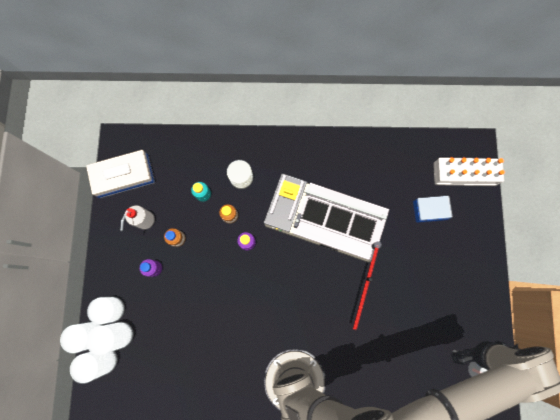

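View pics/wrist0.png

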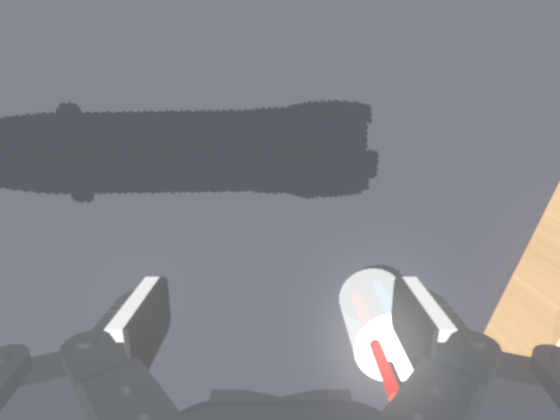

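The blue bottle (top 174,237) and the yellow one (top 228,213) are present, and red is absent. The purple and teal bottles are look-alikes. Next I'll measure positions.

```bash
cat >> h.py <<'E'
def ray(n,u,v,z):
    c=calibration(n);K=np.array(c['K']);R=np.array(c['R']);t=np.array(c['t'])
    d=R.T@np.linalg.solve(K,[u,v,1.]); o=-R.T@t
    return o+d*(z-o[2])/d[2]
def comps(p,lo,hi,amin=15):
    m=cv2.inRange(cv2.cvtColor(p,cv2.COLOR_RGB2HSV),lo,hi)
    n,l,s,c=cv2.connectedComponentsWithStats(m)
    return [(s[i,4],c[i].round(1).tolist(),s[i,:4].tolist()) for i in range(1,n) if s[i,4]>=amin]
COL={'blue':((105,150,80),(122,255,255)),'yellow':((24,170,130),(33,255,255)),'amber':((8,150,60),(20,255,255)),'red':((0,180,90),(6,255,255)),'purple':((130,100,50),(150,255,255)),'teal':((82,100,50),(98,255,255))}
E
python3 - <<'E'
from h import *
for n in('top','scene'):
    f=np.load(f'pics/{n}0.npz'); p,d=f['p'],f['d']; W=world(n,d)
    for k,(lo,hi) in COL.items():
        for a,c,b in comps(p,lo,hi):
            print(n,k,a,c,b,'z108',ray(n,*c,108).round(0)[:2],'depthpt',W[int(c[1]),int(c[0])].round(0))
E
```

```text
top blue 104 [421.2, 213.5] [413, 200, 35, 22] z108 [ 598. -449.] depthpt [ 610. -465.   58.]
top blue 55 [170.1, 235.3] [166, 232, 9, 8] z108 [505. 451.] depthpt [506. 451. 108.]
top blue 72 [144.8, 266.8] [140, 263, 10, 9] z108 [392. 532.] depthpt [395. 536. 105.]
top yellow 24 [288.1, 192.9] [283, 191, 11, 5] z108 [667.  31.] depthpt [664.  32. 137.]
top amber 17 [451.4, 159.1] [450, 157, 4, 5] z108 [ 805. -570.] depthpt [ 805. -569.  108.]
top amber 16 [463.5, 159.2] [462, 157, 4, 5] z108 [ 805. -615.] depthpt [ 805. -613.  109.]
top amber 18 [475.5, 159.7] [474, 157, 4, 6] z108 [ 804. -659.] depthpt [ 804. -654.  115.]
top amber 18 [487.9, 159.8] [486, 158, 5, 5] z108 [ 804. -705.] depthpt [ 805. -698.  115.]
top amber 16 [500.1, 160.3] [498, 159, 5, 4] z108 [ 803. -750.] depthpt [ 801. -744.  117.]
top amber 134 [228.2, 213.3] [219, 204, 17, 17] z108 [588. 246.] depthpt [591. 248. 100.]
top amber 122 [174.7, 237.3] [164, 228, 18, 17] z108 [498. 434.] depthpt [501. 439.  99.]
top red 45 [131.4, 212.8] [128, 209, 8, 8] z108 [585. 596.] depthpt [580. 581. 152.]
top red 91 [372.1, 
[... 1120 characters left out ...]
60, 18, 19] z108 [623. 275.] depthpt [615. 269.  86.]
scene amber 173 [375.6, 298.4] [368, 287, 19, 19] z108 [535. 465.] depthpt [523. 459.  79.]
scene red 150 [297.3, 120.8] [277, 113, 41, 16] z108 [ 255. -238.] depthpt [ 273. -220.  141.]
scene red 98 [260.8, 132.8] [248, 128, 28, 11] z108 [ 402. -281.] depthpt [ 422. -259.  147.]
scene red 73 [396.6, 334.3] [392, 329, 11, 11] z108 [566. 585.] depthpt [585. 585. 156.]
scene purple 289 [322.1, 242.4] [313, 229, 21, 24] z108 [534. 215.] depthpt [521. 205.  79.]
scene purple 350 [416.3, 297.4] [406, 283, 25, 26] z108 [434. 543.] depthpt [417. 539.  74.]
scene teal 300 [316.1, 313.9] [307, 299, 21, 26] z108 [712. 385.] depthpt [703. 377.  81.]
```

Run:
```python
from h import *
f=np.load('pics/top0.npz'); p=f['p']
cv2.imwrite('pics/t0z.png',cv2.resize(p[150:290,120:400],None,fx=2.8,fy=2.8,interpolation=cv2.INTER_CUBIC)[:,:,::-1])
d=f['d'];W=world('top',d)
# shaker top surface points z 60-100
m=((W[...,2]>74)&(W[...,2]<86)).astype(np.uint8)
m[:, :262]=0; m[:,395:]=0; m[:165]=0;m[270:]=0
m=cv2.morphologyEx(m,cv2.MORPH_OPEN,np.ones((3,3)))
P=W[m>0][:,:2].astype(np.float32)
print(len(P),cv2.minAreaRect(P))
```

```text
3457 ((590.0501708984375, -108.01324462890625), (417.1300354003906, 200.87461853027344), 71.69375610351562)
```

View pics/t0z.png

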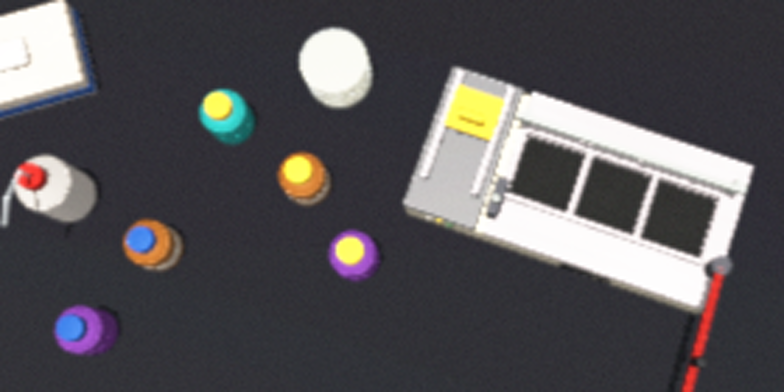

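```bash
cat >> h.py <<'E'
def Rhp(h,p,roll=0):
    h,p=np.radians(h),np.radians(p)
    z=np.array([np.cos(p)*np.cos(h),np.cos(p)*np.sin(h),-np.sin(p)])
    y=np.array([np.sin(h),-np.cos(h),0]); x=np.cross(y,z)
    return np.stack([x,y,z],1)@Rn.from_euler('z',roll,degrees=True).as_matrix()
def cur():
    s=state(); q=s['tool_rot']; return np.array(s['eef_pos']),Rn.from_quat([q[1],q[2],q[3],q[0]]).as_matrix(),s
def rows(T,claw):
    p0,R0,s=cur()
    out=[]
    for p,R in T:
        d=R0.T@(np.array(p)-p0)/1000; r=Rn.from_matrix(R0.T@R).as_rotvec()
        out.append([claw]+d.round(3).tolist()+r.round(3).tolist())
    print(str(out).replace(' ',''))
def interp(pA,RA,pB,RB,n):
    from scipy.spatial.transform import Slerp
    S=Slerp([0,1],Rn.from_matrix([RA,RB]))
    return [(np.array(pA)+(np.array(pB)-np.array(pA))*k/n,S(k/n).as_matrix()) for k in range(1,n+1)]
def log():
    import json
    p,R,s=cur(); open('log.jsonl','a').write(json.dumps(dict(q=list(map(float,s['joint_pos'])),p=p.tolist(),R=R.tolist()))+'\n')
    print('t',round(s['time'],2),'q',np.round(s['joint_pos'],3).tolist(),'p',p.round(1).tolist(),'F',np.round(s['wrist_force'],1).tolist(),'op',round(s['opening'],3), 'z',R[:,2].round(3).tolist(),'x',R[:,0].round(3).tolist())
E
python3 - <<'E'
from h import *
log()
p0,R0,s=cur()
T=[]
for k in range(1,21):
    a=np.radians(5*k); Rz=Rn.from_euler('z',a).as_matrix()
    p=Rz@p0; p[2]=min(230+15*k,330)
    r=np.hypot(p[0],p[1]); rr=550-min(k*8,80); p[:2]*=rr/r
    T.append((p,Rz@R0))
rows(T,1)
# post near console
f=np.load('pics/top0.npz');W=world('top',f['d'])
print(W[212:228:2,290:304:2].round(0).tolist()[0:8:2])
E
```

```text
t 0.15 q [1.251, 0.312, 0.014, 1.513, -0.004, 1.319, -0.027] p [150.7, -528.4, 230.5] F [1.4, 0.0, 0.1] op 1.002 z [-0.001, 0.002, -1.0] x [0.962, 0.274, -0.0]
[[1,0.047,-0.01,-0.015,-0.0,-0.0,-0.087],[1,0.093,-0.024,-0.029,-0.0,-0.0,-0.175],[1,0.136,-0.041,-0.044,-0.0,-0.0,-0.262],[1,0.177,-0.063,-0.059,-0.0,-0.001,-0.349],[1,0.216,-0.087,-0.074,-0.0,-0.001,-0.436],[1,0.251,-0.115,-0.089,-0.0,-0.001,-0.524],[1,0.283,-0.145,-0.099,-0.0,-0.001,-0.611],[1,0.312,-0.177,-0.099,-0.0,-0.001,-0.698],[1,0.338,-0.212,-0.099,-0.0,-0.001,-0.785],[1,0.36,-0.248,-0.099,-0.0,-0.002,-0.873],[1,0.385,-0.28,-0.099,-0.0,-0.002,-0.96],[1,0.407,-0.315,-0.099,-0.0,-0.002,-1.047],[1,0.426,-0.351,-0.099,-0.0,-0.002,-1.134],[1,0.442,-0.389,-0.099,-0.0,-0.002,-1.222],[1,0.454,-0.428,-0.099,-0.0,-0.002,-1.309],[1,0.463,-0.468,-0.099,-0.0,-0.002,-1.396],[1,0.468,-0.509,-0.099,-0.0,-0.003,-1.484],[1,0.47,-0.55,-0.099,-0.0,-0.003,-1.571],[1,0.468,-0.591,-0.099,-0.0,-0.003,-1.658],[1,0.463,-0.631,-0.098,-0.0,-0.003,-1.745]]
[[[598.0, 23.0, 101.0], [598.0, 16.0, 103.0], [603.0, 9.0, 76.0], [606.0, 1.0, 61.0], [605.0, -6.0, 66.0], [603.0, -13.0, 79.0], [599.0, -20.0, 98.0]], [[582.0, 23.0, 105.0], [587.0, 16.0, 83.0], [587.0, 9.0, 83.0], [579.0, 2.0, 124.0], [580.0, -5.0, 122.0], [580.0, -12.0, 124.0], [587.0, -21.0, 85.0]], [[573.0, 23.0, 75.0], [572.0, 16.0, 83.0], [575.0, 8.0, 62.0], [564.0, 2.0, 131.0], [564.0, -5.0, 131.0], [569.0, -13.0, 101.0], [570.0, -20.0, 98.0]], [[557.0, 23.0, 81.0], [560.0, 15.0, 63.0], [550.0, 9.0, 126.0], [549.0, 2.0, 132.0], [558.0, -7.0, 80.0], [558.0, -14.0, 82.0], [557.0, -21.0, 84.0]]]
```

carry_out(
  rows=[
    [1,0.047,-0.01,-0.015,0,0,-0.087],
    [1,0.093,-0.024,-0.03,0,0,-0.175],
    [1,0.136,-0.041,-0.044,0,0,-0.262],
    [1,0.177,-0.063,-0.06,0,0,-0.35],
    [1,0.216,-0.087,-0.074,0,0,-0.436],
    [1,0.251,-0.115,-0.09,0,0,-0.524],
    [1,0.283,-0.145,-0.1,0,0,-0.611],
    [1,0.312,-0.177,-0.1,0,0,-0.7],
    [1,0.338,-0.212,-0.1,0,0,-0.785],
    [1,0.36,-0.248,-0.1,0,0,-0.873],
    [1,0.385,-0.28,-0.1,0,0,-0.96],
    [1,0.407,-0.315,-0.1,0,0,-1.047],
    [1,0.426,-0.351,-0.1,0,0,-1.134],
    [1,0.442,-0.389,-0.1,0,0,-1.222],
    [1,0.454,-0.428,-0.1,0,0,-1.31],
    [1,0.463,-0.468,-0.1,0,0,-1.4],
    [1,0.468,-0.509,-0.1,0,0,-1.484],
    [1,0.47,-0.55,-0.1,0,0,-1.571],
    [1,0.468,-0.591,-0.1,0,0,-1.658],
    [1,0.463,-0.631,-0.1,0,0,-1.745],
  ],
)

```text
time: 2.15
eef_pos: [422.2, 206.7, 331.3]
tool_rot: [-0.001, 0.529, 0.849, 0.001]
wrist_force: [0.3, 0.3, -0.4]
opening: 1.001
```

Run:
```python
from h import *
log()
```

```text
t 2.15 q [0.19, 0.176, -0.799, 1.494, 0.124, 1.524, -0.151] p [422.2, 206.7, 331.3] F [0.3, 0.3, -0.4] op 1.001 z [-0.001, 0.002, -1.0] x [-0.44, 0.898, 0.002]
```

Run:
```python
from h import *
p0,R0,s=cur()
Rm=Rhp(41,88); 
T=interp(p0,R0,[380,310,330],Rm,10)+interp([380,310,330],Rm,[380,310,300],Rhp(41,50),6)
rows([T[4],T[9],T[-1]],1)
```

```text
[[1,0.056,0.004,0.001,-0.012,0.014,0.655],[1,0.111,0.008,0.001,-0.024,0.028,1.311],[1,0.111,0.008,0.031,-0.458,0.592,1.253]]
```

carry_out(
  rows=[
    [1,0.056,0.004,0,0,0,0.65],
    [1,0.056,0.004,0,0,0,0.65],
    [1,0.056,0.004,0,0,0,0.65],
    [1,0.056,0.004,0,0,0,0.65],
    [1,0.056,0.004,0,0,0,0.65],
    [1,0.11,0.008,0,-0.02,0.03,1.31],
    [1,0.11,0.008,0,-0.02,0.03,1.31],
    [1,0.11,0.008,0,-0.02,0.03,1.31],
    [1,0.11,0.008,0,-0.02,0.03,1.31],
    [1,0.11,0.008,0,-0.02,0.03,1.31],
  ],
)

```text
time: 3.15
eef_pos: [380.7, 308.9, 331.1]
tool_rot: [-0.008, 0.937, 0.348, 0.015]
wrist_force: [0.3, -0.3, -0.0]
opening: 1.002
```

Run:
```python
from h import *
log()
rows([([380,310,300],Rhp(41,50))],1)
```

```text
t 3.15 q [-0.127, 0.181, -0.697, 1.478, 0.115, 1.491, -1.679] p [380.7, 308.9, 331.1] F [0.3, -0.3, -0.0] op 1.002 z [0.022, 0.025, -0.999] x [0.757, 0.653, 0.033]
[[1,-0.001,-0.001,0.031,-0.003,0.665,-0.005]]
```

carry_out(
  rows=[
    [1,0,0,0.03,0,0.15,0],
    [1,0,0,0.03,0,0.3,0],
    [1,0,0,0.03,0,0.45,0],
    [1,0,0,0.03,0,0.6,0],
    [1,0,0,0.03,0,0.66,0],
    [1,0,0,0.03,0,0.66,0],
  ],
)

```text
time: 3.75
eef_pos: [383.2, 305.4, 299.5]
tool_rot: [-0.113, 0.886, 0.325, 0.31]
wrist_force: [0.7, -1.4, 2.4]
opening: 0.999
```

```bash
cat > fit.py <<'E'
import json,numpy as np,itertools
from scipy.optimize import least_squares
from scipy.spatial.transform import Rotation as Rn
D=[json.loads(l) for l in open('log.jsonl')]
def fk(x,q,s):
    yaw,h,L1,e1,e2,L2,w,L3,tr=x
    Rz=lambda a:Rn.from_euler('z',a).as_matrix(); Ry=lambda a:Rn.from_euler('y',a).as_matrix()
    R=Rz(yaw+s[0]*q[0])@Ry(q[1]); p=np.array([0,0,h])
    R=R@Rz(s[1]*q[2]); p=p+R@[e1,0,L1]
    R=R@Ry(q[3])@Rz(s[2]*q[4]); p=p+R@[e2,0,L2]
    R=R@Ry(q[5])
    p=p+R@[w,0,L3]
    return p,R@Rz(s[3]*q[6]+tr)
def res(x,s):
    r=[]
    for d in D:
        p,R=fk(x,d['q'],s); r+=list((p-d['p'])/1.); r+=list(300*(R-np.array(d['R'])).ravel())
    return np.array(r)
if __name__=='__main__':
    best=[]
    for s in itertools.product([-1,1],repeat=4):
        for y0 in(0,np.pi/2,np.pi,-np.pi/2):
          for t0 in (0,np.pi/2,np.pi,-np.pi/2):
            a=least_squares(res,[y0,300,350,0,0,350,0,250,t0],args=(s,),max_nfev=60)
            best.append((a.cost,s,a.x))
    best.sort(key=lambda b:b[0])
    for b in best[:3]: print(b[0],b[1],b[2].round(3).tolist())
    np.savez('fk.npz',x=best[0][2],s=best[0][1])
E
python3 - <<'E'
from h import *
log()
E
python3 fit.py
```

```text
t 3.75 q [-0.403, -0.296, -0.232, 2.144, -0.174, 0.619, -1.41] p [383.2, 305.4, 299.5] F [0.7, -1.4, 2.4] op 0.999 z [0.475, 0.402, -0.783] x [0.597, 0.506, 0.622]
30.19733810700702 (-1, -1, -1, -1) [-0.026, 199.719, 478.38, 3.325, -39.077, 405.188, 1.562, 359.509, -4.737]
30.197338107011223 (-1, -1, -1, -1) [-0.026, 199.719, 478.38, 3.325, -39.077, 405.188, 1.562, 359.509, 1.546]
30.19733810701254 (-1, -1, -1, -1) [-0.026, 199.719, 478.38, 3.325, -39.077, 405.188, 1.562, 359.509, 1.546]
```

```bash
cat > ik.py <<'E'
import numpy as np
from fit import fk
from h import Rhp,cur,rows,log,interp
from scipy.optimize import least_squares
from scipy.spatial.transform import Rotation as Rn
f=np.load('fk.npz');X=f['x'];S=f['s']
lo=np.array([-2.7,-.3,-1.27,.12,-1.44,.2,-3.05])+.06;hi=np.array([2.7,1.91,1.3,2.57,4.58,2.03,3.05])-.06
def ik(p,R,q0,reg=0.0,qref=None):
    qr=q0 if qref is None else qref
    def r(q):
        pp,RR=fk(X,q,S); return np.r_[(pp-p)/1.,200*Rn.from_matrix(RR.T@R).as_rotvec(),reg*(q-qr)]
    a=least_squares(r,np.clip(q0,lo+1e-3,hi-1e-3),bounds=(lo,hi),max_nfev=80)
    e=r(a.x); return a.x,np.abs(e[:6]).max()
def pts(q):
    yaw,h,L1,e1,e2,L2,w,L3,tr=X
    Rz=lambda a:Rn.from_euler('z',a).as_matrix(); Ry=lambda a:Rn.from_euler('y',a).as_matrix()
    R=Rz(yaw-q[0])@Ry(q[1])@Rz(-q[2]); e=np.array([0,0,h])+R@[e1,0,L1]
    R=R@Ry(q[3])@Rz(-q[4]); w_=e+R@[e2,0,L2]
    return e,w_
def many(p,R,n=60,seed=0,tol=2):
    g=np.random.default_rng(seed); out=[]
    for _ in range(n):
        q,e=ik(p,R,g.uniform(lo,hi))
        if e<tol and not any(np.abs(q-o).max()<.25 for o in out): out.append(q)
    return out
def marg(q): return np.min(np.minimum(q-lo,hi-q))
E
python3 - <<'E'
from ik import *
q0=np.array(cur()[2]['joint_pos'])
b=np.array([506,452,50])
for roll in(0,180):
  for h in(10,30,50,70):
    R=Rhp(h,20,roll); L=many(b+19*R[:,2],R,25)
    L.sort(key=lambda q:-marg(q))
    for q in L[:3]:
        e,w=pts(q); print(roll,h,q.round(2).tolist(),'m',round(marg(q),2),'elb',e.round(0).tolist(),'wr',w.round(0).tolist())
E
```

```text
0 10 [-0.62, 0.87, -0.59, 2.06, 2.23, 1.36, 2.08] m 0.45 elb [302.0, 207.0, 508.0] wr [190.0, 397.0, 165.0]
0 10 [-0.84, 0.77, -0.3, 2.06, 2.17, 1.19, 1.96] m 0.45 elb [231.0, 244.0, 540.0] wr [190.0, 397.0, 165.0]
0 10 [-1.24, 0.73, 0.21, 2.07, 2.12, 0.9, 1.78] m 0.44 elb [112.0, 302.0, 553.0] wr [190.0, 397.0, 165.0]
0 30 [-1.56, 0.88, 0.8, 2.2, 2.96, 0.81, 0.98] m 0.31 elb [17.0, 369.0, 504.0] wr [229.0, 291.0, 165.0]
0 30 [-1.14, 0.71, 0.3, 2.21, 2.8, 0.92, 1.44] m 0.3 elb [137.0, 281.0, 562.0] wr [229.0, 292.0, 165.0]
0 30 [-0.64, 0.72, -0.31, 2.21, 2.72, 1.08, 1.84] m 0.3 elb [261.0, 184.0, 556.0] wr [228.0, 292.0, 165.0]
0 50 [-0.31, 0.73, -0.41, 2.22, 3.34, 0.93, 1.77] m 0.29 elb [306.0, 92.0, 556.0] wr [300.0, 207.0, 165.0]
0 50 [-0.84, 0.7, 0.22, 2.22, 3.44, 1.04, 1.33] m 0.29 elb [214.0, 227.0, 562.0] wr [300.0, 206.0, 165.0]
0 50 [-1.33, 0.94, 0.84, 2.22, 3.49, 1.21, 0.84] m 0.29 elb [106.0, 372.0, 482.0] wr [301.0, 206.0, 165.0]
0 70 [-0.87, 0.83, 0.52, 2.09, 3.99, 1.29, 1.05] m 0.42 elb [237.0, 263.0, 522.0] wr [397.0, 151.0, 165.0]
0 70 [-0.03, 0.77, -0.54, 2.1, 4.03, 
[... 784 characters left out ...]
169.0, 257.0, 566.0] wr [228.0, 292.0, 165.0]
180 50 [0.07, 0.94, -0.89, 2.22, 3.18, 0.87, -0.88] m 0.29 elb [385.0, -35.0, 481.0] wr [299.0, 207.0, 165.0]
180 50 [-0.15, 0.79, -0.61, 2.22, 3.28, 0.9, -1.19] m 0.29 elb [338.0, 43.0, 536.0] wr [300.0, 207.0, 165.0]
180 50 [-0.91, 0.72, 0.31, 2.22, 3.45, 1.05, -1.87] m 0.29 elb [201.0, 245.0, 558.0] wr [300.0, 206.0, 165.0]
180 70 [-0.97, 0.89, 0.67, 2.09, 3.96, 1.38, -2.17] m 0.42 elb [220.0, 302.0, 499.0] wr [397.0, 151.0, 165.0]
180 70 [-0.2, 0.73, -0.33, 2.1, 4.05, 0.84, -1.72] m 0.41 elb [318.0, 56.0, 553.0] wr [397.0, 151.0, 165.0]
180 70 [-1.28, 1.34, 1.24, 2.07, 3.69, 1.8, -2.63] m 0.0 elb [150.0, 442.0, 306.0] wr [398.0, 151.0, 166.0]
```

```bash
cat >> ik.py <<'E'
def jpath(q1,n=20,claw=1,q0=None,maxrot=8.0,show=True):
    """joint-space path to q1; print as many rows as needed (<=20)"""
    p0,R0,s=cur(); q0=np.array(s['joint_pos']) if q0 is None else q0
    pm,Rm=fk(X,q0,S)   # model bias correction
    dp=p0-pm; dR=Rm.T@R0
    fine=[q0+(q1-q0)*t for t in np.linspace(0,1,400)]
    P=[fk(X,q,S) for q in fine]
    out=[];last=P[0];lq=fine[0]
    T=[]
    for i in range(1,400):
        ang=np.degrees(np.linalg.norm(Rn.from_matrix(last[1].T@P[i][1]).as_rotvec())); dd=np.linalg.norm(P[i][0]-last[0]); jm=np.abs(fine[i]-lq).max()
        if ang>maxrot or dd>45 or jm>.19 or i==399:
            last=P[i];lq=fine[i]; T.append((last[0]+dp,last[1]@dR))
    print('needed rows',len(T),'minz',min(t[0][2] for t in T)); 
    if show:
        for t in T[:20:3]: print(t[0].round(0).tolist(),t[1][:,2].round(2).tolist())
    rows(T[:20],claw)
E
python3 fit.py | head -1
python3 - <<'E'
from ik import *
q0=np.array(cur()[2]['joint_pos'])
R=Rhp(20,20); p=np.array([506,452,50])-130*R[:,2]; p[2]=200
L=many(p,R,40); L.sort(key=lambda q:-marg(q)+abs(q[2]))
for q in L[:5]: print(q.round(2).tolist(),round(marg(q),2))
print(p)
jpath(L[0])
E
```

```text
30.19733810700702 (-1, -1, -1, -1) [-0.026, 199.719, 478.38, 3.325, -39.077, 405.188, 1.562, 359.509, -4.737]
[-1.09, 0.19, -0.16, 2.37, 1.99, 0.93, 2.12] 0.14
[-1.39, 0.19, 0.17, 2.37, 2.0, 0.87, 2.1] 0.14
[-0.5, 0.31, -0.86, 2.37, 2.0, 1.13, 2.2] 0.14
[-0.27, 0.51, -1.21, 2.37, 2.02, 1.38, 2.29] 0.0
[-2.31, 0.36, 1.24, 2.37, 2.05, 0.55, 1.93] 0.0
[391.2071112  410.21880537 200.        ]
needed rows 40 minz 180.52983431367824
[381.0, 301.0, 288.0] [0.47, 0.37, -0.8]
[376.0, 288.0, 257.0] [0.45, 0.28, -0.85]
[374.0, 274.0, 231.0] [0.45, 0.18, -0.87]
[375.0, 261.0, 211.0] [0.47, 0.09, -0.88]
[379.0, 250.0, 196.0] [0.51, 0.01, -0.86]
[386.0, 242.0, 187.0] [0.56, -0.05, -0.83]
[394.0, 240.0, 182.0] [0.62, -0.09, -0.78]
[[1,-0.011,0.002,0.006,-0.015,-0.033,-0.142],[1,-0.021,0.004,0.012,-0.027,-0.067,-0.284],[1,-0.03,0.006,0.018,-0.037,-0.101,-0.426],[1,-0.04,0.009,0.023,-0.044,-0.135,-0.569],[1,-0.048,0.011,0.028,-0.049,-0.171,-0.713],[1,-0.056,0.015,0.033,-0.051,-0.206,-0.857],[1,-0.064,0.018,0.037,-0.051,-0.243,-1.001],[1,-0.071,0.021,0.041,-0.049,-0.279,-1.145],[1,-0.077,0.025,0.044,-0.045,-0.316,-1.29],[1,-0.083,0.029,0.048,-0.038,-0.354,-1.434],[1,-0.088,0.033,0.051,-0.029,-0.392,-1.579],[1,-0.092,0.036,0.054,-0.018,-0.431,-1.723],[1,-0.095,0.04,0.057,-0.005,-0.47,-1.868],[1,-0.098,0.043,0.059,0.01,-0.511,-2.012],[1,-0.1,0.047,0.062,0.028,-0.552,-2.156],[1,-0.101,0.05,0.064,0.047,-0.594,-2.3],[1,-0.101,0.053,0.067,0.069,-0.638,-2.443],[1,-0.101,0.055,0.069,0.094,-0.683,-2.585],[1,-0.1,0.057,0.071,0.121,-0.731,-2.727],[1,-0.098,0.059,0.074,0.15,-0.78,-2.868]]
```

carry_out(
  rows=[
    [1,-0.011,0.002,0.006,-0.015,-0.033,-0.142],
    [1,-0.021,0.004,0.012,-0.027,-0.067,-0.284],
    [1,-0.03,0.006,0.018,-0.037,-0.101,-0.426],
    [1,-0.04,0.009,0.023,-0.044,-0.135,-0.569],
    [1,-0.048,0.011,0.028,-0.049,-0.171,-0.713],
    [1,-0.056,0.015,0.033,-0.051,-0.206,-0.857],
    [1,-0.064,0.018,0.037,-0.051,-0.243,-1.0],
    [1,-0.071,0.021,0.041,-0.049,-0.28,-1.145],
    [1,-0.077,0.025,0.044,-0.045,-0.316,-1.29],
    [1,-0.083,0.029,0.048,-0.038,-0.354,-1.434],
    [1,-0.088,0.033,0.051,-0.029,-0.392,-1.58],
    [1,-0.092,0.036,0.054,-0.018,-0.431,-1.723],
    [1,-0.095,0.04,0.057,-0.005,-0.47,-1.868],
    [1,-0.098,0.043,0.059,0.01,-0.51,-2.012],
    [1,-0.1,0.047,0.062,0.028,-0.552,-2.156],
    [1,-0.1,0.05,0.064,0.047,-0.594,-2.3],
    [1,-0.1,0.053,0.067,0.069,-0.638,-2.443],
    [1,-0.1,0.055,0.069,0.094,-0.683,-2.585],
    [1,-0.1,0.057,0.071,0.121,-0.731,-2.727],
    [1,-0.098,0.059,0.074,0.15,-0.78,-2.868],
  ],
)

```text
time: 5.75
eef_pos: [397.8, 240.5, 180.4]
tool_rot: [0.328, -0.164, 0.923, -0.114]
wrist_force: [0.0, -0.8, -0.5]
opening: 1.001
```

Run:
```python
from ik import *
log()
R=Rhp(20,20); p=np.array([506,452,50])-130*R[:,2]; p[2]=200
q0=np.array(cur()[2]['joint_pos'])
q,e=ik(p,R,np.array([-1.09, 0.19, -0.16, 2.37, 1.99, 0.93, 2.12]),reg=5,qref=np.r_[q0[:3],[2.37, 1.99, 0.93, 2.12]]);print(q.round(2),e)
jpath(q)
```

```text
t 5.75 q [-0.671, 0.012, -0.42, 2.249, 0.942, 0.877, 0.203] p [397.8, 240.5, 180.4] F [0.0, -0.8, -0.5] op 1.001 z [0.643, -0.102, -0.759] x [-0.731, -0.377, -0.569]
[-0.8   0.22 -0.48  2.37  1.99  1.    2.15] 0.044877947553823176
needed rows 21 minz 181.47793427838388
[403.0, 241.0, 181.0] [0.66, -0.1, -0.74]
[417.0, 248.0, 186.0] [0.72, -0.09, -0.68]
[428.0, 261.0, 192.0] [0.78, -0.06, -0.62]
[437.0, 279.0, 198.0] [0.83, -0.01, -0.56]
[441.0, 303.0, 204.0] [0.86, 0.05, -0.5]
[439.0, 332.0, 209.0] [0.89, 0.14, -0.44]
[431.0, 366.0, 213.0] [0.89, 0.24, -0.38]
[[1,-0.005,-0.001,0.002,0.013,-0.025,-0.141],[1,-0.009,-0.001,0.004,0.028,-0.048,-0.281],[1,-0.015,-0.0,0.006,0.044,-0.072,-0.422],[1,-0.02,0.001,0.007,0.062,-0.094,-0.562],[1,-0.025,0.002,0.008,0.083,-0.116,-0.701],[1,-0.031,0.005,0.009,0.105,-0.138,-0.84],[1,-0.036,0.008,0.009,0.13,-0.159,-0.979],[1,-0.042,0.012,0.009,0.157,-0.18,-1.117],[1,-0.048,0.016,0.009,0.187,-0.2,-1.255],[1,-0.053,0.021,0.008,0.219,-0.22,-1.391],[1,-0.058,0.027,0.007,0.255,-0.239,-1.527],[1,-0.063,0.033,0.005,0.293,-0.258,-1.662],[1,-0.068,0.04,0.003,0.335,-0.276,-1.795],[1,-0.073,0.048,0.001,0.381,-0.294,-1.927],[1,-0.077,0.057,-0.001,0.43,-0.31,-2.057],[1,-0.081,0.066,-0.005,0.488,-0.327,-2.193],[1,-0.085,0.076,-0.008,0.55,-0.343,-2.325],[1,-0.088,0.086,-0.012,0.619,-0.358,-2.455],[1,-0.09,0.098,-0.016,0.694,-0.371,-2.582],[1,-0.092,0.109,-0.021,0.777,-0.383,-2.705]]
```

carry_out(
  rows=[
    [1,-0.005,-0.001,0.002,0.013,-0.025,-0.141],
    [1,-0.009,-0.001,0.004,0.028,-0.048,-0.281],
    [1,-0.015,0,0.006,0.044,-0.072,-0.422],
    [1,-0.02,0.001,0.007,0.062,-0.094,-0.562],
    [1,-0.025,0.002,0.008,0.083,-0.116,-0.701],
    [1,-0.031,0.005,0.009,0.105,-0.138,-0.84],
    [1,-0.036,0.008,0.009,0.13,-0.159,-0.979],
    [1,-0.042,0.012,0.009,0.157,-0.18,-1.117],
    [1,-0.048,0.016,0.009,0.187,-0.2,-1.255],
    [1,-0.053,0.021,0.008,0.219,-0.22,-1.391],
    [1,-0.058,0.027,0.007,0.255,-0.239,-1.527],
    [1,-0.063,0.033,0.005,0.293,-0.258,-1.662],
    [1,-0.068,0.04,0.003,0.335,-0.276,-1.795],
    [1,-0.073,0.048,0.001,0.381,-0.294,-1.927],
    [1,-0.077,0.057,-0.001,0.43,-0.31,-2.057],
    [1,-0.081,0.066,-0.005,0.488,-0.327,-2.193],
    [1,-0.085,0.076,-0.008,0.55,-0.343,-2.325],
    [1,-0.088,0.086,-0.012,0.619,-0.358,-2.455],
    [1,-0.09,0.098,-0.016,0.694,-0.371,-2.582],
    [1,-0.092,0.109,-0.021,0.777,-0.383,-2.705],
  ],
)

```text
time: 7.75
eef_pos: [426.4, 378.2, 213.7]
tool_rot: [-0.109, 0.82, 0.093, 0.554]
wrist_force: [-0.4, 0.3, -0.7]
opening: 0.998
```

```bash
python3 fit.py|head -1
python3 - <<'E'
from ik import *
from h import *
log()
p0,R0,s=cur()
p,d=save('wrist','w1')
c=calibration('wrist');H=np.array(c['hand_eye']);K=np.array(c['K'])
def wray(u,v,z):
    dc=np.linalg.solve(K,[u,v,1.]); o=p0+R0@H[:3,3]; dd=R0@H[:3,:3]@dc
    return o+dd*(z-o[2])/dd[2]
for k in('blue','amber','yellow','purple'):
    for a,cc,b in comps(p,*COL[k],amin=60):
        v,u=int(cc[1]),int(cc[0]); P=p0+R0@(H[:3,:3]@(np.linalg.solve(K,[u,v,1.])*d[v,u])+H[:3,3])
        print(k,a,cc,b,P.round(0))
p,d=save('top','t1')
E
```

```text
81.93102308343205 (-1, -1, -1, -1) [-0.025, 232.337, 497.571, -5.334, -11.641, 413.819, 2.436, 384.42, 1.549]
t 7.75 q [-0.835, 0.233, -0.478, 2.431, 1.935, 1.062, 2.038] p [426.4, 378.2, 213.7] F [-0.4, 0.3, -0.7] op 0.998 z [0.888, 0.282, -0.363] x [0.369, 0.032, 0.929]
blue 1543 [227.8, 291.3] [206, 269, 42, 47] [500. 449. 109.]
amber 3235 [471.4, 284.4] [436, 246, 76, 69] [575. 260.  79.]
amber 3100 [236.8, 329.8] [199, 287, 70, 75] [485. 440.  82.]
amber 338 [248.4, 379.2] [218, 359, 56, 29] [481. 438.  15.]
yellow 741 [362.9, 183.9] [349, 169, 30, 31] [670. 364. 108.]
yellow 789 [479.2, 257.1] [459, 237, 45, 34] [582. 259. 103.]
```

View pics/w1.png

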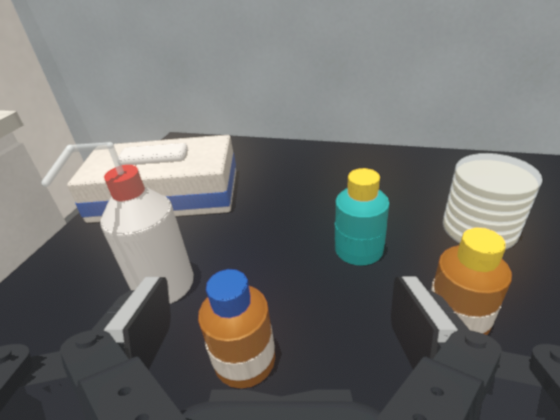

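View pics/t1.png

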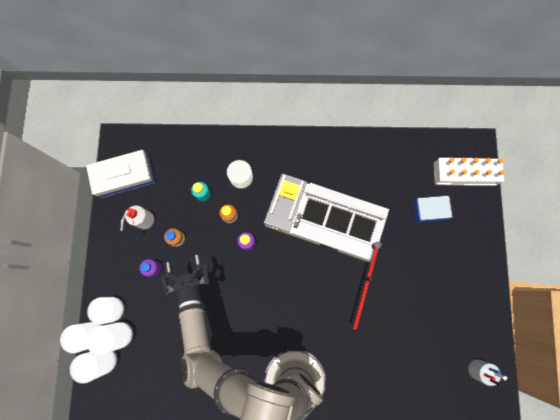

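Run:
```python
from ik import *
p0,R0,s=cur()
R=Rhp(20,20); z=R[:,2]; b=np.array([506,452,50.]); G=b+19*z; A=G-90*z
T=interp(p0,R0,A,R,8)+interp(A,R,G,R,6)
rows(T,1); 
q=np.array(s['joint_pos'])
for t in T[::3]:
    q,e=ik(t[0],t[1],q,reg=1); print(q.round(2),round(e,2))
```

```text
[[1,-0.015,-0.004,0.01,0.005,0.003,-0.013],[1,-0.03,-0.008,0.02,0.01,0.005,-0.025],[1,-0.045,-0.013,0.03,0.015,0.008,-0.038],[1,-0.06,-0.017,0.04,0.02,0.011,-0.05],[1,-0.076,-0.021,0.05,0.026,0.014,-0.063],[1,-0.091,-0.025,0.06,0.031,0.016,-0.075],[1,-0.106,-0.029,0.07,0.036,0.019,-0.088],[1,-0.121,-0.033,0.08,0.041,0.022,-0.1],[1,-0.121,-0.034,0.095,0.041,0.022,-0.1],[1,-0.12,-0.035,0.11,0.041,0.022,-0.1],[1,-0.12,-0.035,0.125,0.041,0.022,-0.1],[1,-0.12,-0.036,0.14,0.041,0.022,-0.1],[1,-0.119,-0.037,0.155,0.041,0.022,-0.1],[1,-0.119,-0.037,0.17,0.041,0.022,-0.1]]
[-0.84  0.3  -0.48  2.46  2.01  1.11  1.94] 0.0
[-0.89  0.5  -0.44  2.46  2.13  1.25  1.83] 0.0
[-0.92  0.69 -0.4   2.42  2.22  1.37  1.75] 0.0
[-0.89  0.77 -0.35  2.36  2.31  1.37  1.75] 0.0
[-0.84  0.81 -0.32  2.28  2.39  1.32  1.78] 0.0
```

carry_out(
  rows=[
    [1,-0.015,-0.004,0.01,0.005,0.003,-0.013],
    [1,-0.03,-0.008,0.02,0.01,0.005,-0.025],
    [1,-0.045,-0.013,0.03,0.015,0.008,-0.038],
    [1,-0.06,-0.017,0.04,0.02,0.011,-0.05],
    [1,-0.076,-0.021,0.05,0.026,0.014,-0.063],
    [1,-0.09,-0.025,0.06,0.031,0.016,-0.075],
    [1,-0.106,-0.029,0.07,0.036,0.019,-0.088],
    [1,-0.121,-0.033,0.08,0.041,0.022,-0.1],
    [1,-0.121,-0.034,0.095,0.041,0.022,-0.1],
    [1,-0.12,-0.035,0.11,0.041,0.022,-0.1],
  ],
)

```text
time: 8.85
eef_pos: [470.1, 439.1, 63.3]
tool_rot: [-0.1, 0.807, 0.141, 0.564]
wrist_force: [1.1, -0.8, -0.5]
opening: 0.999
```

Run:
```python
from ik import *
from h import *
log()
p,d=save('wrist','w2'); save('top','t2')
p0,R0,s=cur()
R=Rhp(20,20); z=R[:,2]; b=np.array([506,452,50.]); G=b+19*z
rows(interp(p0,R0,G,R,5),1)
print((p0-b).round(1))
```

```text
t 8.85 q [-0.88, 0.761, -0.356, 2.31, 2.286, 1.33, 1.819] p [470.1, 439.1, 63.3] F [1.1, -0.8, -0.5] op 0.999 z [0.883, 0.321, -0.343] x [0.323, 0.116, 0.939]
[[1,-0.0,-0.0,0.012,0.001,-0.0,-0.001],[1,-0.001,-0.001,0.023,0.002,-0.001,-0.001],[1,-0.001,-0.001,0.035,0.002,-0.001,-0.002],[1,-0.001,-0.001,0.047,0.003,-0.002,-0.003],[1,-0.002,-0.002,0.058,0.004,-0.002,-0.004]]
[-33.7 -13.7  15. ]
```

View pics/w2.png

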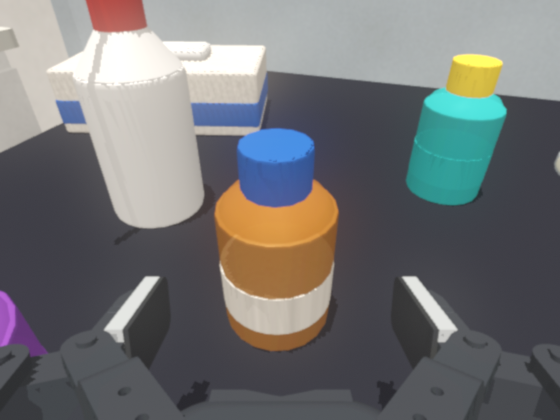

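The bottle is centred between the fingers (column 278). I'll advance and close.

carry_out(
  rows=[
    [1,0,0,0.012,0,0,0],
    [1,0,0,0.024,0,0,0],
    [1,0,0,0.036,0,0,0],
    [1,0,0,0.048,0,0,0],
    [1,0,0,0.056,0,0,0],
    [1,0,0,0.056,0,0,0],
    [0,0,0,0.056,0,0,0],
    [0,0,0,0.056,0,0,0],
    [0,0,0,0.056,0,0,0],
    [0,0,0,0.056,0,0,0],
    [0,0,0,0.056,0,0,0],
    [0,0,0,0.056,0,0,0],
    [0,0,0,0.056,0,0,0],
    [0,0,0,0.056,0,0,0],
  ],
)

```text
time: 10.35
eef_pos: [521.2, 457.4, 46.4]
tool_rot: [-0.1, 0.806, 0.14, 0.566]
wrist_force: [-4.1, 2.3, 4.2]
opening: 0.68
```

Run:
```python
from ik import *
from h import *
log()
p,d=save('wrist','w3')
p0,R0,s=cur()
# lift up and back then invert
q=np.array(s['joint_pos'])
for pos,h,pi,roll in [((p0[0],p0[1],330),20,20,0),((480,400,350),20,0,0),((480,400,350),20,0,180),((480,400,350),20,-10,180),((480,400,350),20,-10,-180)]:
    R=Rhp(h,pi,roll); 
    q2,e=ik(np.array(pos),R,q if roll==0 else np.r_[q[:6],q[6]-np.pi*np.sign(q[6])],reg=.5); print(q2.round(2),round(e,2)); 
    if roll==0:q=q2
```

```text
t 10.35 q [-0.825, 0.816, -0.307, 2.206, 2.377, 1.266, 1.843] p [521.2, 457.4, 46.4] F [-4.1, 2.3, 4.2] op 0.68 z [0.885, 0.32, -0.339] x [0.32, 0.112, 0.941]
[-0.64  0.16 -0.48  2.12  1.88  0.76  2.48] 0.01
[-0.72  0.26 -0.5   2.43  2.29  1.34  1.99] 0.0
[-0.72  0.26 -0.5   2.43  2.29  1.34 -1.15] 0.0
[-0.79  0.48 -0.43  2.46  2.42  1.7  -1.28] 0.0
[-0.79  0.48 -0.43  2.46  2.42  1.7  -1.28] 0.0
```

View pics/w3.png

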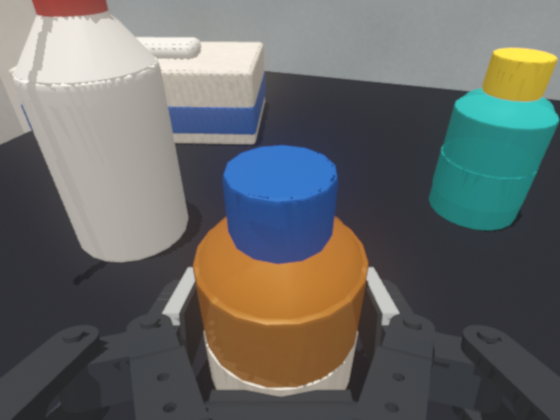

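Run:
```python
from ik import *
p0,R0,s=cur()
A=p0+[0,0,120]; B=np.array([530,410,340]); R=Rhp(20,-10)
T=interp(p0,R0,A,R0,4)+interp(A,R0,B,R,10); rows(T,0)
q=np.array(s['joint_pos'])
for t in T[1::3]+[T[-1]]:
    q,e=ik(t[0],t[1],q,reg=1); print(q.round(2),round(e,2))
```

```text
[[0,0.028,-0.0,-0.01,0.0,0.0,0.0],[0,0.056,-0.0,-0.02,0.0,0.0,0.0],[0,0.085,-0.0,-0.031,0.0,0.0,0.0],[0,0.113,-0.0,-0.041,0.0,0.0,0.0],[0,0.129,0.004,-0.047,0.0,0.052,-0.0],[0,0.145,0.009,-0.054,0.001,0.104,-0.001],[0,0.161,0.014,-0.061,0.001,0.156,-0.001],[0,0.177,0.018,-0.067,0.001,0.208,-0.001],[0,0.193,0.023,-0.074,0.001,0.26,-0.002],[0,0.209,0.028,-0.08,0.002,0.312,-0.002],[0,0.225,0.033,-0.087,0.002,0.364,-0.002],[0,0.242,0.037,-0.094,0.002,0.416,-0.003],[0,0.258,0.042,-0.1,0.003,0.468,-0.003],[0,0.274,0.047,-0.107,0.003,0.52,-0.003]]
[-0.81  0.66 -0.34  2.27  2.34  1.19  1.88] 0.0
[-0.8   0.5  -0.35  2.28  2.28  1.12  1.97] 0.0
[-0.81  0.49 -0.33  2.33  2.36  1.29  1.9 ] 0.0
[-0.82  0.5  -0.3   2.37  2.44  1.45  1.84] 0.0
[-0.81  0.51 -0.25  2.38  2.52  1.61  1.8 ] 0.0
[-0.81  0.51 -0.25  2.38  2.52  1.61  1.8 ] 0.0
```

carry_out(
  rows=[
    [0,0.02,0,-0.007,0,0,0],
    [0,0.056,0,-0.02,0,0,0],
    [0,0.085,0,-0.031,0,0,0],
    [0,0.113,0,-0.041,0,0,0],
    [0,0.129,0.004,-0.047,0,0.052,0],
    [0,0.145,0.009,-0.054,0,0.104,0],
    [0,0.161,0.014,-0.06,0,0.156,0],
    [0,0.177,0.018,-0.067,0,0.208,0],
    [0,0.193,0.023,-0.074,0,0.26,0],
    [0,0.209,0.028,-0.08,0,0.312,0],
    [0,0.225,0.033,-0.087,0,0.364,0],
    [0,0.242,0.037,-0.094,0,0.416,0],
    [0,0.258,0.042,-0.1,0,0.468,0],
    [0,0.274,0.047,-0.107,0,0.52,0],
    [0,0.274,0.047,-0.107,0,0.52,0],
  ],
)

```text
time: 11.9
eef_pos: [532.2, 406.0, 337.7]
tool_rot: [-0.129, 0.636, 0.109, 0.753]
wrist_force: [-0.1, -0.2, -3.7]
opening: 0.68
```

Run:
```python
from ik import *
log()
```

```text
t 11.9 q [-0.81, 0.48, -0.251, 2.346, 2.489, 1.554, 1.865] p [532.2, 406.0, 337.7] F [-0.1, -0.2, -3.7] op 0.68 z [0.93, 0.328, 0.168] x [-0.159, -0.056, 0.986]
```

carry_out(
  rows=[
    [0,0,0,0,0,0,0.14],
    [0,0,0,0,0,0,0.28],
    [0,0,0,0,0,0,0.42],
    [0,0,0,0,0,0,0.56],
    [0,0,0,0,0,0,0.7],
    [0,0,0,0,0,0,0.84],
    [0,0,0,0,0,0,0.98],
    [0,0,0,0,0,0,1.12],
    [0,0,0,0,0,0,1.26],
    [0,0,0,0,0,0,1.4],
    [0,0,0,0,0,0,1.54],
    [0,0,0,0,0,0,1.68],
    [0,0,0,0,0,0,1.82],
    [0,0,0,0,0,0,1.96],
    [0,0,0,0,0,0,2.1],
    [0,0,0,0,0,0,2.24],
    [0,0,0,0,0,0,2.38],
    [0,0,0,0,0,0,2.52],
    [0,0,0,0,0,0,2.66],
    [0,0,0,0,0,0,2.8],
  ],
)

```text
time: 13.9
eef_pos: [533.2, 404.6, 334.4]
tool_rot: [0.762, -0.215, 0.611, -0.001]
wrist_force: [-0.1, 1.3, -3.1]
opening: 0.684
```

carry_out(
  rows=[
    [0,0,0,0,0,0,0.14],
    [0,0,0,0,0,0,0.28],
    [0,0,0,0,0,0,0.33],
    [0,0,0,0,0,0,0.33],
    [0,0,0,0,0,0,0.33],
    [0,0,0,0,0,0,0.33],
    [0,0,0,0,0,0,0.33],
  ],
)

```text
time: 14.6
eef_pos: [533.3, 404.5, 334.1]
tool_rot: [0.752, -0.112, 0.638, 0.124]
wrist_force: [0.6, -0.4, -3.0]
opening: 0.68
```

Run:
```python
from ik import *
from h import *
log(); save('scene','s4'); save('top','t4')
f=np.load('pics/s4.npz')['p']; cv2.imwrite('pics/s4z.png',cv2.resize(f[180:360,200:480],None,fx=2.8,fy=2.8)[:,:,::-1])
```

```text
t 14.6 q [-0.233, 0.715, -0.962, 2.329, 2.649, 1.774, -0.893] p [533.3, 404.5, 334.1] F [0.6, -0.4, -3.0] op 0.68 z [0.932, 0.326, 0.161] x [0.155, 0.044, -0.987]
```

View pics/s4z.png

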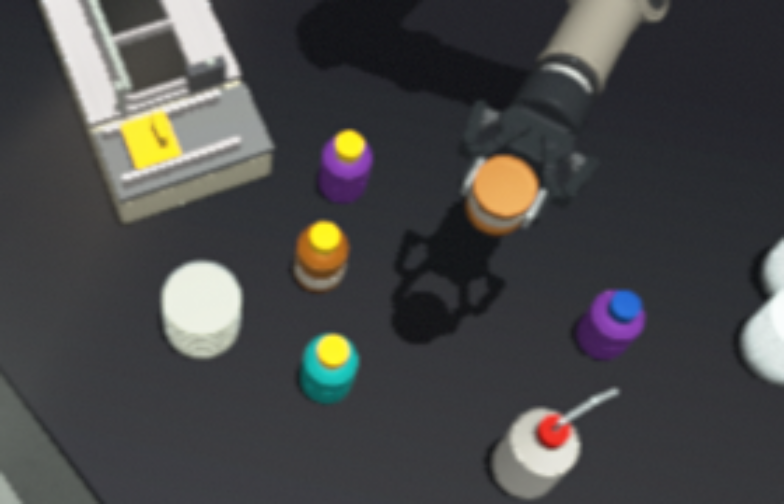

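The bottle is inverted, with its base facing up and 10° off vertical by geometry. Turning it back now.

carry_out(
  rows=[
    [0,0,0,0,0,0,-0.14],
    [0,0,0,0,0,0,-0.28],
    [0,0,0,0,0,0,-0.42],
    [0,0,0,0,0,0,-0.56],
    [0,0,0,0,0,0,-0.7],
    [0,0,0,0,0,0,-0.84],
    [0,0,0,0,0,0,-0.98],
    [0,0,0,0,0,0,-1.12],
    [0,0,0,0,0,0,-1.26],
    [0,0,0,0,0,0,-1.4],
    [0,0,0,0,0,0,-1.54],
    [0,0,0,0,0,0,-1.68],
    [0,0,0,0,0,0,-1.82],
    [0,0,0,0,0,0,-1.96],
    [0,0,0,0,0,0,-2.1],
    [0,0,0,0,0,0,-2.24],
    [0,0,0,0,0,0,-2.38],
    [0,0,0,0,0,0,-2.52],
    [0,0,0,0,0,0,-2.66],
    [0,0,0,0,0,0,-2.8],
  ],
)

```text
time: 16.7
eef_pos: [532.5, 405.5, 334.1]
tool_rot: [-0.249, 0.648, 0.004, 0.72]
wrist_force: [-0.1, -0.0, -3.0]
opening: 0.685
```

carry_out(
  rows=[
    [0,0,0,0,0,0,-0.14],
    [0,0,0,0,0,0,-0.28],
    [0,0,0,0,0,0,-0.33],
    [0,0,0,0,0,0,-0.33],
  ],
)

```text
time: 17.1
eef_pos: [531.7, 406.6, 334.0]
tool_rot: [-0.128, 0.639, 0.111, 0.751]
wrist_force: [0.5, -0.4, -3.0]
opening: 0.683
```

```bash
python3 fit.py|head -1
python3 - <<'E'
from ik import *
from h import *
log()
# shaker pose: yellow catch, hinge, etc. refine edges from the top image
f=np.load('pics/t4.npz');p,d=f['p'],f['d'];W=world('top',d)
m=((W[...,2]>72)&(W[...,2]<150)).astype(np.uint8); m[:, :262]=0; m[:,395:]=0; m[:165]=0;m[262:]=0
m=cv2.morphologyEx(m,cv2.MORPH_OPEN,np.ones((5,5)))
P=W[m>0]; r=cv2.minAreaRect(P[:,:2].astype(np.float32)); print(len(P),r)
# pocket floor: dark pixels inside
g=p.max(2); k=((g<60)&(m>0)).astype(np.uint8); k=cv2.morphologyEx(k,cv2.MORPH_OPEN,np.ones((3,3)))
n,l,s,c=cv2.connectedComponentsWithStats(k)
for i in range(1,n):
    if s[i,4]>80:
        ys,xs=np.where(l==i); Q=np.array([ray('top',x,y,88)[:2] for x,y in zip(xs,ys)],np.float32)
        print(s[i],c[i].round(1),cv2.minAreaRect(Q),np.median(W[l==i],0).round(0))
E
```

```text
390.4955885601946 (-1, -1, -1, -1) [-0.016, 244.805, 479.732, -7.497, -2.04, 422.326, 2.59, 369.455, 1.562]
t 17.1 q [-0.822, 0.48, -0.238, 2.349, 2.486, 1.544, 1.861] p [531.7, 406.6, 334.0] F [0.5, -0.4, -3.0] op 0.683 z [0.93, 0.331, 0.16] x [-0.152, -0.05, 0.987]
5710 ((588.3474731445312, -106.78033447265625), (418.1477966308594, 204.47308349609375), 71.33386993408203)
[304 201  22  23 366] [314.8 211.8] ((603.6932983398438, -68.04094696044922), (70.47733306884766, 71.96240997314453), 72.29975891113281) [603. -68.  81.]
[327 208  24  23 374] [338.2 219.5] ((574.7532958984375, -153.57992553710938), (71.20716094970703, 72.04161834716797), 71.68421936035156) [ 575. -153.   81.]
[351 217  23  23 368] [361.9 227.6] ((546.7127685546875, -237.79629516601562), (70.5606460571289, 71.46682739257812), 70.59142303466797) [ 549. -240.   81.]
```

Run:
```python
from ik import *
p0,R0,s=cur()
R=Rhp(0,20); A=np.array([560,150,320]); B=np.array([620,-66.5,240.]); C=np.array([620,-66.5,128.5])
R1=Rhp(8,10)
T=interp(p0,R0,A,R1,7)+interp(A,R1,B,R,7)+interp(B,R,C,R,6)
print(A,B);rows(T,0)
q=np.array(s['joint_pos'])
for t in T:
    q,e=ik(t[0],t[1],q,reg=1); print(q.round(2),round(e,2), pts(q)[1].round(0))
```

```text
[560 150 320] [620.  -66.5 240. ]
[[0,-0.001,0.036,-0.009,-0.029,-0.048,0.001],[0,-0.002,0.072,-0.017,-0.058,-0.095,0.001],[0,-0.002,0.108,-0.026,-0.087,-0.143,0.002],[0,-0.003,0.144,-0.035,-0.116,-0.191,0.003],[0,-0.004,0.179,-0.043,-0.144,-0.239,0.004],[0,-0.005,0.215,-0.052,-0.173,-0.286,0.004],[0,-0.005,0.251,-0.061,-0.202,-0.334,0.005],[0,-0.016,0.283,-0.065,-0.222,-0.359,0.009],[0,-0.027,0.315,-0.069,-0.242,-0.383,0.014],[0,-0.038,0.347,-0.073,-0.262,-0.407,0.018],[0,-0.049,0.379,-0.077,-0.282,-0.432,0.023],[0,-0.06,0.411,-0.081,-0.303,-0.456,0.027],[0,-0.071,0.443,-0.085,-0.323,-0.481,0.032],[0,-0.082,0.475,-0.089,-0.343,-0.505,0.036],[0,-0.101,0.475,-0.092,-0.343,-0.505,0.036],[0,-0.119,0.475,-0.095,-0.343,-0.505,0.036],[0,-0.138,0.475,-0.098,-0.343,-0.505,0.036],[0,-0.156,0.475,-0.101,-0.343,-0.505,0.036],[0,-0.174,0.475,-0.104,-0.343,-0.505,0.036],[0,-0.193,0.475,-0.107,-0.343,-0.505,0.036]]
[-0.77  0.42 -0.22  2.4   2.52  1.47  1.83] 0.0 [186. 258. 288.]
[-0.72  0.34 -0.21  2.45  2.52  1.39  1.82] 0.0 [186. 231. 304.]
[-0.68  0.27 -0.19  2.49  2.53  1.29  1.82] 0.0 [186. 2
[... 366 characters left out ...]
2.9   0.64  1.71] 7.96 [226.  56. 394.]
[-0.12 -0.02 -0.02  2.51  3.07  0.64  1.61] 6.29 [235.  30. 388.]
[-0.07  0.02  0.03  2.51  3.21  0.67  1.52] 3.17 [242.   4. 379.]
[-0.01  0.06  0.07  2.5   3.32  0.7   1.45] 0.0 [249. -19. 369.]
[0.05 0.09 0.11 2.48 3.43 0.69 1.39] 0.0 [260. -43. 367.]
[0.1  0.13 0.13 2.44 3.52 0.69 1.33] 0.0 [272. -67. 364.]
[0.1  0.19 0.14 2.46 3.5  0.75 1.36] 0.0 [272. -67. 345.]
[0.1  0.24 0.14 2.47 3.48 0.82 1.38] 0.0 [272. -67. 327.]
[0.1  0.3  0.14 2.49 3.46 0.89 1.4 ] 0.0 [272. -67. 308.]
[0.1  0.37 0.14 2.49 3.45 0.96 1.42] 0.0 [272. -67. 290.]
[0.1  0.43 0.14 2.5  3.43 1.03 1.44] 0.0 [272. -67. 271.]
[0.1  0.5  0.14 2.5  3.42 1.1  1.45] 0.0 [272. -67. 252.]
```

Run:
```python
from ik import *
p0,R0,s=cur()
R=Rhp(15,20); M=np.array([640,270,330]);RM=Rhp(26,5); A=np.array([660,120,320]);R1=Rhp(26,15); z=R[:,2]
g=np.array([603.5,-66.5]); tcp=g+17*np.array([np.cos(np.radians(15)),np.sin(np.radians(15))])
B=np.r_[tcp,240.]; C=np.r_[tcp,140.]
T=interp(p0,R0,M,RM,5)+interp(M,RM,A,R1,5)+interp(A,R1,B,R,6)+interp(B,R,C,R,4)
print(B);rows(T,0)
q=np.array(s['joint_pos'])
for t in T:
    q,e=ik(t[0],t[1],q,reg=1); print(q.round(2),round(e,2), pts(q)[1].round(0))
```

```text
[619.92073905 -62.10007623 240.        ]
[[0,-0.003,0.033,0.011,0.023,-0.049,0.002],[0,-0.005,0.066,0.022,0.045,-0.099,0.003],[0,-0.008,0.099,0.033,0.068,-0.148,0.005],[0,-0.011,0.132,0.044,0.09,-0.198,0.006],[0,-0.014,0.165,0.055,0.113,-0.247,0.008],[0,-0.015,0.195,0.048,0.113,-0.282,0.006],[0,-0.016,0.224,0.042,0.113,-0.317,0.004],[0,-0.017,0.254,0.035,0.113,-0.352,0.002],[0,-0.018,0.283,0.029,0.114,-0.387,-0.0],[0,-0.019,0.313,0.022,0.114,-0.422,-0.002],[0,-0.03,0.339,0.004,0.082,-0.436,0.0],[0,-0.04,0.366,-0.014,0.05,-0.451,0.002],[0,-0.051,0.392,-0.033,0.017,-0.466,0.004],[0,-0.061,0.418,-0.051,-0.015,-0.48,0.007],[0,-0.072,0.445,-0.069,-0.047,-0.495,0.009],[0,-0.083,0.471,-0.088,-0.079,-0.509,0.011],[0,-0.107,0.471,-0.092,-0.079,-0.509,0.011],[0,-0.132,0.471,-0.096,-0.079,-0.509,0.011],[0,-0.157,0.471,-0.1,-0.079,-0.509,0.011],[0,-0.181,0.47,-0.104,-0.079,-0.509,0.011]]
[-0.72  0.42 -0.19  2.39  2.64  1.42  1.8 ] 0.0 [210. 249. 290.]
[-0.62  0.35 -0.15  2.4   2.77  1.28  1.76] 0.0 [233. 213. 307.]
[-0.52  0.3  -0.11  2.4   2.92  1.15  1.69] 0.0 [258. 178. 325.]
[-0.43  0.25 -0.
[... 339 characters left out ...]
  0.75  1.08] 0.0 [333.  -9. 403.]
[-0.01  0.13  0.11  2.26  4.04  0.74  0.96] 0.0 [339. -38. 414.]
[0.02 0.13 0.14 2.29 4.06 0.76 0.97] 0.0 [329. -58. 405.]
[0.06 0.14 0.17 2.31 4.09 0.79 0.97] 0.0 [319. -77. 397.]
[0.1  0.15 0.2  2.32 4.11 0.81 0.97] 0.0 [310. -96. 389.]
[0.13 0.17 0.23 2.34 4.14 0.84 0.98] 0.0 [ 301. -115.  381.]
[0.17 0.19 0.26 2.35 4.16 0.87 0.98] 0.0 [ 292. -135.  373.]
[0.21 0.21 0.29 2.35 4.19 0.9  0.99] 0.0 [ 284. -154.  364.]
[0.22 0.28 0.29 2.37 4.13 0.95 1.07] 0.0 [ 284. -153.  339.]
[0.22 0.35 0.29 2.38 4.08 1.02 1.14] 0.0 [ 284. -153.  314.]
[0.23 0.42 0.29 2.39 4.04 1.08 1.2 ] 0.0 [ 284. -153.  289.]
[0.23 0.5  0.28 2.4  4.   1.14 1.26] 0.0 [ 284. -153.  264.]
```

carry_out(
  rows=[
    [0,-0.003,0.033,0.011,0.023,-0.049,0.002],
    [0,-0.005,0.066,0.022,0.045,-0.099,0.003],
    [0,-0.008,0.099,0.033,0.068,-0.148,0.005],
    [0,-0.011,0.132,0.044,0.09,-0.198,0.006],
    [0,-0.014,0.165,0.055,0.113,-0.247,0.008],
    [0,-0.015,0.195,0.048,0.113,-0.282,0.006],
    [0,-0.016,0.224,0.042,0.113,-0.317,0.004],
    [0,-0.017,0.254,0.035,0.113,-0.352,0.002],
    [0,-0.018,0.283,0.029,0.114,-0.387,0],
    [0,-0.019,0.313,0.022,0.114,-0.422,-0.002],
    [0,-0.03,0.339,0.004,0.082,-0.436,0],
    [0,-0.04,0.366,-0.014,0.05,-0.451,0.002],
    [0,-0.05,0.392,-0.033,0.017,-0.466,0.004],
    [0,-0.061,0.418,-0.051,-0.015,-0.48,0.007],
    [0,-0.072,0.445,-0.069,-0.047,-0.495,0.01],
    [0,-0.083,0.47,-0.088,-0.079,-0.51,0.01],
    [0,-0.083,0.47,-0.088,-0.079,-0.51,0.01],
  ],
)

```text
time: 18.8
eef_pos: [617.7, -65.8, 236.5]
tool_rot: [-0.073, 0.815, 0.104, 0.566]
wrist_force: [0.4, -0.1, -2.9]
opening: 0.68
```

Run:
```python
from ik import *
from h import *
log(); p,d=save('top','t5'); save('scene','s5')
cv2.imwrite('pics/t5z.png',cv2.resize(p[150:290,220:420],None,fx=3.5,fy=3.5,interpolation=cv2.INTER_CUBIC)[:,:,::-1])
p0,R0,s=cur()
for a,cc,b in comps(p,*COL['blue']): print(cc,ray('top',*cc,300).round(0), world('top',d)[int(cc[1]),int(cc[0])])
R=Rhp(15,20)
C=np.array([619.9,-62.1,128.5])
rows(interp(p0,R0,C+[0,0,40],R,3)+interp(C+[0,0,40],R,C,R,4),0)
```

```text
t 18.8 q [0.201, 0.203, 0.26, 2.367, 4.122, 0.859, 1.03] p [617.7, -65.8, 236.5] F [0.4, -0.1, -2.9] op 0.68 z [0.907, 0.236, -0.349] x [0.337, 0.088, 0.937]
[319.9, 199.0] [603. -69. 300.] [603.84750041 -66.3016068  297.75173497]
[420.6, 213.4] [ 562. -384.  300.] [ 609.70554306 -461.30957519   57.80323896]
[144.9, 266.8] [383. 466. 300.] [395.42897459 537.14970099 102.22596077]
[[0,-0.022,0.0,0.008,-0.0,0.001,0.0],[0,-0.044,0.001,0.017,-0.001,0.001,0.001],[0,-0.066,0.001,0.025,-0.001,0.002,0.001],[0,-0.076,0.001,0.028,-0.001,0.002,0.001],[0,-0.085,0.001,0.032,-0.001,0.002,0.001],[0,-0.094,0.001,0.035,-0.001,0.002,0.001],[0,-0.104,0.001,0.039,-0.001,0.002,0.001]]
```

View pics/t5z.png

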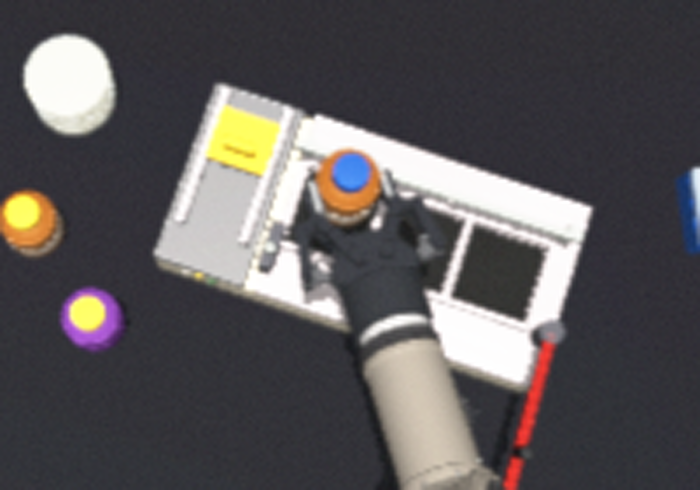

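carry_out(
  rows=[
    [0,-0.022,0.002,0.008,0,0,0],
    [0,-0.044,0.002,0.016,0,0,0],
    [0,-0.066,0.002,0.024,0,0,0],
    [0,-0.076,0.002,0.028,0,0,0],
    [0,-0.085,0.002,0.031,0,0,0],
    [0,-0.094,0.002,0.035,0,0,0],
    [0,-0.1,0.002,0.037,0,0,0],
    [0,-0.1,0.002,0.037,0,0,0],
  ],
)

```text
time: 19.7
eef_pos: [620.0, -61.9, 132.0]
tool_rot: [-0.076, 0.813, 0.108, 0.568]
wrist_force: [-1.2, 1.2, -2.5]
opening: 0.68
```

Run:
```python
from ik import *
from h import *
log(); p,d=save('scene','s6')
cv2.imwrite('pics/s6z.png',cv2.resize(p[100:290,160:380],None,fx=3,fy=3,interpolation=cv2.INTER_CUBIC)[:,:,::-1])
```

```text
t 19.7 q [0.216, 0.516, 0.252, 2.409, 3.932, 1.134, 1.304] p [620.0, -61.9, 132.0] F [-1.2, 1.2, -2.5] op 0.68 z [0.906, 0.246, -0.344] x [0.332, 0.09, 0.939]
```

View pics/s6z.png

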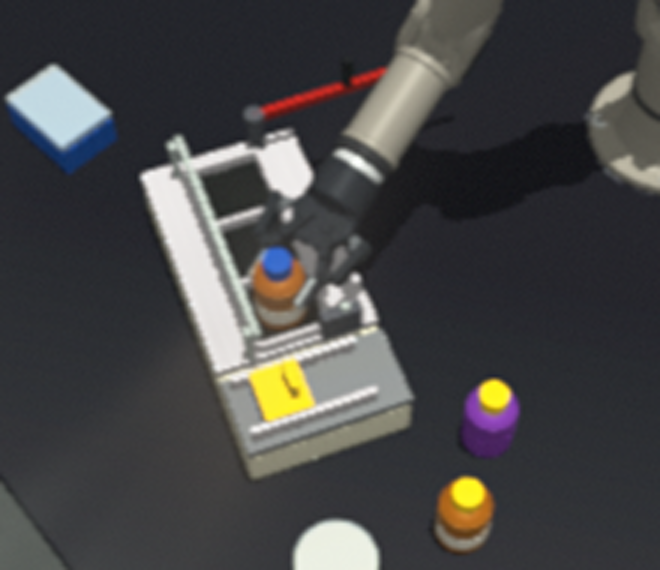

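carry_out(
  rows=[
    [0,-0.002,0,0.001,0,0,0],
    [0,-0.004,0,0.001,0,0,0],
    [0,-0.004,0,0.001,0,0,0],
  ],
)

```text
time: 20.05
eef_pos: [619.7, -62.3, 128.7]
tool_rot: [-0.076, 0.812, 0.108, 0.568]
wrist_force: [0.2, 0.5, -3.3]
opening: 0.68
```

Run:
```python
from ik import *
log()
```

```text
t 20.05 q [0.217, 0.528, 0.252, 2.41, 3.927, 1.145, 1.312] p [619.7, -62.3, 128.7] F [0.2, 0.5, -3.3] op 0.68 z [0.907, 0.246, -0.343] x [0.331, 0.09, 0.939]
```

carry_out(
  rows=[
    [0,-0.001,0,0,0,0,0],
    [0,-0.002,0,0.001,0,0,0],
    [0,-0.003,0,0.001,0,0,0],
    [0,-0.003,0,0.001,0,0,0],
  ],
)

```text
time: 20.45
eef_pos: [620.0, -62.4, 126.4]
tool_rot: [-0.076, 0.812, 0.108, 0.569]
wrist_force: [-1.5, -0.8, 0.8]
opening: 0.683
```

Run:
```python
from ik import *
log()
```

```text
t 20.45 q [0.218, 0.537, 0.252, 2.41, 3.923, 1.155, 1.319] p [620.0, -62.4, 126.4] F [-1.5, -0.8, 0.8] op 0.683 z [0.907, 0.246, -0.341] x [0.329, 0.089, 0.94]
```

carry_out(
  rows=[
    [0.85,0,0,0,0,0,0],
    [0.85,0,0,0,0,0,0],
    [0.85,0,0,0,0,0,0],
    [0.85,0,0,0,0,0,0],
    [0.85,0,0,-0.015,0,0,0],
    [0.85,0,0,-0.03,0,0,0],
    [0.85,0,0,-0.05,0,0,0],
    [0.85,0,0,-0.07,0,0,0],
    [0.85,0.02,0,-0.08,0,0,0],
    [0.85,0.06,0,-0.08,0,0,0],
    [0.85,0.1,0,-0.08,0,0,0],
    [0.85,0.14,0,-0.08,0,0,0],
    [0.85,0.16,0,-0.08,0,0,0],
  ],
)

```text
time: 21.75
eef_pos: [601.5, -67.3, 310.0]
tool_rot: [-0.075, 0.809, 0.109, 0.572]
wrist_force: [-1.2, 0.5, -0.0]
opening: 0.852
```

Run:
```python
from ik import *
from h import *
log(); p,d=save('scene','s7')
cv2.imwrite('pics/s7z.png',cv2.resize(p[100:290,160:380],None,fx=3,fy=3,interpolation=cv2.INTER_CUBIC)[:,:,::-1])
for a,cc,b in comps(p,*COL['blue'])+comps(p,*COL['yellow']): print(cc,ray('scene',*cc,108).round(0),world('scene',d)[int(cc[1]),int(cc[0])].round(0))
```

```text
t 21.75 q [0.209, 0.017, 0.271, 2.324, 4.346, 0.755, 0.781] p [601.5, -67.3, 310.0] F [-1.2, 0.5, -0.0] op 0.852 z [0.91, 0.246, -0.334] x [0.321, 0.091, 0.943]
[183.5, 147.5] [ 671. -408.  108.] [ 657. -448.   60.]
[251.9, 186.9] [ 580. -107.  108.] [609. -69. 187.]
[422.8, 288.8] [397. 537. 108.] [397. 534. 109.]
[253.1, 229.7] [682.  32. 108.] [682.  31. 111.]
[324.2, 231.4] [500. 189. 108.] [499. 186. 106.]
[315.4, 264.2] [603. 260. 108.] [604. 259. 109.]
[318.4, 305.1] [688. 368. 108.] [689. 368. 109.]
```

View pics/s7z.png

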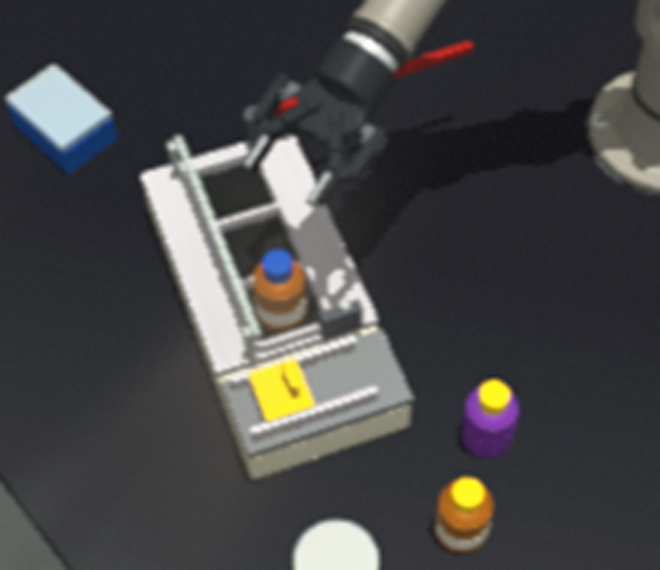

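```bash
python3 fit.py|head -1
python3 - <<'E'
from ik import *
from h import *
f=np.load('pics/s7.npz')
p,d=save('top','t7')
hsv=cv2.cvtColor(p,cv2.COLOR_RGB2HSV)
for a,cc,b in comps(p,(22,120,110),(35,255,255)): print(a,cc,b,ray('top',*cc,108).round(1),world('top',d)[int(cc[1]),int(cc[0])].round(0))
p0,R0,s=cur();q0=np.array(s['joint_pos'])
for h in(-40,-25,-10):
    R=Rhp(h,28); b=np.array([601,257,50]); G=b+19*R[:,2]
    for P in (G-100*R[:,2]+[0,0,120],G):
        L=many(P,R,30); L.sort(key=lambda q:np.abs(q-q0)[:7].max())
        for q in L[:3]: print(h,q.round(2),round(marg(q),2),pts(q)[1].round(0))
E
```

```text
686.4821928363378 (-1, -1, -1, -1) [-0.018, 242.259, 478.532, -1.659, -5.184, 414.299, 0.45, 369.158, 1.563]
257 [289.0, 190.0] [280, 181, 19, 19] [678.2  28.3 108. ] [670.  28. 141.]
68 [197.3, 187.3] [193, 183, 10, 10] [683.3 363.4 108. ] [684. 365. 108.]
78 [225.9, 210.4] [221, 206, 10, 10] [598.9 255.2 108. ] [601. 259. 103.]
63 [244.8, 239.2] [241, 235, 9, 9] [495.5 183.3 108. ] [496. 186. 113.]
-40 [-0.42  0.85 -1.03  1.64  1.53  1.93  2.32] 0.04 [297. 513. 381.]
-40 [-0.58  0.72 -0.73  1.65  1.38  1.73  2.34] 0.24 [297. 513. 381.]
-40 [-0.78  0.63 -0.41  1.65  1.25  1.57  2.38] 0.4 [297. 513. 381.]
-40 [-0.24  1.23 -1.1   1.71  1.9   1.97  2.2 ] 0.0 [364. 456. 214.]
-40 [-0.65  0.89 -0.37  1.72  1.46  1.4   2.14] 0.57 [364. 456. 214.]
-40 [-0.99  0.85  0.11  1.72  1.22  1.11  2.22] 0.77 [364. 456. 214.]
-25 [-0.24  0.79 -1.21  1.93  1.66  1.83  2.34] 0.0 [241. 425. 381.]
-25 [-0.51  0.54 -0.73  1.94  1.46  1.48  2.35] 0.48 [241. 425. 381.]
-25 [-0.75  0.46 -0.41  1.94  1.37  1.33  2.37] 0.57 [241. 425. 381.]
-25 [-0.1   1.26 -1.21  1.94  2.13  1.95  2.32] 0.0 [321. 388. 214.]
-25 [-0.35  0.93 -0.74  1.94  1.84  1.52  2.13] 0.45 [321. 388. 214.]
-25 [-0.55  0.82 -0.44  1.94  1.73  1.3   2.08] 0.57 [321. 388. 214.]
-10 [-0.07  0.57 -1.21  2.19  1.72  1.48  2.38] 0.0 [209. 326. 381.]
-10 [-0.29  0.39 -0.87  2.19  1.65  1.24  2.36] 0.32 [209. 326. 381.]
-10 [-0.79  0.28 -0.24  2.19  1.57  1.01  2.35] 0.32 [209. 326. 381.]
-10 [-1.57  1.02  1.01  2.13  2.34  0.26  1.15] 0.0 [296. 311. 214.]
-10 [ 0.03  1.23 -1.21  2.13  2.3   1.79  2.42] 0.0 [296. 311. 214.]
-10 [-0.16  0.94 -0.87  2.13  2.13  1.48  2.18] 0.34 [296. 311. 214.]
```

Run:
```python
from ik import *
R=Rhp(-25,28); b=np.array([600,256,50]); G=b+19*R[:,2]; P=G-100*R[:,2]+[0,0,120]
q,e=ik(P,R,np.array([-0.7,.48,-.45,1.94,1.38,1.35,2.36]),reg=.3);print(q.round(2),e,P)
jpath(q)
```

```text
[-0.71  0.47 -0.46  1.94  1.39  1.35  2.37] 3.9460702152834006e-06 [535.1819954  286.22513193 208.02719659]
needed rows 18 minz 209.8394617423133
[628.0, -39.0, 337.0] [0.93, 0.27, -0.25]
[692.0, 48.0, 424.0] [0.95, 0.3, 0.0]
[731.0, 120.0, 485.0] [0.96, 0.18, 0.2]
[733.0, 169.0, 466.0] [0.98, -0.03, 0.18]
[686.0, 218.0, 367.0] [0.97, -0.22, -0.06]
[601.0, 260.0, 265.0] [0.89, -0.32, -0.32]
[[1,0.037,-0.021,0.021,0.021,0.083,-0.0],[1,0.074,-0.042,0.041,0.037,0.167,0.005],[1,0.11,-0.064,0.057,0.045,0.251,0.016],[1,0.148,-0.086,0.073,0.043,0.34,0.035],[1,0.182,-0.109,0.086,0.028,0.425,0.065],[1,0.207,-0.128,0.096,-0.001,0.493,0.102],[1,0.224,-0.146,0.105,-0.043,0.543,0.145],[1,0.231,-0.161,0.113,-0.096,0.571,0.191],[1,0.226,-0.176,0.12,-0.159,0.574,0.238],[1,0.211,-0.192,0.126,-0.228,0.551,0.282],[1,0.185,-0.21,0.13,-0.302,0.501,0.319],[1,0.148,-0.231,0.131,-0.376,0.424,0.346],[1,0.107,-0.252,0.128,-0.44,0.334,0.359],[1,0.067,-0.274,0.121,-0.493,0.24,0.36],[1,0.027,-0.295,0.11,-0.536,0.145,0.352],[1,-0.013,-0.316,0.095,-0.573,0.045,0.337],[1,-0.051,-0.337,0.077,-0.604,-0.055,0.314],[1,-0.083,-0.354,0.059,-0.626,-0.142,0.29]]
```

carry_out(
  rows=[
    [1,0.037,-0.021,0.021,0.021,0.083,0],
    [1,0.074,-0.042,0.041,0.037,0.167,0.005],
    [1,0.11,-0.064,0.057,0.045,0.25,0.016],
    [1,0.148,-0.086,0.073,0.043,0.34,0.035],
    [1,0.182,-0.109,0.086,0.028,0.425,0.065],
    [1,0.207,-0.128,0.096,0,0.493,0.102],
    [1,0.224,-0.146,0.105,-0.043,0.543,0.145],
    [1,0.231,-0.161,0.113,-0.096,0.571,0.191],
    [1,0.226,-0.176,0.12,-0.159,0.574,0.238],
    [1,0.211,-0.192,0.126,-0.228,0.55,0.282],
    [1,0.185,-0.21,0.13,-0.302,0.5,0.319],
    [1,0.148,-0.231,0.131,-0.376,0.424,0.346],
    [1,0.107,-0.252,0.128,-0.44,0.334,0.359],
    [1,0.067,-0.274,0.121,-0.493,0.24,0.36],
    [1,0.027,-0.295,0.11,-0.536,0.145,0.352],
    [1,-0.013,-0.316,0.095,-0.573,0.045,0.337],
    [1,-0.051,-0.337,0.077,-0.604,-0.055,0.314],
    [1,-0.083,-0.354,0.059,-0.626,-0.142,0.29],
    [1,-0.083,-0.354,0.059,-0.626,-0.142,0.29],
  ],
)

```text
time: 23.75
eef_pos: [531.7, 283.5, 205.7]
tool_rot: [0.105, 0.84, -0.178, 0.501]
wrist_force: [-0.5, -0.4, 0.9]
opening: 0.999
```

Run:
```python
from ik import *
from h import *
log(); p,d=save('wrist','w8'); pt,dt=save('top','t8')
p0,R0,s=cur()
print(state()['qvel'].round(2))
for a,cc,b in comps(pt,(22,120,110),(35,255,255)): print(a,cc,b,ray('top',*cc,108).round(1))
R=Rhp(-25,28); b=np.array([600,256,50]); G=b+19*R[:,2]; A=G-75*R[:,2]
rows(interp(p0,R0,A,R,8)+interp(A,R,G,R,6),1)
```

```text
t 23.75 q [-0.791, 0.441, -0.365, 1.963, 1.35, 1.305, 2.372] p [531.7, 283.5, 205.7] F [-0.5, -0.4, 0.9] op 0.999 z [0.805, -0.355, -0.475] x [0.434, -0.193, 0.88]
[ 0.02 -0.02  0.03 -0.01  0.01  0.   -0.  ]
261 [289.0, 190.0] [279, 181, 21, 19] [678.2  28.3 108. ]
70 [197.3, 187.3] [193, 183, 10, 10] [683.3 363.4 108. ]
77 [225.9, 210.4] [221, 206, 10, 10] [598.9 255.2 108. ]
64 [244.7, 239.1] [241, 235, 9, 9] [495.8 183.6 108. ]
[[1,-0.013,-0.001,0.01,-0.002,-0.0,0.0],[1,-0.027,-0.001,0.02,-0.004,-0.0,0.001],[1,-0.04,-0.002,0.03,-0.005,-0.0,0.001],[1,-0.054,-0.002,0.04,-0.007,-0.0,0.001],[1,-0.067,-0.003,0.05,-0.009,-0.0,0.002],[1,-0.081,-0.004,0.06,-0.011,-0.0,0.002],[1,-0.094,-0.004,0.069,-0.013,-0.0,0.002],[1,-0.108,-0.005,0.079,-0.015,-0.0,0.003],[1,-0.108,-0.005,0.092,-0.015,-0.0,0.003],[1,-0.108,-0.004,0.104,-0.015,-0.0,0.003],[1,-0.108,-0.004,0.117,-0.015,-0.0,0.003],[1,-0.108,-0.004,0.129,-0.015,-0.0,0.003],[1,-0.108,-0.004,0.142,-0.015,-0.0,0.003],[1,-0.108,-0.004,0.154,-0.015,-0.0,0.003]]
```

View pics/w8.png

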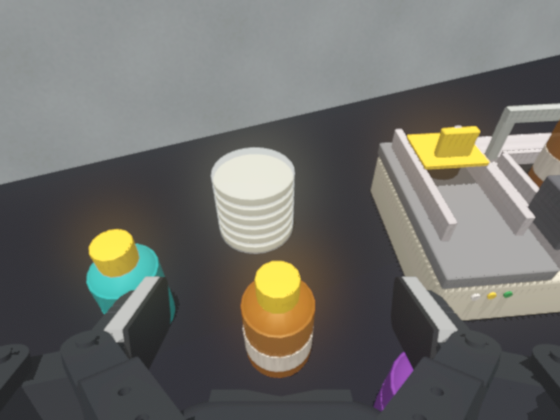

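View pics/t8.png

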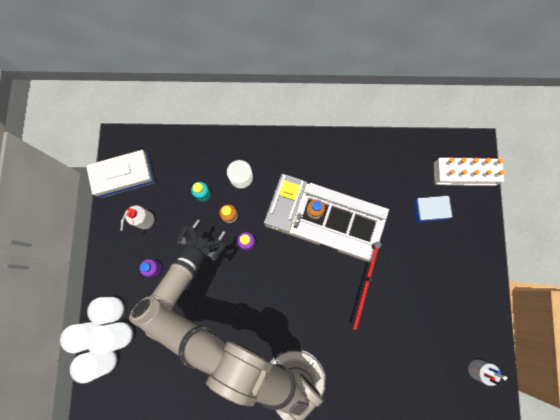

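Run:
```python
from ik import *
p0,R0,s=cur()
R=Rhp(-38,28); b=np.array([600,256,50]); G=b+19*R[:,2]; A=G-75*R[:,2]; A0=A+[0,0,60]
T=interp(p0,R0,A0,R,6)+interp(A0,R,A,R,4)+interp(A,R,G,R,6)
rows(T,.9)
q=np.array(s['joint_pos'])
for t in T[::5]+[T[-1]]:
    q,e=ik(t[0],t[1],q,reg=1); print(q.round(2),round(e,2))
```

```text
[[0.9,-0.009,-0.003,0.009,-0.036,0.0,0.018],[0.9,-0.018,-0.005,0.018,-0.072,0.0,0.036],[0.9,-0.027,-0.008,0.026,-0.107,0.0,0.055],[0.9,-0.036,-0.011,0.035,-0.143,0.0,0.073],[0.9,-0.045,-0.013,0.044,-0.179,0.0,0.091],[0.9,-0.054,-0.016,0.053,-0.215,0.0,0.109],[0.9,-0.067,-0.016,0.06,-0.215,0.0,0.109],[0.9,-0.081,-0.016,0.067,-0.215,0.0,0.109],[0.9,-0.094,-0.016,0.074,-0.215,0.0,0.109],[0.9,-0.107,-0.016,0.081,-0.215,0.0,0.109],[0.9,-0.107,-0.013,0.093,-0.215,0.0,0.109],[0.9,-0.107,-0.01,0.105,-0.215,0.0,0.109],[0.9,-0.107,-0.008,0.117,-0.215,0.0,0.109],[0.9,-0.108,-0.005,0.13,-0.215,0.0,0.109],[0.9,-0.108,-0.002,0.142,-0.215,0.0,0.109],[0.9,-0.108,0.0,0.154,-0.215,0.0,0.109]]
[-0.78  0.48 -0.35  1.93  1.36  1.31  2.35] 0.0
[-0.81  0.7  -0.3   1.74  1.29  1.42  2.27] 0.0
[-0.81  0.8  -0.27  1.75  1.34  1.37  2.17] 0.0
[-0.74  0.85 -0.23  1.76  1.42  1.29  2.15] 0.0
[-0.74  0.85 -0.23  1.76  1.42  1.29  2.15] 0.0
```

carry_out(
  rows=[
    [0.9,-0.009,-0.003,0.009,-0.036,0,0.018],
    [0.9,-0.018,-0.005,0.018,-0.072,0,0.036],
    [0.9,-0.027,-0.008,0.026,-0.107,0,0.055],
    [0.9,-0.036,-0.011,0.035,-0.143,0,0.073],
    [0.9,-0.045,-0.013,0.044,-0.179,0,0.09],
    [0.9,-0.054,-0.016,0.053,-0.215,0,0.11],
    [0.9,-0.067,-0.016,0.06,-0.215,0,0.11],
    [0.9,-0.081,-0.016,0.067,-0.215,0,0.11],
    [0.9,-0.094,-0.016,0.074,-0.215,0,0.11],
    [0.9,-0.107,-0.016,0.081,-0.215,0,0.11],
    [0.9,-0.107,-0.016,0.081,-0.215,0,0.11],
  ],
)

```text
time: 24.95
eef_pos: [560.2, 285.3, 73.4]
tool_rot: [0.169, 0.811, -0.278, 0.486]
wrist_force: [-1.4, -0.6, 0.6]
opening: 0.903
```

Run:
```python
from ik import *
from h import *
log(); p,d=save('wrist','w9')
p0,R0,s=cur()
R=Rhp(-38,28); b=np.array([600,256,50]); G=b+19*R[:,2]
rows(interp(p0,R0,G,R,5),.9)
```

```text
t 24.95 q [-0.835, 0.801, -0.281, 1.742, 1.306, 1.402, 2.173] p [560.2, 285.3, 73.4] F [-1.4, -0.6, 0.6] op 0.903 z [0.694, -0.545, -0.47] x [0.373, -0.286, 0.882]
[[0.9,0.0,-0.0,0.015,0.0,0.0,0.0],[0.9,0.0,-0.0,0.03,0.0,0.0,0.001],[0.9,0.001,-0.0,0.045,0.001,0.0,0.001],[0.9,0.001,-0.001,0.059,0.001,0.0,0.002],[0.9,0.001,-0.001,0.074,0.001,0.0,0.002]]
```

View pics/w9.png

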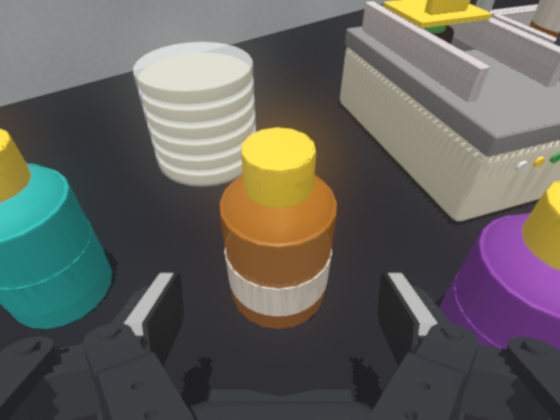

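carry_out(
  rows=[
    [0.9,0,0,0.015,0,0,0],
    [0.9,0,0,0.03,0,0,0],
    [0.9,0,0,0.045,0,0,0],
    [0.9,0,0,0.06,0,0,0],
    [0.9,0,0,0.072,0,0,0],
    [0.9,0,0,0.072,0,0,0],
    [0,0,0,0.072,0,0,0],
    [0,0,0,0.072,0,0,0],
    [0,0,0,0.072,0,0,0],
    [0,0,0,0.072,0,0,0],
    [0,0,0,0.072,0,0,0],
    [0,0,0,0.072,0,0,0],
    [0,0,0,0.072,0,0,0],
  ],
)

```text
time: 26.3
eef_pos: [610.6, 247.9, 41.4]
tool_rot: [0.168, 0.811, -0.278, 0.487]
wrist_force: [-3.2, 2.8, 2.5]
opening: 0.681
```

Run:
```python
from ik import *
from h import *
log(); p,d=save('wrist','w10')
p0,R0,s=cur()
A=p0+[-10,15,120]; B=np.array([580,300,350]); R=Rhp(-38,-15); 
T=interp(p0,R0,A,R0,4)+interp(A,R0,B,R,10); rows(T,0)
q=np.array(s['joint_pos'])
for t in T[::3]+[T[-1]]:
    q,e=ik(t[0],t[1],q,reg=1); print(q.round(2),round(e,2))
```

```text
t 26.3 q [-0.759, 0.85, -0.233, 1.747, 1.395, 1.308, 2.153] p [610.6, 247.9, 41.4] F [-3.2, 2.8, 2.5] op 0.681 z [0.696, -0.543, -0.47] x [0.372, -0.288, 0.883]
[[0,0.024,-0.001,-0.018,0.0,0.0,0.0],[0,0.049,-0.003,-0.036,0.0,0.0,0.0],[0,0.073,-0.004,-0.054,0.0,0.0,0.0],[0,0.098,-0.006,-0.071,0.0,0.0,0.0],[0,0.113,-0.007,-0.084,-0.0,0.075,0.0],[0,0.128,-0.009,-0.096,-0.0,0.15,0.0],[0,0.142,-0.01,-0.108,-0.0,0.225,0.001],[0,0.157,-0.012,-0.121,-0.001,0.3,0.001],[0,0.172,-0.014,-0.133,-0.001,0.376,0.001],[0,0.187,-0.015,-0.145,-0.001,0.451,0.001],[0,0.202,-0.017,-0.158,-0.001,0.526,0.001],[0,0.216,-0.019,-0.17,-0.001,0.601,0.001],[0,0.231,-0.02,-0.182,-0.001,0.676,0.002],[0,0.246,-0.022,-0.195,-0.001,0.751,0.002]]
[-0.75  0.8  -0.24  1.75  1.39  1.31  2.2 ] 0.0
[-0.75  0.66 -0.28  1.72  1.31  1.37  2.36] 0.0
[-0.86  0.69 -0.22  1.71  1.41  1.55  2.3 ] 0.0
[-0.95  0.74 -0.15  1.69  1.51  1.71  2.27] 0.0
[-1.01  0.78 -0.07  1.67  1.62  1.84  2.26] 0.0
[-1.03  0.8  -0.04  1.67  1.65  1.88  2.27] 0.0
```

View pics/w10.png

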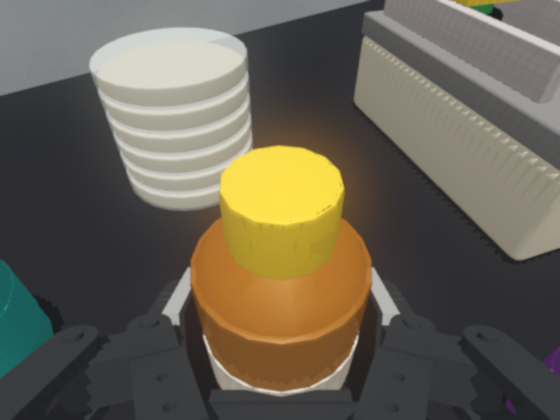

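Run:
```python
from ik import *
p0,R0,s=cur()
A=p0+[-10,15,120]; q00=np.array(s['joint_pos'])
for h,B in((-10,(600,300,350)),(5,(600,320,350)),(0,(640,280,350))):
    B=np.array(B);R=Rhp(h,-14); 
    T=interp(p0,R0,A,R0,4)+interp(A,R0,B,R,11); q=q00
    for t in T:
        q,e=ik(t[0],t[1],q,reg=1); 
    print(h,q.round(2),round(e,2))
    R2=Rhp(h,-14,180);print(ik(B,R2,np.r_[q[:6],q[6]-3.1],reg=1)[0].round(2))
rows(T,0)
```

```text
-10 [-0.92  0.6  -0.08  2.11  2.08  1.66  1.97] 0.0
[-0.91  0.6  -0.08  2.11  2.08  1.66 -1.17]
5 [-0.82  0.54 -0.08  2.27  2.41  1.6   1.82] 0.0
[-0.81  0.54 -0.08  2.27  2.41  1.6  -1.32]
0 [-0.76  0.56 -0.04  2.22  2.4   1.56  1.83] 0.0
[-0.75  0.56 -0.05  2.22  2.4   1.57 -1.31]
[[0,0.024,-0.001,-0.018,0.0,0.0,0.0],[0,0.049,-0.003,-0.036,0.0,0.0,0.0],[0,0.073,-0.004,-0.054,0.0,0.0,0.0],[0,0.098,-0.006,-0.071,0.0,0.0,0.0],[0,0.114,-0.009,-0.078,0.061,0.064,-0.007],[0,0.13,-0.012,-0.084,0.122,0.128,-0.015],[0,0.146,-0.016,-0.091,0.183,0.193,-0.022],[0,0.162,-0.019,-0.097,0.244,0.257,-0.03],[0,0.178,-0.023,-0.104,0.305,0.321,-0.037],[0,0.194,-0.026,-0.11,0.366,0.385,-0.044],[0,0.21,-0.029,-0.116,0.427,0.45,-0.052],[0,0.226,-0.033,-0.123,0.488,0.514,-0.059],[0,0.242,-0.036,-0.129,0.549,0.578,-0.066],[0,0.258,-0.04,-0.136,0.61,0.642,-0.074],[0,0.274,-0.043,-0.142,0.671,0.707,-0.081]]
```

carry_out(
  rows=[
    [0,0.024,-0.001,-0.018,0,0,0],
    [0,0.049,-0.003,-0.036,0,0,0],
    [0,0.073,-0.004,-0.054,0,0,0],
    [0,0.098,-0.006,-0.071,0,0,0],
    [0,0.114,-0.009,-0.078,0.061,0.064,-0.007],
    [0,0.13,-0.012,-0.084,0.122,0.128,-0.015],
    [0,0.146,-0.016,-0.09,0.183,0.193,-0.022],
    [0,0.162,-0.019,-0.097,0.244,0.257,-0.03],
    [0,0.178,-0.023,-0.104,0.305,0.321,-0.037],
    [0,0.194,-0.026,-0.11,0.366,0.385,-0.044],
    [0,0.21,-0.029,-0.116,0.427,0.45,-0.052],
    [0,0.226,-0.033,-0.123,0.488,0.514,-0.059],
    [0,0.242,-0.036,-0.129,0.549,0.578,-0.066],
    [0,0.258,-0.04,-0.136,0.61,0.642,-0.074],
    [0,0.274,-0.043,-0.142,0.67,0.707,-0.08],
    [0,0.274,-0.043,-0.142,0.67,0.707,-0.08],
  ],
)

```text
time: 27.95
eef_pos: [641.1, 275.6, 348.3]
tool_rot: [0.004, 0.616, -0.001, 0.787]
wrist_force: [-0.9, -0.8, -2.4]
opening: 0.683
```

Run:
```python
from ik import *
log()
```

```text
t 27.95 q [-0.79, 0.558, -0.025, 2.22, 2.358, 1.568, 1.846] p [641.1, 275.6, 348.3] F [-0.9, -0.8, -2.4] op 0.683 z [0.971, -0.007, 0.24] x [-0.24, 0.005, 0.971]
```

carry_out(
  rows=[
    [0,0,0,0,0,0,0.14],
    [0,0,0,0,0,0,0.28],
    [0,0,0,0,0,0,0.42],
    [0,0,0,0,0,0,0.56],
    [0,0,0,0,0,0,0.7],
    [0,0,0,0,0,0,0.84],
    [0,0,0,0,0,0,0.98],
    [0,0,0,0,0,0,1.12],
    [0,0,0,0,0,0,1.26],
    [0,0,0,0,0,0,1.4],
    [0,0,0,0,0,0,1.54],
    [0,0,0,0,0,0,1.68],
    [0,0,0,0,0,0,1.82],
    [0,0,0,0,0,0,1.96],
    [0,0,0,0,0,0,2.1],
    [0,0,0,0,0,0,2.24],
    [0,0,0,0,0,0,2.38],
    [0,0,0,0,0,0,2.52],
    [0,0,0,0,0,0,2.66],
    [0,0,0,0,0,0,2.8],
  ],
)

```text
time: 29.95
eef_pos: [641.3, 275.4, 346.7]
tool_rot: [0.774, -0.102, 0.61, -0.136]
wrist_force: [0.1, -1.2, -2.0]
opening: 0.683
```

carry_out(
  rows=[
    [0,0,0,0,0,0,0.14],
    [0,0,0,0,0,0,0.28],
    [0,0,0,0,0,0,0.33],
    [0,0,0,0,0,0,0.33],
    [0,0,0,0,0,0,0.33],
    [0,0,0,0,0,0,0.33],
    [0,0,0,0,0,0,0.33],
  ],
)

```text
time: 30.65
eef_pos: [641.3, 275.5, 346.6]
tool_rot: [0.786, -0.001, 0.618, -0.008]
wrist_force: [0.2, 0.6, -1.7]
opening: 0.688
```

Run:
```python
from ik import *
from h import *
log();p,d=save('scene','s11'); save('top','t11')
cv2.imwrite('pics/s11z.png',cv2.resize(p[100:320,160:440],None,fx=2.7,fy=2.7)[:,:,::-1])
# bottle axis: grasped at pitch 28 upright -> in tool frame
R=Rhp(0,28); u=R.T@[0,0,1]; print('cap axis world',(cur()[1]@u).round(3))
```

```text
t 30.65 q [-0.259, 0.679, -0.678, 2.2, 2.525, 1.792, -0.997] p [641.3, 275.5, 346.6] F [0.2, 0.6, -1.7] op 0.688 z [0.972, -0.008, 0.236] x [0.236, -0.013, -0.972]
cap axis world [-0.248 -0.008 -0.969]
```

View pics/s11z.png

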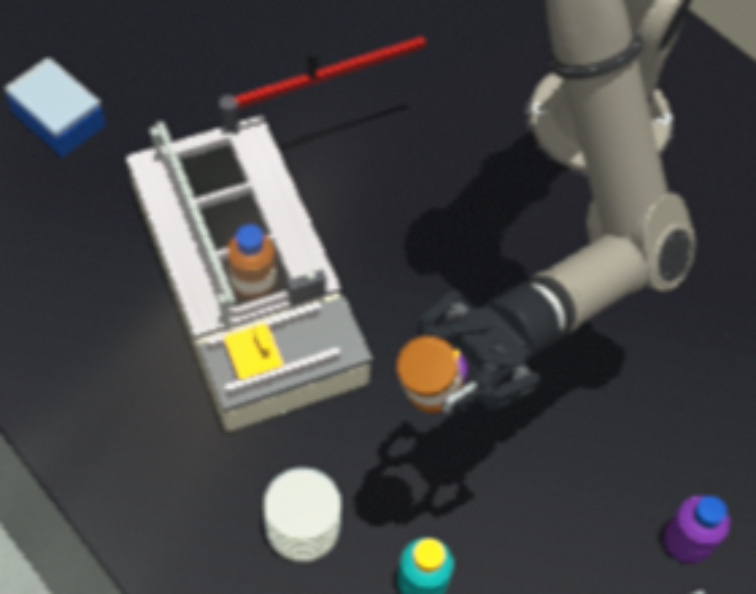

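The yellow bottle is inverted with its cap 14° off straight down. Turning back.

carry_out(
  rows=[
    [0,0,0,0,0,0,-0.14],
    [0,0,0,0,0,0,-0.28],
    [0,0,0,0,0,0,-0.42],
    [0,0,0,0,0,0,-0.56],
    [0,0,0,0,0,0,-0.7],
    [0,0,0,0,0,0,-0.84],
    [0,0,0,0,0,0,-0.98],
    [0,0,0,0,0,0,-1.12],
    [0,0,0,0,0,0,-1.26],
    [0,0,0,0,0,0,-1.4],
    [0,0,0,0,0,0,-1.54],
    [0,0,0,0,0,0,-1.68],
    [0,0,0,0,0,0,-1.82],
    [0,0,0,0,0,0,-1.96],
    [0,0,0,0,0,0,-2.1],
    [0,0,0,0,0,0,-2.24],
    [0,0,0,0,0,0,-2.38],
    [0,0,0,0,0,0,-2.52],
    [0,0,0,0,0,0,-2.66],
    [0,0,0,0,0,0,-2.8],
  ],
)

```text
time: 32.75
eef_pos: [641.0, 276.2, 346.6]
tool_rot: [-0.124, 0.61, -0.102, 0.776]
wrist_force: [-0.7, 0.6, -2.7]
opening: 0.682
```

carry_out(
  rows=[
    [0,0,0,0,0,0,-0.14],
    [0,0,0,0,0,0,-0.28],
    [0,0,0,0,0,0,-0.33],
    [0,0,0,0,0,0,-0.33],
  ],
)

```text
time: 33.15
eef_pos: [640.7, 277.0, 346.5]
tool_rot: [0.004, 0.618, -0.0, 0.786]
wrist_force: [-0.7, 0.2, -1.3]
opening: 0.682
```

```bash
cat >> h.py <<'E'
def bottle_now(pitch=28,back=19): 
    p0,R0,s=cur(); u=R0@(Rhp(0,pitch).T@[0,0,1]); g=p0-back*R0[:,2]; return g,u
E
python3 - <<'E'
from ik import *
log()
p0,R0,s=cur()
for h in (0,8):
    R=Rhp(h,28); hd=np.array([np.cos(np.radians(h)),np.sin(np.radians(h))])
    # bottle behind TCP horizontally: grasp measured
    tcp=np.array([575,-152])+15.5*hd
    M=np.array([670,110,330]);RM=Rhp(20,15); B=np.r_[tcp+[0,0],260.]; C=np.r_[tcp,145]
    T=interp(p0,R0,M,RM,6)+interp(M,RM,B,R,8)+interp(B,R,C,R,5)
    print(h,B);rows(T,0)
    q=np.array(s['joint_pos'])
    for t in T[1::2]+[T[-1]]:
        q,e=ik(t[0],t[1],q,reg=1); print(q.round(2),round(e,2), pts(q)[1].round(0),t[0].round(0))
E
```

```text
t 33.15 q [-0.798, 0.558, -0.019, 2.22, 2.355, 1.561, 1.846] p [640.7, 277.0, 346.5] F [-0.7, 0.2, -1.3] op 0.682 z [0.972, -0.005, 0.235] x [-0.235, 0.006, 0.972]
0 [ 590.5 -152.   260. ]
[[0,-0.004,0.028,0.004,0.06,-0.082,0.0],[0,-0.008,0.056,0.009,0.12,-0.164,0.0],[0,-0.012,0.083,0.013,0.18,-0.246,0.0],[0,-0.016,0.111,0.017,0.24,-0.329,0.0],[0,-0.02,0.139,0.021,0.3,-0.411,0.001],[0,-0.024,0.167,0.026,0.36,-0.493,0.001],[0,-0.03,0.2,0.014,0.316,-0.523,0.001],[0,-0.037,0.232,0.002,0.272,-0.552,0.002],[0,-0.043,0.265,-0.009,0.229,-0.582,0.002],[0,-0.05,0.298,-0.021,0.185,-0.611,0.002],[0,-0.056,0.331,-0.032,0.141,-0.64,0.003],[0,-0.062,0.363,-0.044,0.096,-0.669,0.003],[0,-0.069,0.396,-0.055,0.052,-0.698,0.004],[0,-0.075,0.429,-0.067,0.007,-0.726,0.004],[0,-0.097,0.429,-0.072,0.007,-0.726,0.004],[0,-0.12,0.429,-0.078,0.007,-0.726,0.004],[0,-0.142,0.429,-0.083,0.007,-0.726,0.004],[0,-0.164,0.428,-0.088,0.007,-0.726,0.004],[0,-0.187,0.428,-0.094,0.007,-0.726,0.004]]
[-0.62  0.36  0.05  2.35  2.67  1.24  1.76] 0.01 [285. 180. 314.] [650. 221. 341.]
[-0.41  0.18  0.14  2.36  3.11  0.87  1
[... 1697 characters left out ...]
.] [660. 166. 335.]
[-0.21  0.1   0.23  2.26  3.83  0.62  1.06] 0.02 [335. -12. 425.] [670. 110. 330.]
[-0.13  0.06  0.29  2.29  4.01  0.62  0.93] 0.0 [315. -58. 428.] [650.  45. 312.]
[-0.04  0.05  0.36  2.3   4.21  0.63  0.81] 0.0 [ 297. -104.  430.] [630. -20. 295.]
[0.04 0.05 0.43 2.29 4.39 0.66 0.7 ] 0.0 [ 281. -150.  432.] [610. -85. 278.]
[-0.46  0.16  1.15  2.26  4.52  0.82  0.59] 0.26 [ 267. -195.  433.] [ 590. -150.  260.]
[-0.34  0.32  1.09  2.31  4.38  0.98  0.72] 0.0 [ 267. -196.  387.] [ 590. -150.  214.]
[-0.25  0.47  1.02  2.35  4.26  1.12  0.83] 0.0 [ 267. -196.  341.] [ 590. -150.  168.]
[-0.21  0.54  0.99  2.36  4.2   1.19  0.88] 0.0 [ 267. -196.  318.] [ 590. -150.  145.]
```

carry_out(
  rows=[
    [0,-0.004,0.028,0.004,0.06,-0.082,0],
    [0,-0.008,0.056,0.009,0.12,-0.164,0],
    [0,-0.012,0.083,0.013,0.18,-0.246,0],
    [0,-0.016,0.111,0.017,0.24,-0.329,0],
    [0,-0.02,0.139,0.021,0.3,-0.411,0],
    [0,-0.024,0.167,0.026,0.36,-0.493,0],
    [0,-0.03,0.2,0.014,0.316,-0.523,0],
    [0,-0.037,0.232,0.002,0.272,-0.552,0.002],
    [0,-0.043,0.265,-0.009,0.229,-0.582,0.002],
    [0,-0.05,0.298,-0.021,0.185,-0.611,0.002],
    [0,-0.056,0.331,-0.032,0.141,-0.64,0.003],
    [0,-0.062,0.363,-0.044,0.096,-0.669,0.003],
    [0,-0.069,0.396,-0.055,0.052,-0.698,0.004],
    [0,-0.075,0.429,-0.067,0.007,-0.726,0.004],
    [0,-0.075,0.429,-0.067,0.007,-0.726,0.004],
    [0,-0.075,0.429,-0.067,0.007,-0.726,0.004],
  ],
)

```text
time: 34.75
eef_pos: [589.9, -152.0, 260.0]
tool_rot: [-0.0, 0.857, -0.0, 0.515]
wrist_force: [0.8, 0.8, -2.3]
opening: 0.683
```

Run:
```python
from ik import *
from h import *
log(); p,d=save('top','t12'); save('scene','s12')
cv2.imwrite('pics/t12z.png',cv2.resize(p[150:290,220:420],None,fx=3.5,fy=3.5,interpolation=cv2.INTER_CUBIC)[:,:,::-1])
p0,R0,s=cur()
W=world('top',d)
for a,cc,b in comps(p,(22,120,110),(35,255,255))+comps(p,*COL['blue']): print(cc, W[int(cc[1]),int(cc[0])].round(0),ray('top',*cc,p0[2]+7.5+57).round(0),ray('top',*cc,188).round(0))
C=np.array([590.5,-152,127]);R=Rhp(0,28)
rows(interp(p0,R0,C+[0,0,40],R,4)+interp(C+[0,0,40],R,C,R,5),0)
```

```text
t 34.75 q [0.072, 0.006, 0.396, 2.337, 4.22, 0.47, 0.772] p [589.9, -152.0, 260.0] F [0.8, 0.8, -2.3] op 0.683 z [0.883, 0.0, -0.469] x [0.469, -0.0, 0.883]
[289.0, 190.0] [669.  28. 144.] [625.  29. 324.] [659.  29. 188.]
[197.3, 187.3] [686. 366. 103.] [629. 315. 324.] [663. 345. 188.]
[347.8, 206.4] [ 576. -150.  331.] [ 576. -153.  324.] [ 604. -173.  188.]
[244.8, 239.2] [496. 186. 107.] [469. 161. 324.] [486. 175. 188.]
[416.6, 211.6] [ 623. -456.   28.] [ 563. -364.  324.] [ 589. -407.  188.]
[316.5, 205.6] [606. -64. 193.] [577. -57. 324.] [605. -66. 188.]
[434.0, 219.8] [ 590. -516.   47.] [ 538. -416.  324.] [ 562. -465.  188.]
[144.8, 266.8] [395. 536. 106.] [382. 458. 324.] [388. 505. 188.]
[[0,-0.021,0.0,0.011,-0.001,-0.0,0.0],[0,-0.041,0.001,0.022,-0.001,-0.0,0.0],[0,-0.062,0.001,0.033,-0.002,-0.0,0.001],[0,-0.082,0.002,0.044,-0.002,-0.0,0.001],[0,-0.089,0.002,0.047,-0.002,-0.0,0.001],[0,-0.096,0.002,0.051,-0.002,-0.0,0.001],[0,-0.103,0.002,0.055,-0.002,-0.0,0.001],[0,-0.11,0.002,0.059,-0.002,-0.0,0.001],[0,-0.117,0.002,0.062,-0.002,-0.0,0.001]]
```

View pics/t12z.png

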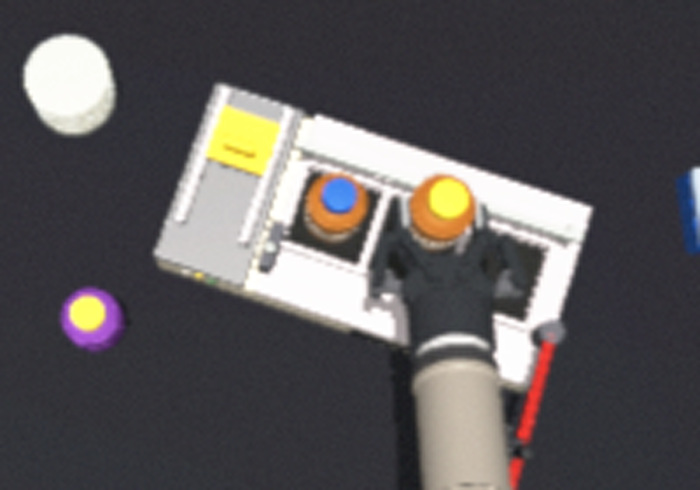

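carry_out(
  rows=[
    [0,-0.021,0,0.011,0,0,0],
    [0,-0.041,0.001,0.022,0,0,0],
    [0,-0.062,0.001,0.033,0,0,0],
    [0,-0.082,0.002,0.044,0,0,0],
    [0,-0.089,0.002,0.047,0,0,0],
    [0,-0.096,0.002,0.051,0,0,0],
    [0,-0.103,0.002,0.055,0,0,0],
    [0,-0.11,0.002,0.059,0,0,0],
    [0,-0.117,0.002,0.062,0,0,0],
    [0,-0.117,0.002,0.062,0,0,0],
  ],
)

```text
time: 35.85
eef_pos: [589.8, -152.3, 126.2]
tool_rot: [-0.001, 0.858, 0.001, 0.514]
wrist_force: [-0.3, -0.0, -1.9]
opening: 0.685
```

carry_out(
  rows=[
    [0,-0.001,0,0,0,0,0],
    [0,-0.002,0,0.001,0,0,0],
    [0,-0.003,0,0.001,0,0,0],
    [0,-0.003,0,0.001,0,0,0],
  ],
)

```text
time: 36.25
eef_pos: [589.2, -152.3, 123.2]
tool_rot: [-0.001, 0.858, 0.001, 0.514]
wrist_force: [-0.8, -1.0, -1.1]
opening: 0.682
```

carry_out(
  rows=[
    [0,-0.001,0,0.001,0,0,0],
    [0,-0.002,0,0.001,0,0,0],
    [0,-0.003,0,0.001,0,0,0],
    [0,-0.003,0,0.001,0,0,0],
  ],
)

```text
time: 36.65
eef_pos: [589.4, -152.3, 121.4]
tool_rot: [-0.001, 0.857, 0.001, 0.516]
wrist_force: [-1.2, 0.4, 3.2]
opening: 0.684
```

Run:
```python
from ik import *
from h import *
log(); p,d=save('scene','s13')
cv2.imwrite('pics/s13z.png',cv2.resize(p[100:290,160:380],None,fx=3,fy=3,interpolation=cv2.INTER_CUBIC)[:,:,::-1])
```

```text
t 36.65 q [0.097, 0.408, 0.429, 2.453, 3.816, 0.911, 1.201] p [589.4, -152.3, 121.4] F [-1.2, 0.4, 3.2] op 0.684 z [0.884, 0.003, -0.468] x [0.468, 0.001, 0.884]
```

View pics/s13z.png

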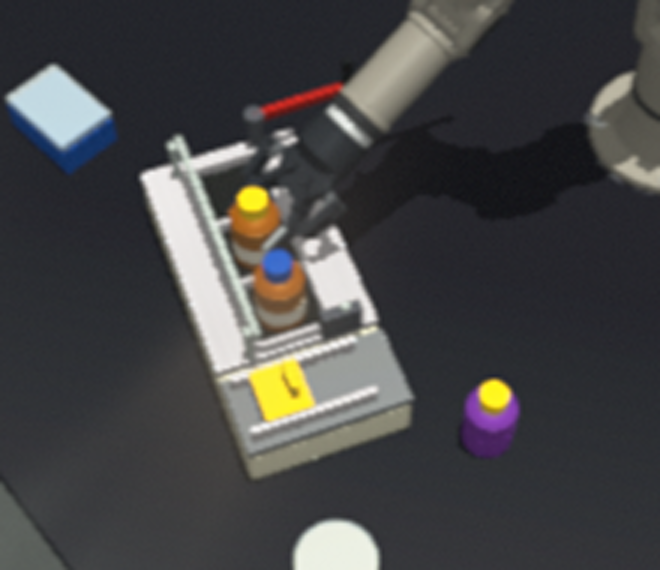

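Contact. Release with a modest opening and back out.

carry_out(
  rows=[
    [0.8,0,0,0,0,0,0],
    [0.8,0,0,0,0,0,0],
    [0.8,0,0,0,0,0,0],
    [0.8,0,0,0,0,0,0],
    [0.8,0,0,-0.015,0,0,0],
    [0.8,0,0,-0.03,0,0,0],
    [0.8,0,0,-0.05,0,0,0],
    [0.8,0,0,-0.07,0,0,0],
    [0.8,0.02,0,-0.08,0,0,0],
    [0.8,0.06,0,-0.08,0,0,0],
    [0.8,0.1,0,-0.08,0,0,0],
    [0.8,0.14,0,-0.08,0,0,0],
    [0.8,0.16,0,-0.08,0,0,0],
  ],
)

```text
time: 38.0
eef_pos: [595.8, -152.4, 306.0]
tool_rot: [-0.0, 0.855, 0.002, 0.519]
wrist_force: [-0.2, 1.0, -0.8]
opening: 0.8
```

Run:
```python
from ik import *
from h import *
log(); p,d=save('scene','s14'); pt,dt=save('top','t14')
cv2.imwrite('pics/s14z.png',cv2.resize(p[100:290,160:380],None,fx=3,fy=3,interpolation=cv2.INTER_CUBIC)[:,:,::-1])
cv2.imwrite('pics/t14z.png',cv2.resize(pt[150:350,220:420],None,fx=3,fy=3,interpolation=cv2.INTER_CUBIC)[:,:,::-1])
for a,cc,b in comps(pt,(22,120,110),(35,255,255))+comps(pt,*COL['blue']): print(cc, ray('top',*cc,188).round(0))
for n,pp in(('top',pt),('scene',p)):
    m=cv2.inRange(cv2.cvtColor(pp,cv2.COLOR_RGB2HSV),(0,170,80),(6,255,255)); 
    ys,xs=np.where(m>0); Q=np.array([ray(n,x,y,143)[:2] for x,y in zip(xs,ys)])
    Q=Q[(Q[:,1]<-120)&(Q[:,0]<520)]; vx,vy,x0,y0=cv2.fitLine(Q.astype(np.float32),cv2.DIST_HUBER,0,.01,.01).ravel(); print(n,len(Q),vx,vy,x0,y0,Q[:,0].min(),Q[:,0].max())
```

```text
t 38.0 q [0.061, -0.07, 0.384, 2.268, 4.468, 0.393, 0.507] p [595.8, -152.4, 306.0] F [-0.2, 1.0, -0.8] op 0.8 z [0.887, 0.003, -0.462] x [0.462, 0.003, 0.887]
[289.0, 190.0] [659.  29. 188.]
[197.3, 187.3] [663. 345. 188.]
[342.9, 213.4] [ 579. -156.  188.]
[244.8, 239.2] [486. 175. 188.]
[416.4, 211.4] [ 590. -407.  188.]
[316.5, 205.6] [605. -66. 188.]
[436.2, 219.7] [ 562. -473.  188.]
[144.8, 266.8] [388. 505. 188.]
top 84 0.7114922 0.702694 287.78488 -404.33066 42.89943776459779 467.7006809355421
scene 210 0.9617995 -0.2737548 309.90784 -224.90315 40.12678323983414 468.7864170171656
```

View pics/s14z.png

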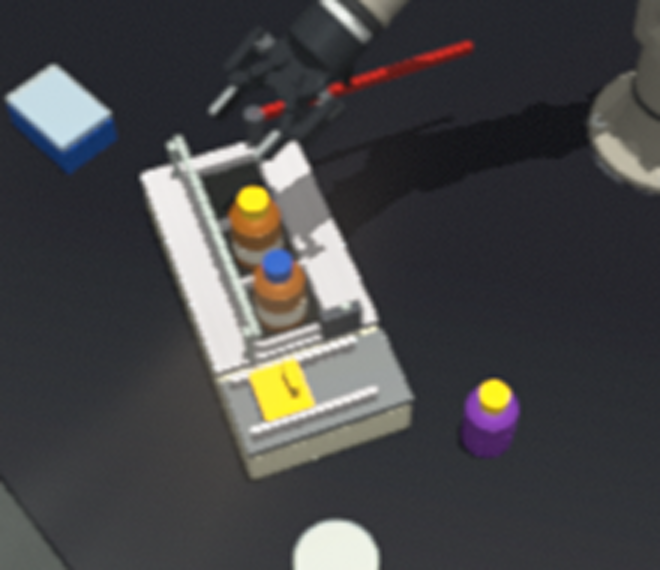

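View pics/t14z.png

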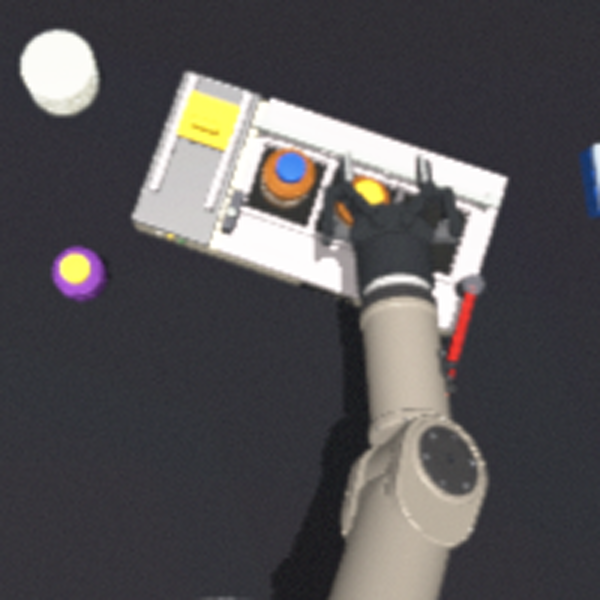

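```bash
cat > shk.py <<'E'
import numpy as np
O=np.array([575,-151.]); a=np.radians(71.5); Y=np.array([np.cos(a),np.sin(a)]); Xs=np.array([np.sin(a),-np.cos(a)])
def sw(x,y): return O+x*Xs+y*Y
def ws(p): d=np.array(p[:2])-O; return np.array([d@Xs,d@Y])
HG=sw(-50,-150)
def pin(q,off=0,r=125): # off along closing tangent
    u=-np.sin(q)*Xs+np.cos(q)*Y; t=np.cos(q)*Xs+np.sin(q)*Y
    return HG+r*u+off*t
E
python3 - <<'E'
from ik import *
from h import *
from shk import *
print('hinge',HG)
for n in('top','scene'):
    f=np.load(f'pics/{n}0.npz');pp=f['p']
    m=cv2.inRange(cv2.cvtColor(pp,cv2.COLOR_RGB2HSV),(0,170,80),(6,255,255)); 
    ys,xs=np.where(m>0); Q=np.array([ray(n,x,y,143)[:2] for x,y in zip(xs,ys)])
    k=(Q[:,1]<-120)&(Q[:,0]<520)&(Q[:,0]>150);Q=Q[k]; vx,vy,x0,y0=cv2.fitLine(Q.astype(np.float32),cv2.DIST_HUBER,0,.01,.01).ravel()
    v=-np.array([vx,vy])*np.sign(vx); print(n,len(Q),v,(x0,y0),Q[:,0].min(),Q[:,0].max(),'q',np.arctan2(-v@Xs,v@Y),'dist of hinge to line',np.cross(v,HG-[x0,y0]))
    q=np.arctan2(-v@Xs,v@Y); print(pin(q))
f=np.load('pics/top0.npz');p=f['p'];cv2.imwrite('pics/keep.png',cv2.resize(p[235:335,340:400],None,fx=6,fy=6,interpolation=cv2.INTER_CUBIC)[:,:,::-1])
E
```

```text
hinge [ 479.98811878 -277.38331546]
top 279 [-0.95862263  0.28467992] (np.float32(327.94925), np.float32(-234.91702)) 196.03030405833636 467.7006809355421 q 1.6050097248171908 dist of hinge to line -2.5732636954817707
[ 360.16029018 -241.79832573]
scene 284 [-0.9615745   0.27454418] (np.float32(333.48114), np.float32(-231.53705)) 194.99539987821072 468.7864170171656 q 1.6155666059712623 dist of hinge to line 3.861962913462577
[ 359.79130786 -243.0652933 ]<stdin>:10: DeprecationWarning: Arrays of 2-dimensional vectors are deprecated. Use arrays of 3-dimensional vectors instead. (deprecated in NumPy 2.0)
```

View pics/keep.png

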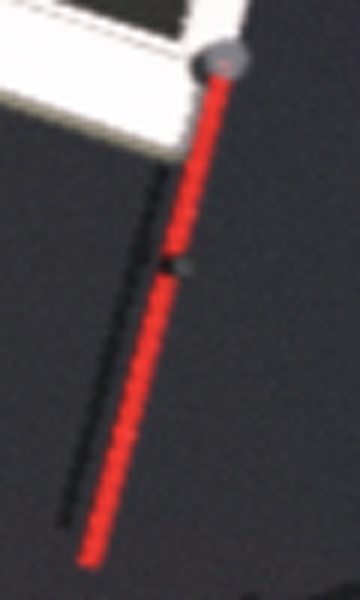

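Run:
```python
from ik import *
from h import ray
from shk import *
print('pin from top',ray('top',370.8,279.7,192).round(1), ws(ray('top',370.8,279.7,192))-[-50,-150])
q0=np.array(cur()[2]['joint_pos'])
for sgn in(1,-1):
  for q in(1.61,0.8,0):
    ang=np.degrees(q)-18.5; h=ang+90*sgn
    R=Rhp(h,90); P=np.r_[pin(q,-24),165.]
    L=many(P,R,40); L.sort(key=lambda k:np.abs(k-q0).max())
    for k in L[:5]: print(sgn,q,k.round(2),round(marg(k),2))
```

```text
pin from top [ 357.8 -245.1  192. ] [-126.11475958   -8.19141589]
1 1.61 [ 1.5   0.26 -1.03  1.89  0.24  1.13  1.67] 0.18
1 1.61 [ 1.13  0.17 -0.58  1.89  0.11  1.11  1.81] 0.41
1 1.61 [ 0.63  0.15  0.    1.89 -0.    1.1   1.92] 0.39
1 1.61 [ 0.17  0.17  0.52  1.89 -0.09  1.11  2.02] 0.41
1 1.61 [-0.08  0.21  0.81  1.89 -0.17  1.12  2.09] 0.43
1 0.8 [ 1.39  0.31 -1.2   1.89  0.32  1.15  0.56] 0.01
1 0.8 [ 1.16  0.21 -0.88  1.89  0.18  1.12  0.7 ] 0.33
1 0.8 [ 0.76  0.15 -0.4   1.89  0.07  1.11  0.82] 0.39
1 0.8 [ 0.26  0.15  0.15  1.89 -0.02  1.1   0.91] 0.39
1 0.8 [-0.15  0.17  0.63  1.89 -0.11  1.11  1.  ] 0.41
1 0 [ 1.    0.45 -0.99  1.69  0.4   1.22 -0.4 ] 0.22
1 0 [ 0.81  0.36 -0.69  1.69  0.25  1.17 -0.26] 0.52
1 0 [ 0.51  0.31 -0.29  1.69  0.1   1.15 -0.12] 0.55
1 0 [ 0.24  0.3   0.05  1.69 -0.02  1.15 -0.02] 0.54
1 0 [ 0.    0.32  0.35  1.69 -0.12  1.15  0.07] 0.56
-1 1.61 [ 1.6   0.31 -1.19  1.89  0.32  1.15 -1.55] 0.02
-1 1.61 [ 1.28  0.2  -0.75  1.89  0.15  1.11 -1.37] 0.44
-1 1.61 [ 0.82  0.15 -0.22  1.89  0.04  1.11 -1.26] 0.39
-1 1.61 [ 0.48  0.15  0.17  1.89 -0.03  1.11 -1.19] 0.39
-1 1.61 [ 0.23  0.16  0.45  1.89 -0.08  1.11 -1.14] 0.4
-1 0.8 [ 1.39  0.31 -1.21  1.89  0.32  1.15 -2.59] 0.0
-1 0.8 [ 1.13  0.2  -0.85  1.89  0.17  1.12 -2.43] 0.36
-1 0.8 [ 0.77  0.16 -0.42  1.89  0.07  1.11 -2.33] 0.4
-1 0.8 [ 0.09  0.15  0.35  1.89 -0.06  1.11 -2.2 ] 0.39
-1 0.8 [-0.42  0.23  0.96  1.89 -0.21  1.12 -2.04] 0.28
-1 0 [ 1.05  0.49 -1.09  1.69  0.46  1.24  2.69] 0.12
-1 0 [ 0.74  0.35 -0.6   1.69  0.21  1.17  2.91] 0.08
-1 0 [-0.21  0.35  0.63  1.69 -0.22  1.17 -2.97] 0.02
-1 0 [-0.42  0.44  0.95  1.69 -0.38  1.21 -2.83] 0.16
-1 0 [-0.56  0.56  1.21  1.69 -0.54  1.28 -2.68] 0.03
```

Run:
```python
from ik import *
from shk import *
R=Rhp(np.degrees(1.62)-18.5+90,90); P=np.r_[pin(1.62,-60),300.]
q,e=ik(P,R,np.array([.63,.0,0,1.7,0,1.4,1.92]),reg=.3);print(q.round(2),e,P.round(0))
q1,e=ik(P,R,np.array([.1,.0,.5,1.7,0,1.4,1.92]),reg=.3);print(q1.round(2),e)
jpath(q)
jpath(q1)
```

```text
[ 0.68  0.1   0.03  1.6  -0.    1.44  2.01] 9.053311884543766e-05 [ 343. -301.  300.]
[ 0.21  0.12  0.56  1.6  -0.06  1.44  2.07] 0.00018867638797999086
needed rows 30 minz 300.3098824080871
[617.0, -165.0, 346.0] [0.93, -0.02, -0.37]
[650.0, -230.0, 464.0] [0.98, -0.16, -0.09]
[638.0, -323.0, 568.0] [0.92, -0.37, 0.14]
[581.0, -426.0, 639.0] [0.73, -0.62, 0.29]
[486.0, -523.0, 662.0] [0.45, -0.84, 0.3]
[373.0, -589.0, 626.0] [0.11, -0.98, 0.14]
[279.0, -601.0, 538.0] [-0.17, -0.97, -0.15]
[[1,0.045,0.013,-0.0,-0.017,0.103,0.096],[1,0.088,0.031,-0.005,-0.039,0.205,0.182],[1,0.128,0.053,-0.013,-0.066,0.304,0.26],[1,0.165,0.079,-0.025,-0.098,0.405,0.335],[1,0.2,0.108,-0.042,-0.138,0.508,0.408],[1,0.228,0.139,-0.061,-0.181,0.604,0.475],[1,0.252,0.171,-0.084,-0.23,0.7,0.541],[1,0.27,0.205,-0.11,-0.286,0.793,0.606],[1,0.282,0.24,-0.138,-0.347,0.885,0.672],[1,0.288,0.275,-0.168,-0.415,0.972,0.739],[1,0.287,0.308,-0.199,-0.489,1.056,0.807],[1,0.28,0.34,-0.23,-0.568,1.133,0.877],[1,0.264,0.371,-0.263,-0.66,1.209,0.956],[1,0.242,0.398,-0.294,-0.757,1.276,1.039],[1,0.213,0.42,-0.323,-0.859,1.3
[... 691 characters left out ...]
4,0.086,-0.026,-0.109,0.407,0.339],[1,0.195,0.115,-0.042,-0.15,0.503,0.407],[1,0.223,0.147,-0.062,-0.196,0.599,0.474],[1,0.245,0.181,-0.085,-0.249,0.695,0.539],[1,0.263,0.217,-0.112,-0.309,0.789,0.604],[1,0.274,0.252,-0.141,-0.375,0.88,0.669],[1,0.279,0.288,-0.172,-0.447,0.967,0.734],[1,0.277,0.322,-0.204,-0.525,1.05,0.801],[1,0.269,0.353,-0.236,-0.609,1.127,0.869],[1,0.254,0.382,-0.268,-0.698,1.197,0.94],[1,0.231,0.409,-0.301,-0.799,1.264,1.02],[1,0.202,0.43,-0.331,-0.905,1.319,1.105],[1,0.168,0.445,-0.357,-1.014,1.363,1.195],[1,0.13,0.454,-0.378,-1.125,1.393,1.291],[1,0.089,0.457,-0.394,-1.236,1.407,1.394],[1,0.047,0.453,-0.404,-1.346,1.405,1.504],[1,0.006,0.442,-0.407,-1.452,1.384,1.622]]
```

carry_out(
  rows=[
    [0,0.045,0.013,0,-0.017,0.103,0.096],
    [0,0.088,0.031,-0.005,-0.039,0.205,0.182],
    [0,0.128,0.053,-0.013,-0.066,0.304,0.26],
    [0,0.165,0.079,-0.025,-0.098,0.405,0.335],
    [0,0.2,0.108,-0.042,-0.138,0.508,0.408],
    [0,0.228,0.139,-0.061,-0.181,0.604,0.475],
    [0,0.252,0.171,-0.084,-0.23,0.7,0.541],
    [0,0.27,0.205,-0.11,-0.286,0.793,0.606],
    [0,0.282,0.24,-0.138,-0.347,0.885,0.672],
    [0,0.288,0.275,-0.168,-0.415,0.972,0.739],
    [0,0.287,0.308,-0.199,-0.489,1.056,0.807],
    [0,0.28,0.34,-0.23,-0.568,1.133,0.877],
    [0,0.264,0.371,-0.263,-0.66,1.209,0.956],
    [0,0.242,0.398,-0.294,-0.757,1.276,1.039],
    [0,0.213,0.42,-0.323,-0.859,1.332,1.126],
    [0,0.179,0.437,-0.347,-0.965,1.375,1.218],
    [0,0.141,0.447,-0.367,-1.073,1.405,1.317],
    [0,0.1,0.451,-0.381,-1.182,1.42,1.422],
    [0,0.058,0.448,-0.39,-1.29,1.417,1.534],
    [0,0.016,0.439,-0.392,-1.396,1.395,1.653],
  ],
)

```text
time: 40.1
eef_pos: [254.9, -591.8, 497.0]
tool_rot: [-0.127, 0.03, 0.799, -0.587]
wrist_force: [-0.6, -0.7, -0.4]
opening: -0.001
```

Run:
```python
from ik import *
from shk import *
log()
R=Rhp(np.degrees(1.62)-18.5+90,90); P=np.r_[pin(1.62,-60),300.]
q,e=ik(P,R,np.array([.63,.0,0,1.7,0,1.4,1.92]),reg=.3);print(q.round(2),e,P.round(0))
jpath(q,claw=0)
```

```text
t 40.1 q [0.158, 0.044, 0.459, 1.833, 1.371, 1.141, 1.537] p [254.9, -591.8, 497.0] F [-0.6, -0.7, -0.4] op -0.001 z [-0.238, -0.931, -0.279] x [-0.966, 0.197, 0.168]
[ 0.68  0.1   0.03  1.6  -0.    1.44  2.01] 9.053311884543766e-05 [ 343. -301.  300.]
needed rows 10 minz 299.16364661562096
[241.0, -577.0, 462.0] [-0.28, -0.87, -0.4]
[237.0, -504.0, 365.0] [-0.3, -0.62, -0.72]
[287.0, -403.0, 306.0] [-0.17, -0.29, -0.94]
[353.0, -316.0, 302.0] [0.02, -0.01, -1.0]
[[0,0.011,0.039,-0.001,-0.132,0.037,0.03],[0,0.016,0.079,-0.008,-0.268,0.064,0.057],[0,0.017,0.117,-0.021,-0.405,0.078,0.081],[0,0.012,0.154,-0.041,-0.545,0.082,0.102],[0,0.003,0.187,-0.067,-0.686,0.073,0.121],[0,-0.01,0.214,-0.097,-0.825,0.052,0.138],[0,-0.026,0.236,-0.13,-0.961,0.02,0.153],[0,-0.044,0.251,-0.168,-1.096,-0.025,0.166],[0,-0.064,0.259,-0.207,-1.225,-0.081,0.179],[0,-0.073,0.26,-0.225,-1.282,-0.11,0.184]]
```

carry_out(
  rows=[
    [0,0.011,0.039,-0.001,-0.132,0.037,0.03],
    [0,0.016,0.079,-0.008,-0.268,0.064,0.057],
    [0,0.017,0.117,-0.021,-0.405,0.078,0.081],
    [0,0.012,0.154,-0.041,-0.545,0.082,0.102],
    [0,0.003,0.187,-0.067,-0.686,0.073,0.121],
    [0,-0.01,0.214,-0.097,-0.825,0.052,0.138],
    [0,-0.026,0.236,-0.13,-0.961,0.02,0.153],
    [0,-0.044,0.25,-0.168,-1.096,-0.025,0.166],
    [0,-0.064,0.259,-0.207,-1.225,-0.081,0.179],
    [0,-0.073,0.26,-0.225,-1.282,-0.11,0.184],
    [0,-0.073,0.26,-0.225,-1.282,-0.11,0.184],
  ],
)

```text
time: 41.2
eef_pos: [352.1, -315.2, 300.0]
tool_rot: [0.007, 0.138, 0.99, -0.001]
wrist_force: [-0.2, -0.4, -0.2]
opening: 0.0
```

Run:
```python
from ik import *
from h import *
from shk import *
log()
p0,R0,s=cur()
p,d=save('wrist','w15'); save('scene','s15'); save('top','t15')
R=Rhp(np.degrees(1.62)-18.5+90,90)
A=np.r_[pin(1.62,-60),300.];B=np.r_[pin(1.62,-55),166.]
rows(interp(p0,R0,A,R,2)+interp(A,R,B,R,6),0)
```

```text
t 41.2 q [0.285, 0.112, 0.464, 1.604, -0.056, 1.426, 2.048] p [352.1, -315.2, 300.0] F [-0.2, -0.4, -0.2] op 0.0 z [0.013, -0.004, -1.0] x [-0.962, 0.272, -0.014]
[[0,0.006,0.007,0.0,-0.003,0.007,-0.002],[0,0.012,0.012,0.0,-0.004,0.014,-0.003],[0,0.012,0.013,0.023,-0.004,0.014,-0.003],[0,0.012,0.014,0.045,-0.004,0.014,-0.003],[0,0.013,0.015,0.067,-0.004,0.014,-0.003],[0,0.013,0.016,0.09,-0.004,0.014,-0.003],[0,0.013,0.017,0.112,-0.004,0.014,-0.003],[0,0.014,0.018,0.134,-0.004,0.014,-0.003]]
```

View pics/w15.png

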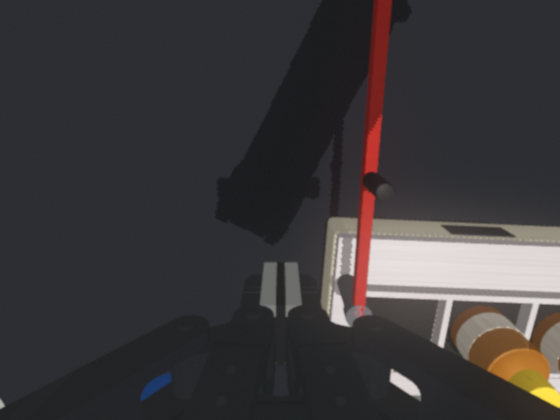

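View pics/s15.png

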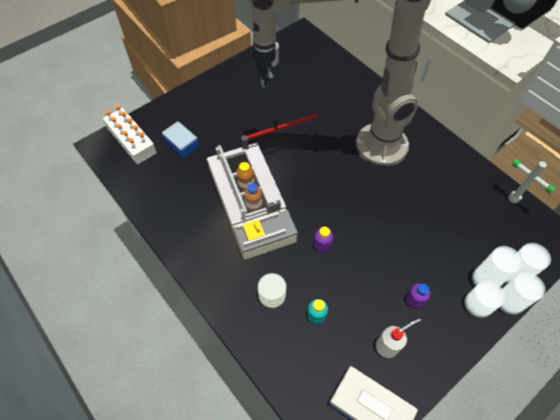

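```bash
cat >> h.py <<'E'
def wray(u,v,z,p0=None,R0=None):
    if p0 is None: p0,R0,_=cur()
    c=calibration('wrist');H=np.array(c['hand_eye']);K=np.array(c['K'])
    o=p0+R0@H[:3,3]; dd=R0@H[:3,:3]@np.linalg.solve(K,[u,v,1.]); return o+dd*(z-o[2])/dd[2]
E
python3 - <<'E'
from h import *
from shk import *
P=wray(385,190,192); H=wray(361,315,150)
print(P.round(1),H.round(1)); u=ws(P)-[-50,-150]; print(u,np.hypot(*u),np.arctan2(-u[0],u[1]))
E
```

```text
[ 358.  -245.9  192. ] [ 476.6 -279.9  150. ]
[-125.69076827   -8.81267684] 125.99933531974926 1.64079572666863
```

carry_out(
  rows=[
    [0,0.006,0.007,0,0,0.007,0],
    [0,0.011,0.011,0,-0.004,0.014,-0.003],
    [0,0.011,0.012,0.03,-0.004,0.014,-0.003],
    [0,0.011,0.013,0.06,-0.004,0.014,-0.003],
    [0,0.012,0.014,0.09,-0.004,0.014,-0.003],
    [0,0.012,0.015,0.115,-0.004,0.014,-0.003],
    [0,0.012,0.016,0.135,-0.004,0.014,-0.003],
    [0,0.012,0.016,0.135,-0.004,0.014,-0.003],
  ],
)

```text
time: 42.15
eef_pos: [343.6, -296.3, 162.6]
tool_rot: [-0.003, 0.136, 0.991, 0.002]
wrist_force: [-0.4, 0.2, 0.7]
opening: -0.004
```

Run:
```python
from ik import *
from h import *
from shk import *
log()
p0,R0,s=cur()
def T(q,off): return (np.r_[pin(q,off),164.],Rhp(np.degrees(q)-18.5+90,90))
L=[T(1.635,-44),T(1.635,-33)]+[T(q,-22) for q in np.arange(1.635,0.36,-0.08)]
rows(L[:18],0)
q=np.array(s['joint_pos'])
for t in L[::4]: q,e=ik(t[0],t[1],q,reg=1); print(q.round(2),round(e,2))
```

```text
t 42.15 q [0.284, 0.181, 0.447, 1.875, -0.086, 1.112, 2.061] p [343.6, -296.3, 162.6] F [-0.4, 0.2, 0.7] op -0.004 z [-0.006, 0.005, -1.0] x [-0.963, 0.27, 0.007]
[[0,-0.002,0.009,-0.001,0.003,-0.007,-0.014],[0,-0.002,0.02,-0.001,0.003,-0.007,-0.014],[0,-0.002,0.031,-0.001,0.003,-0.007,-0.014],[0,-0.0,0.041,-0.001,0.003,-0.007,0.066],[0,0.001,0.051,-0.001,0.002,-0.008,0.146],[0,0.001,0.062,-0.001,0.002,-0.008,0.226],[0,-0.0,0.072,-0.001,0.002,-0.008,0.306],[0,-0.002,0.082,-0.001,0.002,-0.008,0.386],[0,-0.005,0.091,-0.001,0.001,-0.008,0.466],[0,-0.008,0.101,-0.001,0.001,-0.008,0.546],[0,-0.012,0.11,-0.001,0.001,-0.008,0.626],[0,-0.017,0.119,-0.001,0.0,-0.008,0.706],[0,-0.022,0.128,-0.001,-0.0,-0.008,0.786],[0,-0.028,0.136,-0.001,-0.0,-0.008,0.866],[0,-0.035,0.143,-0.001,-0.001,-0.008,0.946],[0,-0.043,0.15,-0.001,-0.001,-0.008,1.026],[0,-0.05,0.157,-0.001,-0.001,-0.008,1.106],[0,-0.059,0.163,-0.001,-0.002,-0.008,1.186]]
[ 0.29  0.19  0.44  1.87 -0.09  1.11  2.09] 0.0
[ 0.21  0.15  0.43  1.91 -0.07  1.1   1.82] 0.0
[ 0.12  0.13  0.42  1.92 -0.06  1.1   1.4 ] 0.0
[ 0.03  0.15  0.42  1.9  -0.07  1.1   1.  ] 0.0
[-0.04  0.21  0.44  1.84 -0.1   1.12  0.63] 0.0
```

carry_out(
  rows=[
    [0,-0.002,0.009,0,0,-0.007,-0.014],
    [0,-0.002,0.02,0,0,-0.007,-0.014],
    [0,-0.002,0.031,0,0,-0.007,-0.014],
    [0,0,0.041,0,0,-0.007,0.066],
    [0,0.001,0.051,0,0,-0.008,0.146],
    [0,0.001,0.062,0,0,-0.008,0.226],
    [0,0,0.072,0,0,-0.008,0.306],
    [0,-0.002,0.082,0,0,-0.008,0.386],
    [0,-0.005,0.091,0,0,-0.008,0.466],
    [0,-0.008,0.101,0,0,-0.008,0.546],
  ],
)

```text
time: 43.15
eef_pos: [379.3, -201.0, 164.0]
tool_rot: [0.001, 0.399, 0.917, 0.0]
wrist_force: [-0.9, -2.6, 0.4]
opening: 0.0
```

```bash
cat >> shk.py <<'E'
def T(q,off,z=164.):
    from h import Rhp
    return (np.r_[pin(q,off),z],Rhp(np.degrees(q)-18.5+90,90))
E
python3 - <<'E'
from ik import *
from h import *
from shk import *
log()
p0,R0,s=cur()
save('wrist','w16');save('scene','s16')
rows([T(q,-22) for q in np.arange(1.0,0.2,-0.08)],0)
E
```

```text
t 43.15 q [0.079, 0.117, 0.404, 1.938, -0.052, 1.094, 1.253] p [379.3, -201.0, 164.0] F [-0.9, -2.6, 0.4] op 0.0 z [0.002, -0.001, -1.0] x [-0.681, 0.732, -0.002]
[[0,0.001,0.007,-0.0,0.003,0.001,0.079],[0,0.002,0.017,-0.0,0.003,0.001,0.159],[0,0.001,0.027,-0.0,0.003,0.001,0.239],[0,0.0,0.037,-0.0,0.003,0.001,0.319],[0,-0.002,0.047,-0.0,0.003,0.001,0.399],[0,-0.004,0.057,-0.0,0.003,0.0,0.479],[0,-0.008,0.067,-0.0,0.003,0.0,0.559],[0,-0.012,0.076,-0.0,0.003,0.0,0.639],[0,-0.017,0.085,-0.0,0.003,0.0,0.719],[0,-0.022,0.093,-0.0,0.003,0.0,0.799]]
```

View pics/w16.png

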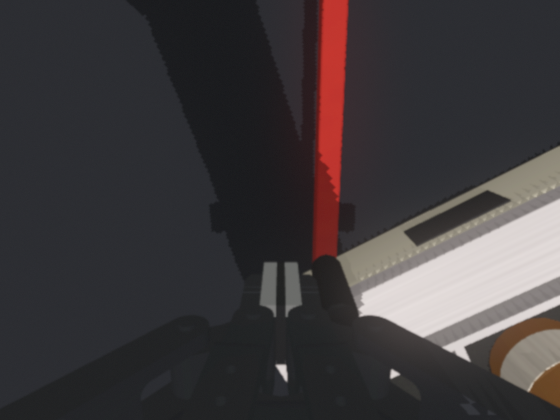

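View pics/s16.png

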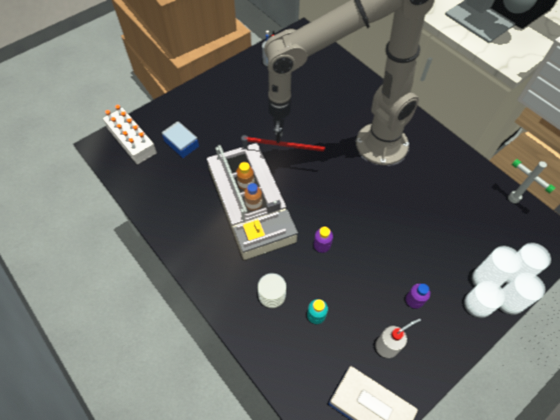

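carry_out(
  rows=[
    [0,0.001,0.007,0,0,0,0.079],
    [0,0.002,0.017,0,0,0,0.159],
    [0,0.001,0.027,0,0,0,0.239],
    [0,0,0.037,0,0,0,0.319],
    [0,-0.002,0.047,0,0,0,0.399],
    [0,-0.004,0.057,0,0,0,0.479],
    [0,-0.008,0.067,0,0,0,0.559],
    [0,-0.012,0.076,0,0,0,0.639],
    [0,-0.017,0.085,0,0,0,0.719],
    [0,-0.022,0.093,0,0,0,0.799],
  ],
)

```text
time: 44.25
eef_pos: [462.5, -151.4, 164.3]
tool_rot: [0.0, 0.723, 0.691, 0.001]
wrist_force: [-1.2, -1.2, 0.4]
opening: 0.003
```

Run:
```python
from ik import *
from h import *
from shk import *
log()
save('wrist','w17')
rows([T(q,-22) for q in (.2,.15,.11)],0)
rows([T(q,-22) for q in (.08,.06,.04,.02,0,-.02)],0)
```

```text
t 44.25 q [-0.075, 0.241, 0.428, 1.799, -0.112, 1.124, 0.346] p [462.5, -151.4, 164.3] F [-1.2, -1.2, 0.4] op 0.003 z [0.002, 0.001, -1.0] x [0.044, 0.999, 0.001]
[[0,0.001,0.009,0.0,0.004,-0.001,0.078],[0,0.001,0.015,0.0,0.004,-0.001,0.128],[0,0.001,0.02,0.0,0.004,-0.001,0.168]]
[[0,0.001,0.024,0.0,0.004,-0.001,0.198],[0,0.001,0.027,0.0,0.004,-0.001,0.218],[0,0.001,0.029,0.0,0.004,-0.001,0.238],[0,0.001,0.032,0.001,0.004,-0.001,0.258],[0,0.0,0.034,0.001,0.004,-0.001,0.278],[0,0.0,0.037,0.001,0.004,-0.001,0.298]]
```

View pics/w17.png

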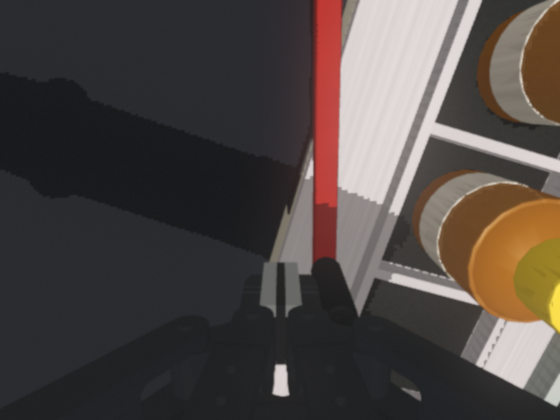

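carry_out(
  rows=[
    [0,0.001,0.009,0,0,0,0.078],
    [0,0.001,0.015,0,0,0,0.128],
    [0,0.001,0.02,0,0,0,0.168],
    [0,0.001,0.024,0,0,0,0.198],
    [0,0.001,0.024,0,0,0,0.198],
  ],
)

```text
time: 44.8
eef_pos: [488.9, -150.6, 164.7]
tool_rot: [0.001, 0.787, 0.617, 0.002]
wrist_force: [0.5, -0.7, -0.3]
opening: 0.004
```

Run:
```python
from ik import *
from h import *
from shk import *
log()
save('wrist','w18')
rows([T(q,-22) for q in (.06,.04,.02,0,-.02)],0)
```

```text
t 44.8 q [-0.097, 0.292, 0.453, 1.738, -0.142, 1.138, 0.158] p [488.9, -150.6, 164.7] F [0.5, -0.7, -0.3] op 0.004 z [0.005, 0.001, -1.0] x [0.239, 0.971, 0.002]
[[0,0.001,0.002,0.001,0.005,-0.001,0.022],[0,0.001,0.005,0.001,0.005,-0.002,0.042],[0,0.001,0.007,0.001,0.005,-0.002,0.062],[0,0.001,0.01,0.001,0.005,-0.002,0.082],[0,0.002,0.012,0.001,0.005,-0.002,0.102]]
```

View pics/w18.png

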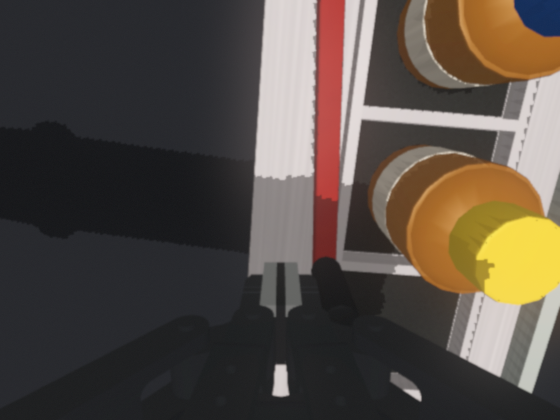

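carry_out(
  rows=[
    [0,0.001,0.003,0,0,0,0.022],
    [0,0.001,0.005,0,0,0,0.042],
    [0,0.001,0.008,0,0,0,0.062],
    [0,0.001,0.01,0,0,0,0.082],
    [0,0.001,0.01,0,0,0,0.082],
  ],
)

```text
time: 45.35
eef_pos: [492.8, -150.6, 164.6]
tool_rot: [-0.005, 0.812, 0.584, -0.002]
wrist_force: [-14.5, 4.7, 12.1]
opening: -0.004
```

Run:
```python
from ik import *
from h import *
from shk import *
log()
save('wrist','w19'); p,d=save('scene','s19')
cv2.imwrite('pics/s19z.png',cv2.resize(p[100:290,160:380],None,fx=3,fy=3,interpolation=cv2.INTER_CUBIC)[:,:,::-1])
# bar angle
m=cv2.inRange(cv2.cvtColor(p,cv2.COLOR_RGB2HSV),(0,170,80),(6,255,255)); ys,xs=np.where(m>0)
Q=np.array([ray('scene',x,y,143)[:2] for x,y in zip(xs,ys)]); S=np.array([ws(k) for k in Q]); k=(np.abs(S[:,0])<140)&(np.abs(S[:,1])<170); S=S[k]
print(len(S),S.min(0),S.max(0)); vx,vy,x0,y0=cv2.fitLine(S.astype(np.float32),cv2.DIST_HUBER,0,.01,.01).ravel(); print('q',np.arctan2(-vx*np.sign(vy),abs(vy)),x0,y0)
```

```text
t 45.35 q [-0.103, 0.312, 0.467, 1.716, -0.154, 1.159, 0.083] p [492.8, -150.6, 164.6] F [-14.5, 4.7, 12.1] op -0.004 z [-0.008, 0.006, -1.0] x [0.319, 0.948, 0.003]
62 [ -67.31430992 -137.25664198] [-42.9886166 146.2315028]
q 0.059426505 -59.51989 30.410118
```

View pics/s19z.png

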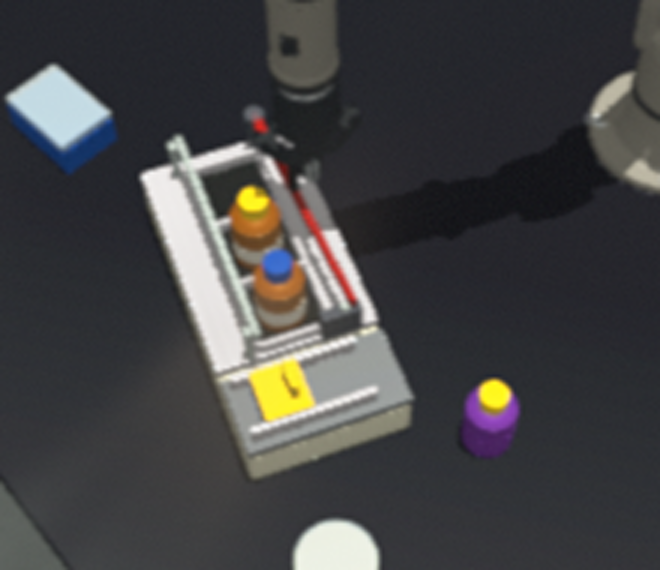

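carry_out(
  rows=[
    [0,0,0.005,0,0,0,0],
    [0,0,0.007,0,0,0,0],
    [0,0,0.009,0,0,0,0],
    [0,0,0.009,0,0,0,0],
  ],
)

```text
time: 45.85
eef_pos: [492.7, -150.5, 164.7]
tool_rot: [-0.013, 0.812, 0.583, -0.007]
wrist_force: [-20.6, 8.1, 17.5]
opening: 0.001
```

```bash
cat > bar.py <<'E'
from ik import *
from h import *
from shk import *
import sys
log()
p,d=save('scene',sys.argv[1])
cv2.imwrite('pics/%sz.png'%sys.argv[1],cv2.resize(p[100:290,160:380],None,fx=3,fy=3,interpolation=cv2.INTER_CUBIC)[:,:,::-1])
for n in('scene','top'):
    if n=='top': p,d=save('top',sys.argv[1]+'t')
    m=cv2.inRange(cv2.cvtColor(p,cv2.COLOR_RGB2HSV),(0,170,80),(6,255,255)); ys,xs=np.where(m>0)
    Q=np.array([ray(n,x,y,145)[:2] for x,y in zip(xs,ys)]); S=np.array([ws(k) for k in Q]); k=(np.abs(S[:,0])<140)&(np.abs(S[:,1])<170); S=S[k]
    vx,vy,x0,y0=cv2.fitLine(S.astype(np.float32),cv2.DIST_HUBER,0,.01,.01).ravel(); print(n,len(S),'q',np.arctan2(-vx*np.sign(vy),abs(vy)),x0,y0)
E
python3 bar.py s20
```

```text
t 45.85 q [-0.096, 0.327, 0.466, 1.697, -0.161, 1.185, 0.089] p [492.7, -150.5, 164.7] F [-20.6, 8.1, 17.5] op 0.001 z [-0.026, 0.014, -1.0] x [0.319, 0.948, 0.005]
scene 64 q 0.05917068 -58.954407 32.218254
top 77 q 0.061579302 -63.47043 60.21012
```

Run:
```python
from h import *
p,d=save('wrist','w20')
cv2.imwrite('pics/w20z.png',cv2.resize(p[200:420,180:460],None,fx=2.7,fy=2.7,interpolation=cv2.INTER_CUBIC)[:,:,::-1])
```

```text
(no output)
```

View pics/w20z.png

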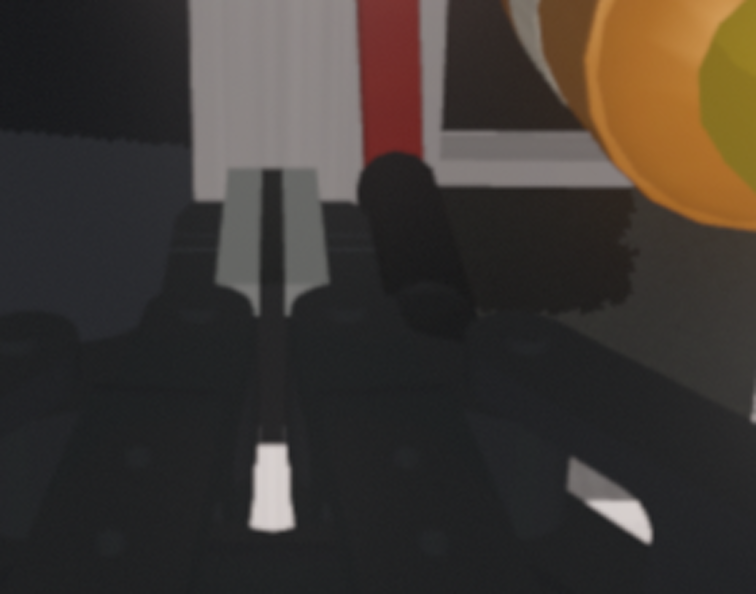

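View pics/s20z.png

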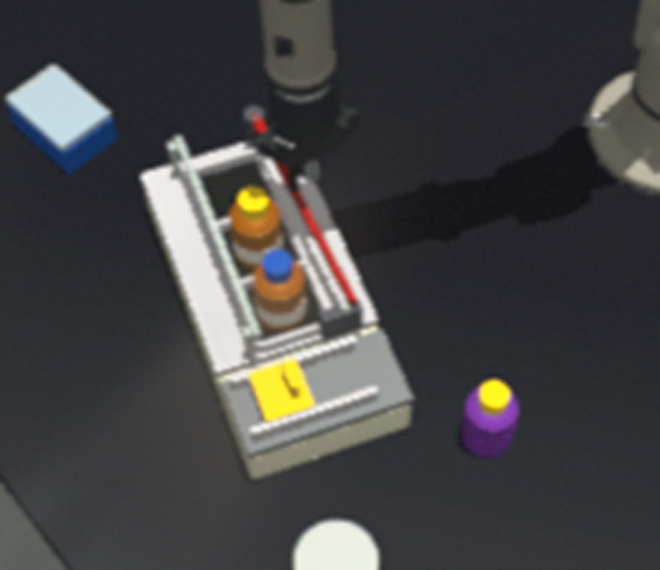

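Run:
```python
from ik import *
from h import *
from shk import *
rows([T(.06,-30,165),T(.06,-30,178),T(.05,-21,178),T(.03,-21,178),T(0,-21,178),T(-.03,-21,178)],0)
```

```text
[[0,-0.001,-0.009,-0.0,-0.029,-0.006,-0.062],[0,-0.001,-0.01,-0.013,-0.029,-0.006,-0.062],[0,-0.001,0.001,-0.013,-0.029,-0.006,-0.052],[0,0.0,0.003,-0.013,-0.029,-0.006,-0.032],[0,0.001,0.007,-0.013,-0.029,-0.005,-0.002],[0,0.001,0.011,-0.014,-0.029,-0.005,0.028]]
```

carry_out(
  rows=[
    [0,0,-0.01,0,-0.029,-0.006,0],
    [0,0,-0.01,-0.013,-0.029,-0.006,0],
    [0,0,-0.01,-0.013,-0.029,-0.006,0],
    [0,0,-0.003,-0.013,-0.029,-0.006,0],
    [0,0,0.001,-0.013,-0.029,-0.006,0],
    [0,0,0.004,-0.013,-0.029,-0.006,0],
    [0,0,0.006,-0.013,-0.029,-0.006,0],
    [0,0,0.008,-0.013,-0.029,-0.006,0],
    [0,0,0.008,-0.013,-0.029,-0.006,0],
  ],
)

```text
time: 46.9
eef_pos: [500.4, -152.8, 176.6]
tool_rot: [-0.001, 0.812, 0.584, -0.001]
wrist_force: [-3.7, 1.6, 2.2]
opening: -0.005
```

```bash
python3 bar.py s21
```

```text
t 46.9 q [-0.105, 0.313, 0.47, 1.684, -0.15, 1.184, 0.077] p [500.4, -152.8, 176.6] F [-3.7, 1.6, 2.2] op -0.005 z [-0.003, 0.0, -1.0] x [0.319, 0.948, -0.001]
scene 42 q 0.0051692287 -47.685303 56.004745
top 111 q -0.0062473575 -49.278427 60.063538
```

carry_out(
  rows=[
    [0,0,0.003,0,0,0,0],
    [0,0,0.004,0,0,0,0],
    [0,0,0.004,0,0,0,0],
  ],
)

```text
time: 47.3
eef_pos: [500.7, -152.9, 176.3]
tool_rot: [-0.005, 0.812, 0.584, -0.003]
wrist_force: [-9.9, 4.9, 8.1]
opening: -0.003
```

carry_out(
  rows=[
    [0,0,-0.005,0,0,0,0],
    [0,0,-0.015,0,0,0,0],
    [0,0,-0.025,0,0,0,0],
    [0,0,-0.025,-0.04,0,0,0],
    [0,0,-0.025,-0.08,0,0,0],
    [0,0,-0.025,-0.12,0,0,0],
  ],
)

```text
time: 47.9
eef_pos: [477.7, -145.3, 297.9]
tool_rot: [-0.004, 0.812, 0.583, -0.003]
wrist_force: [0.9, -0.5, -0.1]
opening: 0.002
```

```bash
python3 bar.py s22
python3 - <<'E'
from h import *
from shk import *
p=np.load('pics/s22t.npz')['p'];d=np.load('pics/s22t.npz')['d']
for a,c,b in comps(p,(22,120,110),(35,255,255),8): print(a,c,b,ws(ray('top',*c,104)).round(1),ws(ray('top',*c,188)).round(1))
print('sw catch nominal tab at 0: button x?')
cv2.imwrite('pics/catch.png',cv2.resize(p[165:250,255:340],None,fx=7,fy=7,interpolation=cv2.INTER_CUBIC)[:,:,::-1])
E
```

```text
t 47.9 q [-0.139, 0.194, 0.486, 1.522, -0.091, 1.458, 0.025] p [477.7, -145.3, 297.9] F [0.9, -0.5, -0.1] op 0.002 z [-0.01, 0.003, -1.0] x [0.319, 0.948, -0.0]
scene 67 q 0.004015402 -47.677452 8.271738
top 117 q 0.0050667087 -49.056183 63.206963
255 [289.0, 190.0] [280, 181, 19, 19] [ 41.9 203. ] [ 22.3 196.8]
69 [197.3, 187.3] [193, 183, 10, 10] [-59.9 523.4] [-73.7 498.8]
86 [341.9, 214.7] [337, 210, 11, 10] [18.7 -7.6] [ 0.4 -1.8]
63 [244.8, 239.2] [241, 235, 9, 9] [-181.2  292.3] [-188.   280.9]
sw catch nominal tab at 0: button x?
```

View pics/catch.png

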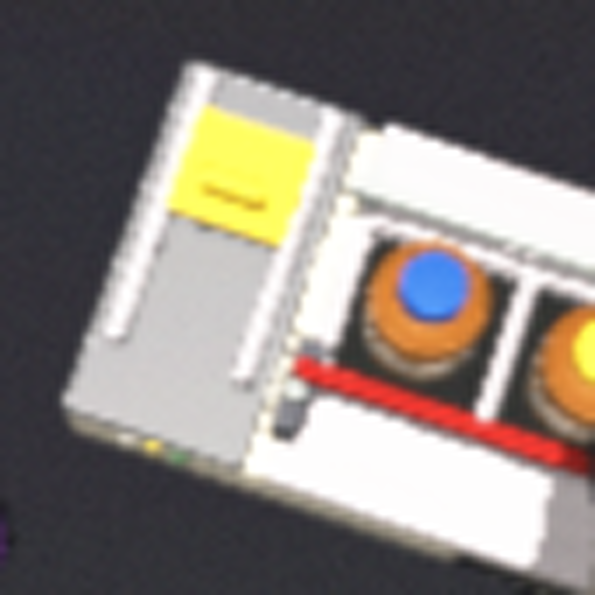

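View pics/s22z.png

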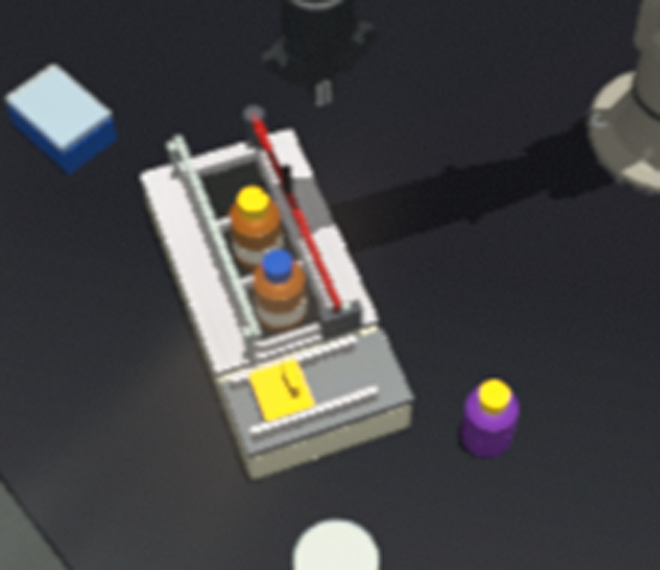

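Run:
```python
from ik import *
from h import *
from shk import *
p0,R0,s=cur(); R=Rhp(71.5,90)
P=np.r_[sw(28,205),230.]
t=interp(p0,R0,P,R,8);rows(t,.4)
q=np.array(s['joint_pos'])
for k in t[::3]+[t[-1]]: q,e=ik(k[0],k[1],q,reg=1); print(q.round(2),round(e,2))
```

```text
[[0.4,0.029,0.015,0.009,0.0,-0.0,-0.0],[0.4,0.058,0.029,0.018,0.001,-0.0,-0.001],[0.4,0.087,0.044,0.027,0.001,-0.0,-0.001],[0.4,0.115,0.059,0.037,0.001,-0.001,-0.001],[0.4,0.144,0.073,0.046,0.001,-0.001,-0.001],[0.4,0.173,0.088,0.055,0.002,-0.001,-0.002],[0.4,0.202,0.103,0.064,0.002,-0.001,-0.002],[0.4,0.231,0.117,0.073,0.002,-0.001,-0.002]]
[-0.14  0.25  0.47  1.46 -0.12  1.45  0.01] 0.0
[-0.22  0.38  0.43  1.36 -0.16  1.43 -0.11] 0.0
[-0.27  0.54  0.4   1.2  -0.2   1.45 -0.21] 0.0
[-0.28  0.59  0.39  1.13 -0.21  1.46 -0.24] 0.0
```

carry_out(
  rows=[
    [0.4,0.029,0.015,0.009,0,0,0],
    [0.4,0.058,0.029,0.018,0,0,0],
    [0.4,0.087,0.044,0.027,0,0,0],
    [0.4,0.115,0.059,0.037,0,0,0],
    [0.4,0.144,0.073,0.046,0,0,0],
    [0.4,0.173,0.088,0.055,0,0,0],
    [0.4,0.202,0.103,0.064,0,0,0],
    [0.4,0.231,0.117,0.073,0,0,0],
    [0.4,0.231,0.117,0.073,0,0,0],
    [0.4,0.231,0.117,0.073,0,0,0],
  ],
)

```text
time: 49.0
eef_pos: [665.8, 35.3, 228.7]
tool_rot: [0.0, 0.812, 0.584, -0.0]
wrist_force: [0.1, -0.7, -0.4]
opening: 0.402
```

Run:
```python
from ik import *
from h import *
from shk import *
log(); p,d=save('wrist','w23')
```

```text
t 49.0 q [-0.298, 0.578, 0.388, 1.156, -0.209, 1.444, -0.265] p [665.8, 35.3, 228.7] F [0.1, -0.7, -0.4] op 0.402 z [0.0, -0.001, -1.0] x [0.318, 0.948, -0.0]
```

View pics/w23.png

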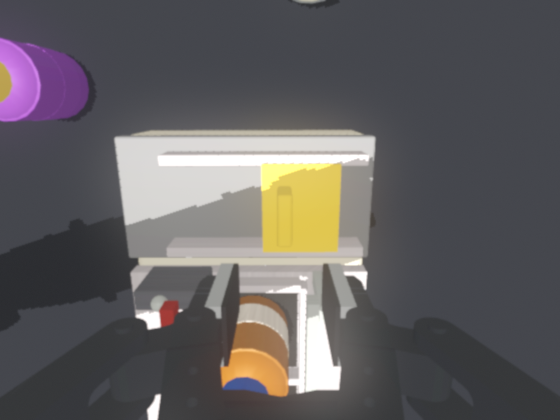

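Run:
```python
from ik import *
from h import *
from shk import *
f=np.load('pics/w23.npz');p,d=f['p'],f['d']
cv2.imwrite('pics/w23z.png',cv2.resize(p[140:270,240:360],None,fx=5,fy=5,interpolation=cv2.INTER_CUBIC)[:,:,::-1])
p0,R0,s=cur()
c=calibration('wrist');H=np.array(c['hand_eye']);K=np.array(c['K'])
for u,v in[(300,180),(270,210),(284,205),(284,220),(284,235),(320,210),(230,200)]:
    P=p0+R0@(H[:3,:3]@(np.linalg.solve(K,[u,v,1.])*d[v,u])+H[:3,3]); print(u,v,P.round(0),ws(P).round(1))
for u,v in[(262,165),(340,165),(262,250),(338,250)]: print('plate',u,v,ws(wray(u,v,110,p0,R0)).round(1))
for u,v in[(277,195),(292,195),(277,246),(292,246)]: print('tab',u,v,ws(wray(u,v,140,p0,R0)).round(1))
```

```text
300 180 [686.  46. 111.] [ 42.4 222.4]
270 210 [658.  32. 111.] [ 20.9 200.4]
284 205 [671.  40. 141.] [ 30.8 212. ]
284 220 [689. 100. 373.] [ 28.4 274.1]
284 235 [665.  21. 141.] [ 30.8 191.9]
320 210 [693.  21. 111.] [ 57.1 200.3]
230 200 [628.  43.  82.] [-11.7 200.6]
plate 262 165 [ 15.7 233. ]
plate 340 165 [ 70.4 232.8]
plate 262 250 [ 14.6 169. ]
plate 338 250 [ 71.6 168.8]
tab 277 195 [ 26.3 218.5]
tab 292 195 [ 35.9 218.4]
tab 277 246 [ 26.1 183.8]
tab 292 246 [ 36.1 183.8]
```

View pics/w23z.png

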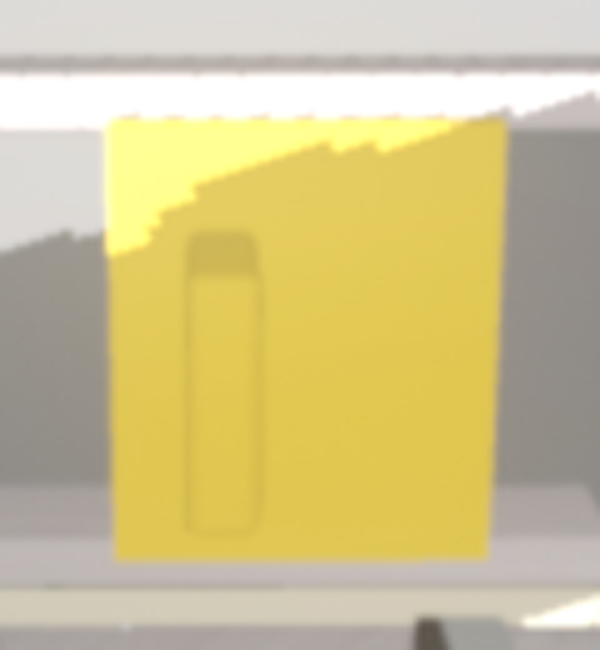

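Run:
```python
from ik import *
from h import *
from shk import *
p0,R0,s=cur(); R=Rhp(71.5,90); print(ws(p0))
P=np.r_[sw(31,201),120.]; A=np.r_[sw(31,201),160.]
rows(interp(p0,R0,A,R,3)+interp(A,R,P,R,3),.4)
```

```text
[ 27.42226417 204.00232173]
[[0.4,-0.001,0.001,0.023,0.001,0.0,-0.001],[0.4,-0.002,0.002,0.047,0.001,0.0,-0.002],[0.4,-0.003,0.003,0.07,0.002,0.001,-0.003],[0.4,-0.003,0.003,0.083,0.002,0.001,-0.003],[0.4,-0.003,0.003,0.096,0.002,0.001,-0.003],[0.4,-0.003,0.003,0.11,0.002,0.001,-0.003]]
```

carry_out(
  rows=[
    [0.4,-0.001,0.001,0.023,0,0,0],
    [0.4,-0.002,0.002,0.047,0,0,0],
    [0.4,-0.003,0.003,0.07,0,0,0],
    [0.4,-0.003,0.003,0.083,0,0,0],
    [0.4,-0.003,0.003,0.096,0,0,0],
    [0.4,-0.003,0.003,0.107,0,0,0],
    [0.4,-0.003,0.003,0.107,0,0,0],
    [0,-0.003,0.003,0.107,0,0,0],
    [0,-0.003,0.003,0.107,0,0,0],
    [0,-0.003,0.003,0.107,0,0,0],
    [0,-0.003,0.003,0.107,0,0,0],
    [0,-0.003,0.003,0.107,0,0,0],
  ],
)

```text
time: 50.25
eef_pos: [668.4, 30.0, 124.0]
tool_rot: [0.001, 0.812, 0.583, 0.001]
wrist_force: [-2.0, 0.9, 4.6]
opening: 0.093
```

Run:
```python
from ik import *
from h import *
from shk import *
log(); print(ws(cur()[0]))
```

```text
t 50.25 q [-0.293, 0.64, 0.371, 1.316, -0.231, 1.224, -0.237] p [668.4, 30.0, 124.0] F [-2.0, 0.9, 4.6] op 0.093 z [0.003, -0.001, -1.0] x [0.32, 0.948, 0.0]
[ 31.16169297 201.24379702]
```

carry_out(
  rows=[
    [0,0,-0.005,0,0,0,0],
    [0,0,-0.011,0,0,0,0],
    [0,0,-0.017,0,0,0,0],
    [0,0,-0.023,0,0,0,0],
    [0,0,-0.029,0,0,0,0],
    [0,0,-0.035,0,0,0,0],
    [0,0,-0.041,0,0,0,0],
    [0,0,-0.047,0,0,0,0],
    [0,0,-0.051,0,0,0,0],
    [0,0,-0.051,0,0,0,0],
  ],
)

```text
time: 51.25
eef_pos: [619.0, 46.4, 123.9]
tool_rot: [0.001, 0.812, 0.583, 0.001]
wrist_force: [-1.1, -0.9, 4.1]
opening: 0.099
```

carry_out(
  rows=[
    [0,0,-0.003,0,0,0,0],
    [0,0,-0.005,0,0,0,0],
    [0,0,-0.007,0,0,0,0],
    [0,0,-0.009,0,0,0,0],
    [0,0,-0.009,0,0,0,0],
  ],
)

```text
time: 51.75
eef_pos: [612.9, 48.4, 123.9]
tool_rot: [0.003, 0.812, 0.583, 0.002]
wrist_force: [7.1, -1.9, -3.5]
opening: 0.098
```

Run:
```python
from ik import *
from h import *
from shk import *
log(); print(ws(cur()[0]))
```

```text
t 51.75 q [-0.362, 0.529, 0.376, 1.499, -0.202, 1.145, -0.276] p [612.9, 48.4, 123.9] F [7.1, -1.9, -3.5] op 0.098 z [0.008, -0.002, -1.0] x [0.32, 0.947, 0.0]
[-27.31532197 201.12120922]
```

carry_out(
  rows=[
    [0.35,0,0,0,0,0,0],
    [0.35,0,0,0,0,0,0],
    [0.35,0,0,0,0,0,0],
    [0.35,0,0,0,0,0,0],
    [0.35,0,0,-0.02,0,0,0],
    [0.35,0,0,-0.05,0,0,0],
    [0.35,0,0.02,-0.09,0,0,0],
    [0,0,0.05,-0.1,0,0,0],
    [0,0,0.072,-0.1,0,0,0],
    [0,0,0.072,-0.1,0,0,0],
  ],
)

```text
time: 52.75
eef_pos: [682.1, 23.6, 224.1]
tool_rot: [0.004, 0.813, 0.582, 0.002]
wrist_force: [-0.3, 0.1, -0.3]
opening: 0.0
```

Run:
```python
from ik import *
from h import *
from shk import *
log(); p,d=save('wrist','w24'); p0,R0,_=cur(); print(ws(p0))
for a,c,b in comps(p,(45,100,40),(85,255,255),30): print(a,c,b,ws(wray(*c,102,p0,R0)).round(1))
for a,c,b in comps(p,(20,100,60),(35,255,255),200): print('yel',a,c,b,[ws(wray(u,v,111,p0,R0)).round(1).tolist() for u,v in((b[0],b[1]+10),(b[0]+b[2],b[1]+10))])
```

```text
t 52.75 q [-0.277, 0.611, 0.395, 1.117, -0.22, 1.445, -0.25] p [682.1, 23.6, 224.1] F [-0.3, 0.1, -0.3] op 0.0 z [0.009, -0.004, -1.0] x [0.322, 0.947, -0.001]
[ 44.335806   200.09687689]
543 [281.3, 204.0] [261, 187, 34, 30] [ 46.7 200.2]
yel 7222 [192.2, 201.5] [149, 157, 85, 91] [[-43.6, 229.2], [14.4, 228.9]]
```

View pics/w24.png

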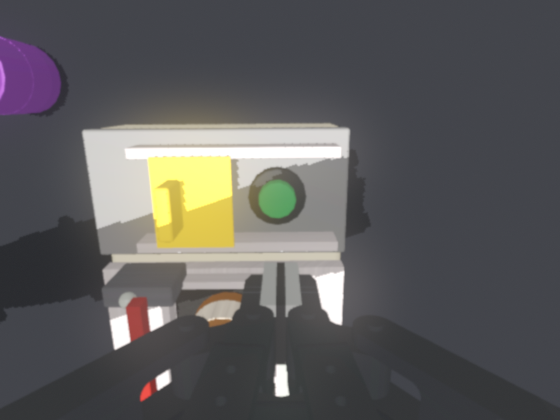

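carry_out(
  rows=[
    [0,0.002,0,0.03,0,0,0],
    [0,0.002,0,0.07,0,0,0],
    [0,0.002,0,0.1,0,0,0],
    [0,0.002,0,0.115,0,0,0],
    [0,0.002,0,0.115,0,0,0],
  ],
)

```text
time: 53.3
eef_pos: [679.1, 27.1, 105.8]
tool_rot: [0.001, 0.813, 0.583, -0.001]
wrist_force: [0.3, 0.7, -0.9]
opening: -0.001
```

carry_out(
  rows=[
    [0,0,0,0.004,0,0,0],
    [0,0,0,0.008,0,0,0],
    [0,0,0,0.011,0,0,0],
    [0,0,0,0.013,0,0,0],
    [0,0,0,0.015,0,0,0],
    [0,0,0,0.017,0,0,0],
    [0,0,0,0.017,0,0,0],
  ],
)

```text
time: 54.0
eef_pos: [680.3, 27.3, 95.9]
tool_rot: [0.002, 0.813, 0.583, 0.002]
wrist_force: [-9.1, 0.6, 22.9]
opening: 0.002
```

Run:
```python
from ik import *
from h import *
from shk import *
log(); print(ws(cur()[0]))
```

```text
t 54.0 q [-0.282, 0.687, 0.37, 1.308, -0.249, 1.187, -0.224] p [680.3, 27.3, 95.9] F [-9.1, 0.6, 22.9] op 0.002 z [0.004, -0.001, -1.0] x [0.32, 0.947, 0.001]
[ 43.3053045  202.55826473]
```

The button is fully in: TCP at z 95.9 and 23 N. Let it go, then back to the tab.

carry_out(
  rows=[
    [0,0,0,-0.01,0,0,0],
    [0,0,0,-0.03,0,0,0],
    [0,0,0,-0.06,0,0,0],
    [0.4,0,-0.02,-0.08,0,0,0],
    [0.4,0,-0.05,-0.08,0,0,0],
    [0.4,-0.001,-0.071,-0.08,0,0,0],
    [0.4,-0.001,-0.071,-0.08,0,0,0],
    [0.4,-0.001,-0.071,-0.08,0,0,0],
  ],
)

```text
time: 54.8
eef_pos: [613.0, 49.2, 176.2]
tool_rot: [0.002, 0.812, 0.583, 0.002]
wrist_force: [0.6, -0.2, 0.0]
opening: 0.403
```

Run:
```python
from ik import *
from h import *
from shk import *
log(); p,d=save('wrist','w25'); p0,R0,_=cur(); print(ws(p0))
R=Rhp(71.5,90);P=np.r_[sw(-27.5,201.1),123.]; rows([(P+[0,0,30],R),(P,R)],.4)
```

```text
t 54.8 q [-0.37, 0.489, 0.392, 1.427, -0.189, 1.257, -0.288] p [613.0, 49.2, 176.2] F [0.6, -0.2, 0.0] op 0.403 z [0.006, -0.001, -1.0] x [0.32, 0.947, 0.001]
[-26.92551476 201.61284905]
[[0.4,-0.001,-0.001,0.023,0.006,-0.001,-0.004],[0.4,-0.001,-0.001,0.053,0.006,-0.001,-0.004]]
```

View pics/w25.png

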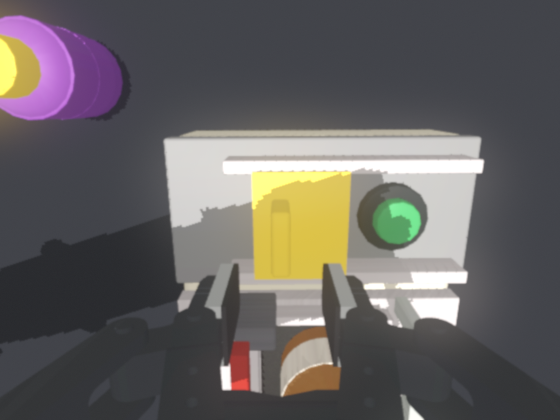

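carry_out(
  rows=[
    [0.4,0,0,0.02,0.006,0,0],
    [0.4,0,0,0.035,0.006,0,0],
    [0.4,0,0,0.052,0.006,0,0],
    [0.4,0,0,0.052,0.006,0,0],
    [0,0,0,0.052,0.006,0,0],
    [0,0,0,0.052,0.006,0,0],
    [0,0,0,0.052,0.006,0,0],
    [0,0,0,0.052,0.006,0,0],
    [0,0,0,0.052,0.006,0,0],
  ],
)

```text
time: 55.75
eef_pos: [614.7, 48.3, 125.0]
tool_rot: [0.001, 0.813, 0.583, 0.001]
wrist_force: [1.6, -0.4, 0.3]
opening: 0.098
```

carry_out(
  rows=[
    [0,0,0.005,0,0,0,0],
    [0,0,0.011,0,0,0,0],
    [0,0,0.017,0,0,0,0],
    [0,0,0.023,0,0,0,0],
    [0,0,0.029,0,0,0,0],
    [0,0,0.035,0,0,0,0],
    [0,0,0.041,0,0,0,0],
    [0,0,0.047,0,0,0,0],
    [0,0,0.053,0,0,0,0],
    [0,0,0.053,0,0,0,0],
  ],
)

```text
time: 56.75
eef_pos: [666.5, 31.0, 125.0]
tool_rot: [0.002, 0.813, 0.583, 0.002]
wrist_force: [1.6, 0.1, -0.7]
opening: 0.096
```

carry_out(
  rows=[
    [0,0,0.003,0,0,0,0],
    [0,0,0.006,0,0,0,0],
    [0,0,0.008,0,0,0,0],
    [0,0,0.01,0,0,0,0],
    [0,0,0.01,0,0,0,0],
  ],
)

```text
time: 57.25
eef_pos: [670.4, 29.7, 125.0]
tool_rot: [-0.004, 0.812, 0.583, -0.002]
wrist_force: [-12.5, 2.9, 9.1]
opening: 0.095
```

Run:
```python
from ik import *
from h import *
from shk import *
log(); print(ws(cur()[0]))
```

```text
t 57.25 q [-0.288, 0.652, 0.374, 1.294, -0.24, 1.247, -0.232] p [670.4, 29.7, 125.0] F [-12.5, 2.9, 9.1] op 0.095 z [-0.008, 0.003, -1.0] x [0.32, 0.947, 0.001]
[ 33.11970763 201.62902723]
```

carry_out(
  rows=[
    [0.35,0,0,0,0,0,0],
    [0.35,0,0,0,0,0,0],
    [0.35,0,0,0,0,0,0],
    [0.35,0,0,0,0,0,0],
    [0.35,0,0,-0.02,0,0,0],
    [0.35,0,0,-0.05,0,0,0],
    [0.35,0,0,-0.1,0,0,0],
    [0.35,0,-0.04,-0.13,0,0,0],
    [0.35,0,-0.09,-0.15,0,0,0],
    [0.35,0,-0.14,-0.15,0,0,0],
    [0.35,0,-0.19,-0.15,0,0,0],
    [0.35,0,-0.19,-0.15,0,0,0],
  ],
)

```text
time: 58.45
eef_pos: [485.1, 92.9, 275.9]
tool_rot: [-0.007, 0.811, 0.585, -0.004]
wrist_force: [-0.1, 0.2, 0.3]
opening: 0.35
```

```bash
python3 bar.py s26
python3 - <<'E'
from h import *
from shk import *
for n in('top','scene'):
    p=np.load('pics/s26t.npz' if n=='top' else 'pics/s26.npz')['p']
    for a,c,b in comps(p,(22,120,110),(35,255,255),8)+comps(p,*COL['blue']): print(n,a,c,'z111',ws(ray(n,*c,111)).round(1),'z188',ws(ray(n,*c,188)).round(1),'w108',ray(n,*c,108).round(0))
E
```

```text
t 58.45 q [-0.535, 0.186, 0.38, 1.576, -0.079, 1.405, -0.466] p [485.1, 92.9, 275.9] F [-0.1, 0.2, 0.3] op 0.35 z [-0.014, 0.007, -1.0] x [0.315, 0.949, 0.002]
scene 71 q 0.003406004 -47.60078 -6.147101
top 211 q 0.0012425939 -48.99053 0.19209264
top 260 [289.3, 189.1] z111 [ 43.8 202.6] z188 [ 25.6 196.8] w108 [682.  27. 108.]
top 68 [197.3, 187.3] z111 [-61.1 521.3] z188 [-73.7 498.8] w108 [683. 363. 108.]
top 86 [341.8, 214.7] z111 [17.  -6.8] z188 [ 0.3 -1.5] w108 [ 590. -163.  108.]
top 46 [243.8, 239.3] z111 [-183.2  294.6] z188 [-189.4  284. ] w108 [495. 187. 108.]
top 81 [416.5, 211.7] z111 [ 116.6 -256.9] z188 [  94.6 -238.4] w108 [ 605. -433.  108.]
top 55 [316.4, 205.7] z111 [18.  89.9] z188 [ 1.2 90.1] w108 [621. -72. 108.]
top 72 [144.8, 266.8] z111 [-389.8  588.9] z188 [-385.1  562.7] w108 [392. 532. 108.]
scene 98 [243.9, 166.7] z111 [-10.5 -48. ] z188 [3.  5.9] w108 [ 549. -195.  108.]
scene 291 [252.2, 229.9] z111 [ 47.2 208.9] z188 [ 57.5 248.5] w108 [685.  31. 108.]
scene 88 [324.3, 231.0] z111 [-178.6  298.6] z188 [-155.7  333.1] w108 [499. 188. 108.]
scene 101 [318.5, 304.8] z111 [-58.2 528.4] z188 [-42.  550.1] w108 [687. 368. 108.]
scene 201 [183.4, 147.6] z111 [ 173.3 -210.8] z188 [ 176.5 -147.8] w108 [ 672. -408.  108.]
scene 51 [252.3, 187.1] z111 [-9.9 46.6] z188 [ 3.6 95.2] w108 [ 579. -105.  108.]
scene 99 [422.8, 288.7] z111 [-386.4  596.2] z188 [-351.9  614.1] w108 [396. 537. 108.]
```

View pics/s26.png

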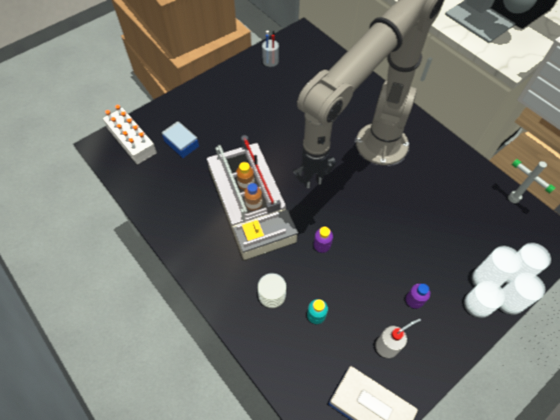

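View pics/s26t.png

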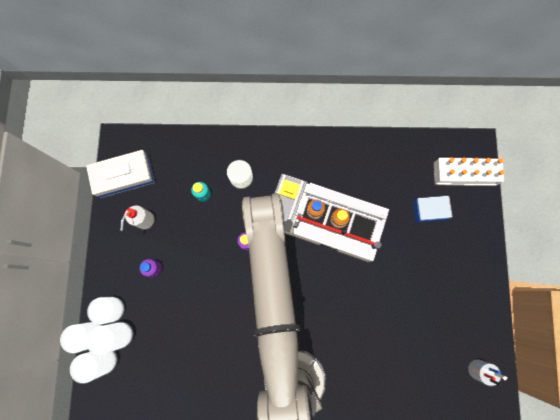

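```bash
python3 -c "
from rig import *
print(sign_off())"
```

```text
the job is handed in; nothing more can be done
None
```

The job is done and handed in at about 58.5 s of the 210 s allowed; sign-off gave no verdict. Only the blue-capped and yellow-capped bottles were there, with no red one.

**Bottles:** I took blue first, then yellow. Each was gripped by the body, lifted and rolled over, then turned back. By geometry the caps pointed about 10° (blue) and 14° (yellow) off straight down. Blue stands in the left pocket and yellow in the middle one. The last pictures put both within about 6 mm of their pocket centres, standing upright.

**Keeper bar:** My first push stalled on the detent at about 22 N, because the pin's top was pressing against a knuckle of the gripper. I backed off, raised the tool and pushed again, and the bar went past the detent. Its last reading was 0.001 to 0.003 rad, so it is shut.

**Catch and button:**
- The catch slid off to its end stop, 58.5 mm from where it started.
- The button was pressed to its full 6 mm with 23 N, and the next picture showed it out again.
- The catch then slid 60 mm back to its stop and covers the button again.

**Surroundings:** The look-alike bottles I measured had not shifted beyond measuring error. The dishes, wash bottle and tip box look unmoved in the final pictures. The arm is clear and touching nothing, with wrist force near 0 N. No other check failed or disagreed.

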